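# Unhook the lug plate and stand it in the tack jig

## Robot

A 7-joint arm with a two-finger parallel gripper is mounted at the origin on a cart in front of the work surface, level with it; the furniture and walls round the work are solid. World frame = base frame: x ahead of the robot, y to its left, z up, the work surface at z = 0. Lengths are in m, angles in rad, forces in N, time in s.
With the tool pointing down it reaches from about 0.4 to 0.875 m from the base axis. Payload 19.3 kg.
Tool frame: the origin (TCP) lies at the very end of the fingers, on their centre line; the grasp point (between the pads) lies 19 mm behind it; y points along the fingers, x is the direction in which the jaws open and shut, and the axes are right-handed (so a half turn about y gives the same grasp; the last joint's range is limited). The gripper opens to 85 mm and grips with 20 to 120 N. Pads are 22 mm wide; open, the fingers measure 114 mm over their backs; the gripper's body (76 mm by 85 mm) begins 54 mm behind the grasp point. The pads swing forward as they close: fully open they stand 13 mm farther back than shut.
Start: joints at [1.103, 0.521, -0.036, 1.599, 0.021, 1.021, -0.113], TCP at [0.242, -0.576, 0.231] pointing down, gripper open.
Joint ranges: [-2.91, 2.91], [-0.3, 2.13], [-1.5, 1.42], [0.17, 2.43], [-1.26, 4.41], [0.16, 1.93], [-2.52, 2.52]. Speed limits (rad/s): [1.89, 1.89, 2.39, 2.39, 3.01, 3.01, 3.01].

## Interface

Orientations are given as [roll, pitch, yaw] about the fixed x, y, z axes, in that order (R = Rz(yaw) Ry(pitch) Rx(roll)).
In Python, from workcell import bot gives the robot as it stands. The module is installed in compiled form; this text tells all that it offers.
- The arm moves only by the shell command python3 -m crank 'ROWS' [FORCE]. ROWS is JSON, a list of rows, each an object of numbers: "hand": the closure, from 0 (fully open) to 1 (shut); "dx", "dy", "dz": the shift along the tool's x, y, z in mm; "yaw": the turn about the tool's y in rad. In form: [{"hand": .., "dx": .., "dy": .., "dz": .., "yaw": ..}, ...]. A call has 1 to 12 rows; each row is the pose to reach, as a shift and turn from the pose commanded when the call began, along the tool's axes at that moment; what a row does not reach only later rows make up. A row lasts 1/12 s, in which the tool goes at most 41.7 mm and 7.16 degrees, less where a joint would pass 70% of its speed; a pose out of reach is approached as far as the arm can. A call with a gripper value outside its range is refused whole. The fingers move at their own pace and stop on an object; FORCE is the grip in N (left out, the last holds). Time passes only in rows, so rows that repeat a pose let the fingers close. It gives the time, the measured TCP pose, the force and the opening at its end, in the units of the state.
- bot.observe(): the state, without advancing time (a new reading comes with each control period).
- bot.grab_frame(name): name is "scene" or "top" or "wrist"; returns the picture (420x560x3 uint8, red, green, blue); there is no depth.
- bot.camera_info(name): a dict with "fx", "fy", "cx", "cy" (pixels), "rvec" (rotation vector, rad) and "tvec" (3), from world to camera coordinates, as OpenCV has them. Camera axes: x right, y down, z forward; pixel columns grow to the right and rows downward; lengths in m; the calibration is good to about 2 mm. The wrist camera is an equidistant fisheye: a pixel r from the principal point sees the ray r / f radians off the axis. A picture is of the moment at which its call begins: read the wrist's pose just before it. camera_info takes no time and is no camera call; for the wrist camera it gives the pose at the moment of the call.
- bot.job_done(): hands the job in, once; it reports no verdict.
The state is a dict: "clock": time; "qpos": joint angles; "qd": joint speeds; "joint_efforts": joint torques, N m; "position": TCP position; "tool_rot": TCP orientation; "force": force on the tool from outside, world axes, zero at the start; "moment": the same for the moment, N m; "grip_width": finger opening in m.
Only numpy, scipy, OpenCV 4.12 (cv2) and the standard library are available. Lean on these libraries where they do the work, as an engineer would, in place of code of your own. Each camera call takes 0.05 s, during which the arm holds its last target.

## Task

Take the lug plate off the barbed hook (raise it, tilt it and bring it out over the barbed end), then stand it gently in the slot of the tack jig with its big hole towards the top, upright and fully down, and let go. Do not drop it or lay it down on the bench on the way, and leave the pipe stub, the flat bar and the nut where they are.

Things in the scene. Friction and masses are not known exactly. Their poses are not given: they have to be found in the camera images.
- lug_plate: The lug plate: bare aluminium, 90 mm wide (y), 100 mm high (z, up as it hangs), 8 mm thick (x, its normal), 0.18 kg; origin at the centre of its lower edge. It hangs loose and square on the hook's bar by its 30 mm round hole, 40 to 60 mm from the bend; lower edge some 70 mm above the bench. Two 8 mm holes near the lower edge. It can be pinched through its thickness at the top edge.
- plate_centre (a point): Centre of the lug plate (50 mm above its lower edge), axes as the plate's. The 30 mm hole lies on its middle line, its centre 8 mm above this point and 42 mm below the top edge, so 27 mm of solid plate stand above the hole.
- hook_stand: Steel stand fixed to the bench; origin at the centre of its underside, z up. Base 85 x 110 x 10 mm, post 16 mm thick and 150 mm high on the origin. A level round bar, 5 mm thick, leaves the post along +x with its centre line 140 mm above the bench; its end is turned up and barbed.
- hook_bend (a point): Where the bar turns up, 100 mm from the post's axis; x points along the bar away from the post, z up. From here the 5 mm rod rises 38 mm at 78 degrees from level, still leaning to +x. The plate cannot leave the hook untilted: tilt its top edge towards the post (about 40 degrees is comfortable).
- hook_tip (a point): Top of the hook's upturned end, 8 mm further in x and 37 mm higher than the bend. From here the barb runs 8 mm back towards the post and 5 mm down, 5 mm thick. Axes as hook_bend.
- tack_jig: The tack jig (see slot_floor), base plate 110 x 150 x 10 mm on the steel sheet, which is 4 mm thick; origin at the centre of its underside.
- slot_floor (a point): Middle of the jig's slot floor, 10 mm above the jig's underside (jig fixed). Slot along y, 12 mm wide (x), between steel rails 36 mm high, 106 mm long; thin lips flare outward above them, about 26 mm apart at 45 mm above the floor. Stops 20 mm high end the slot, 100 mm apart. The plate stands in it on its lower 90 mm edge, either face forward, its centre 50 mm above this point.
- pipe_stub: Bystander: dark steel pipe stub, 49 mm across, 55 mm high, standing loose on the bench; origin at the centre of its underside. Leave it alone.
- flat_bar_1: Bystander: dark flat steel bar 40 x 110 x 8 mm, loose; origin at the centre of its underside. Leave it alone.
- hex_nut_1: Bystander: steel hex nut, 30 x 35 x 16 mm, loose; origin at the centre of its underside. Leave it alone.

How it is judged:
By the outcome, as a careful person would: the job done as asked, in the order asked, and still so for the second after the job is handed in, with the robot touching nothing.
It also fails if it takes over 51 s, if anything falls off the work surface, if the arm or the gripper's body presses on something with over 40 N, if the wrist force passes 120 N, or if a joint passes its speed limit or range.

## Working session

There is one attempt and no reset: what is moved stays moved. The work goes in short steps, Python scripts to look and compute and a shell command to move; the robot and the scene stay as the last step left them, time stands still between calls to the robot, and variables do not carry over. Pictures are saved under pics/ and viewed, and the job is handed in when it is done.

```bash
ls; mkdir -p pics; python3 - <<'E'
from workcell import bot
import cv2
print(bot.observe())
for n in ["scene","top","wrist"]:
    print(n,bot.camera_info(n))
    cv2.imwrite(f"pics/{n}0.png",bot.grab_frame(n)[:,:,::-1])
E
```

```text
pics
{'clock': 0.0, 'qpos': array([ 1.10277414,  0.52203093, -0.03632807,  1.59999435,  0.02118753,
        1.02107751, -0.11276477]), 'qd': array([ 0.00085534,  0.00126108, -0.00132063,  0.00073051, -0.00093434,
       -0.00096408,  0.00148769]), 'joint_efforts': array([-2.48207121e-03, -9.27097750e+01,  1.97787277e+00, -3.69934344e+01,
        1.75708754e-02,  8.31687619e-03,  4.72413660e-05]), 'position': array([ 0.24197556, -0.57590194,  0.23072006]), 'tool_rot': array([-1.57086467e+00,  1.12359137e-03, -1.17295510e+00]), 'force': array([ 0.08446685, -0.45675566,  0.25605378]), 'moment': array([-0.0214615 , -0.00075297, -0.02501784]), 'grip_width': 0.08525878405042826}
scene {'fx': 405.7857460024703, 'fy': 405.7857460024703, 'cx': 282.6486146317538, 'cy': 210.25662050248815, 'rvec': array([ 0.89649429, -2.2292634 ,  1.38744147]), 'tvec': array([0.46760684, 0.25745185, 0.69107606])}
top {'fx': 509.5774792679622, 'fy': 509.5774792679622, 'cx': 286.0878060114558, 'cy': 218.63027340110398, 'rvec': array([ 2.14867597, -2.15090673,  0.15560881]), 'tvec': array([0.10267111, 0.53923312, 1.25649293])}
wrist {'fx': 325.19226210127806, 'fy': 325.19226210127806, 'cx': 281.1708560967031, 'cy': 209.954907401896, 'rvec': array([-2.40295756,  1.59952256,  0.24077714]), 'tvec': array([-0.62348232, -0.03790778,  0.38187289])}
```

View pics/scene0.png

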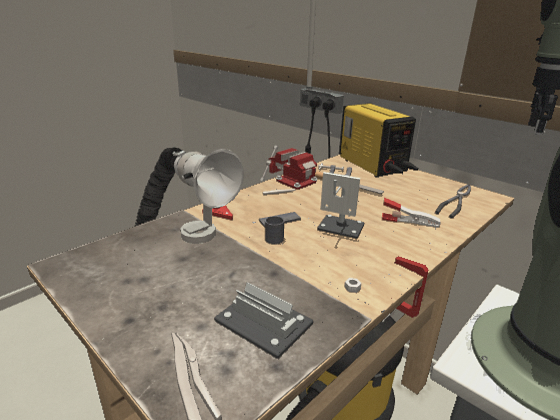

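View pics/top0.png

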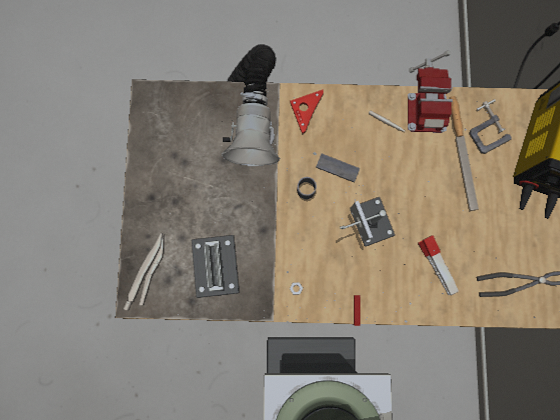

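View pics/wrist0.png

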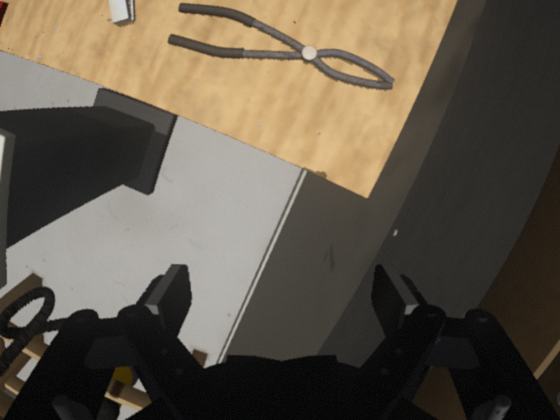

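```bash
python3 - <<'E'
import cv2
a=cv2.imread("pics/top0.png");b=cv2.imread("pics/scene0.png")
def z(im,x,y,w,h,k,n): cv2.imwrite(n,cv2.resize(im[y:y+h,x:x+w],None,fx=k,fy=k,interpolation=cv2.INTER_CUBIC))
z(a,320,180,100,75,8,"pics/t_hook.png")
z(a,180,225,80,80,7,"pics/t_jig.png")
z(b,300,160,90,100,6,"pics/s_hook.png")
z(b,205,275,120,85,6,"pics/s_jig.png")
E
```

```text
(no output)
```

View pics/t_hook.png

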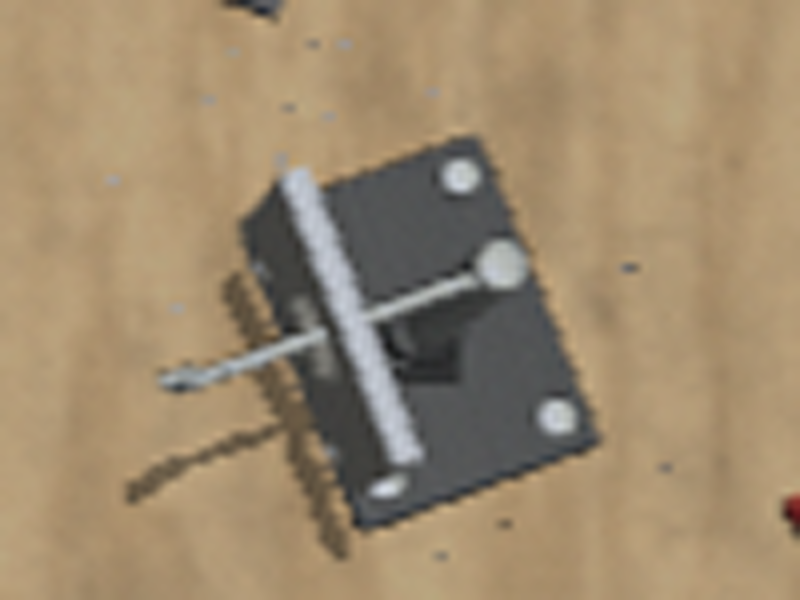

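View pics/t_jig.png

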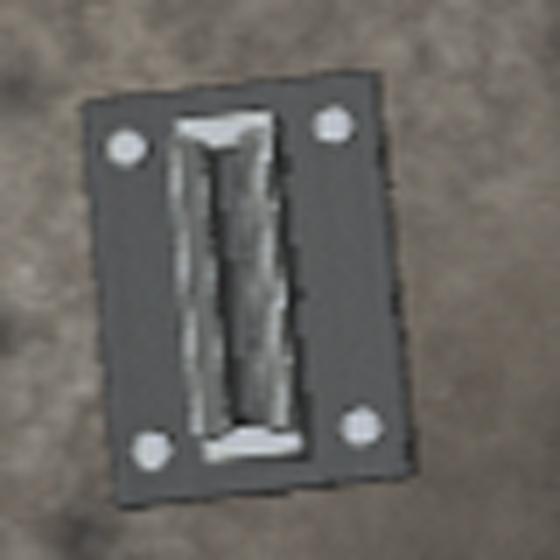

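View pics/s_hook.png

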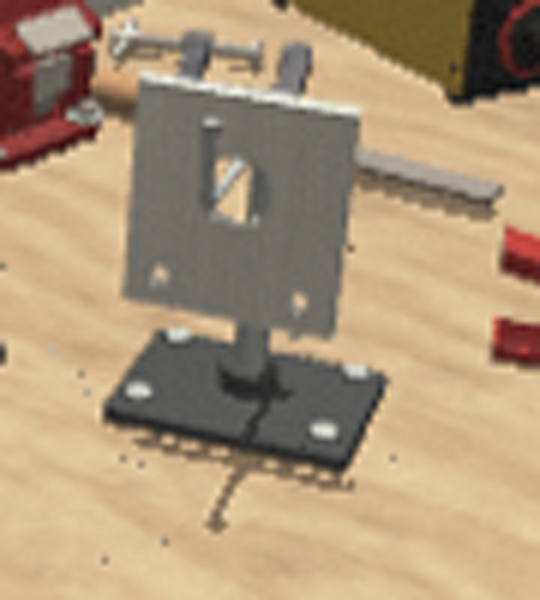

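View pics/s_jig.png

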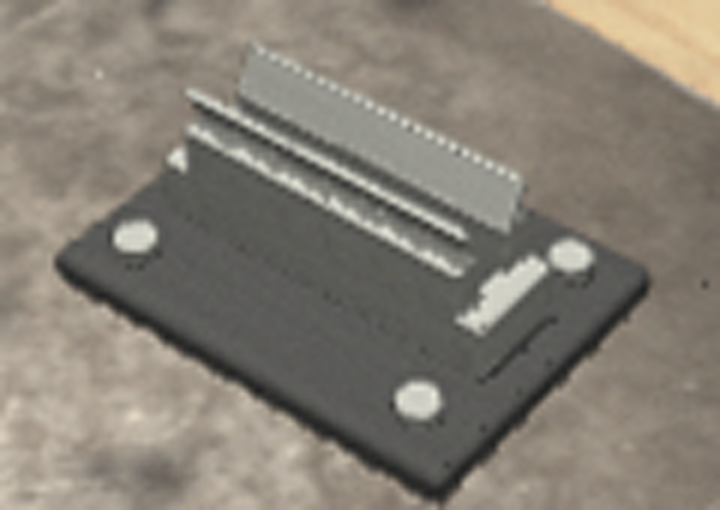

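```bash
cat > h.py <<'E'
import numpy as np, cv2
from workcell import bot
from scipy.optimize import least_squares
from scipy.spatial.transform import Rotation as Ro
def cam(n):
    c=bot.camera_info(n); K=np.array([[c['fx'],0,c['cx']],[0,c['fy'],c['cy']],[0,0,1]])
    return K,Ro.from_rotvec(c['rvec']).as_matrix(),np.array(c['tvec'])
def proj(n,P):
    K,R,t=cam(n); q=(np.atleast_2d(P)@R.T+t)@K.T; return q[:,:2]/q[:,2:]
def ray(n,uv):
    K,R,t=cam(n); d=R.T@np.linalg.inv(K)@np.array([*uv,1]); return -R.T@t,d/np.linalg.norm(d)
def atz(n,uv,z):
    o,d=ray(n,uv); return o+d*(z-o[2])/d[2]
def tri(uvt,uvs):
    A=np.zeros((3,3));b=np.zeros(3);L=[]
    for n,uv in(("top",uvt),("scene",uvs)):
        o,d=ray(n,uv);M=np.eye(3)-np.outer(d,d);A+=M;b+=M@o;L.append((M,o))
    p=np.linalg.solve(A,b); return p,[np.linalg.norm(M@(p-o)) for M,o in L]
def px(x0,y0,k,X,Y): return ((X+.5)/k-.5+x0,(Y+.5)/k-.5+y0)
E
python3 - <<'E'
from h import *
np.set_printoptions(precision=4,suppress=True)
for n in("top","scene"):
    K,R,t=cam(n);print(n,"pos",-R.T@t,"fwd",R[2])
T=lambda X,Y:px(320,180,8,X,Y); S=lambda X,Y:px(300,160,6,X,Y)
TJ=lambda X,Y:px(180,225,7,X,Y); SJ=lambda X,Y:px(205,275,6,X,Y)
print("stand base corners z=.01");B=[atz("top",T(*p),.01) for p in[(475,137),(600,437),(362,530),(242,222)]]
for b in B:print(b)
print("post top",atz("top",T(502,265),.15))
print("bend",atz("top",T(195,380),.14),"tip",atz("top",T(165,380),.177))
e=[atz("top",T(*p),.17) for p in[(295,172),(408,458)]];print("edge",e,np.linalg.norm(e[1]-e[0]),np.degrees(np.arctan2(*(e[0]-e[1])[[1,0]])))
print("jig z=.014+")
for p in[(82,102),(378,70),(415,472),(120,507)]:print(atz("top",TJ(*p),.014))
print("tri")
for a,b in[((126,147),None)]:
  pass
bs=[(135,237),(417,400),(571,255)]
# project to identify
for p in[(126,147),(333,125),(361,427),(151,451)]:
    P=atz("top",TJ(*p),.017); s=proj("scene",P)[0]; print(P,"scene zoom",(s-[205,275]+.5)*6)
for p in[(461,175),(557,416),(388,487)]:
    P=atz("top",T(*p),.013); s=proj("scene",P)[0]; print(P,"scene zoom",(s-[300,160]+.5)*6)
E
```

```text
top pos [0.3573 0.1066 1.3195] fwd [ 0.1407 -0.0035 -0.9901]
scene pos [0.01   0.6943 0.5295] fwd [ 0.6007 -0.6608 -0.4499]
stand base corners z=.01
[ 0.601  -0.1407  0.01  ]
[ 0.5024 -0.1785  0.01  ]
[ 0.4724 -0.1008  0.01  ]
[ 0.573 -0.064  0.01 ]
post top [ 0.5372 -0.1211  0.15  ]
bend [ 0.5049 -0.0325  0.14  ] tip [ 0.5002 -0.0196  0.177 ]
edge [array([ 0.5611, -0.0586,  0.17  ]), array([ 0.4788, -0.089 ,  0.17  ])] 0.08774326642462468 20.2364229558234
jig z=.014+
[0.4897 0.3459 0.014 ]
[0.5014 0.2373 0.014 ]
[0.355 0.222 0.014]
[0.3426 0.3285 0.014 ]
tri
[0.4728 0.3288 0.017 ] scene zoom [138.1175 241.8629]
[0.4808 0.2532 0.017 ] scene zoom [298.6865 119.4297]
[0.3711 0.2415 0.017 ] scene zoom [573.2046 261.9552]
[0.3626 0.3172 0.017 ] scene zoom [421.6886 407.2237]
[ 0.5879 -0.1352  0.013 ] scene zoom [179.4911 334.1078]
[ 0.5089 -0.1641  0.013 ] scene zoom [358.2815 371.1113]
[ 0.486 -0.109  0.013] scene zoom [332.076  431.7326]
```

```bash
python3 - <<'E'
from h import *
np.set_printoptions(precision=4,suppress=True)
T=lambda X,Y:px(320,180,8,X,Y); S=lambda X,Y:px(300,160,6,X,Y)
TJ=lambda X,Y:px(180,225,7,X,Y); SJ=lambda X,Y:px(205,275,6,X,Y)
for a,b in[((126,147),(135,237)),((361,427),(571,255)),((151,451),(417,400)),((82,102),(62,262)),((415,472),(648,275)),((120,507),(440,488))]: print("jig",*tri(TJ(*a),SJ(*b)))
for a,b in[((461,175),(178,335)),((557,416),(355,372)),((388,487),(324,430)),((475,137),(155,337)),((600,437),(383,378)),((362,530),(345,462)),((242,222),(108,410)),((165,380),(210,123)),
  ((285,175),(142,79)),((395,462),(358,113))]: print("stand",*tri(T(*a),S(*b)))
def fit(obs,x0,name):
    def X(p,P):return Ro.from_euler('z',p[3]).apply(P)+p[:3]
    def f(p):return np.concatenate([(proj(n,X(p,np.array(P)))[0]-uv) for n,P,uv in obs])
    r=least_squares(f,x0,loss='soft_l1');print(name,r.x,np.degrees(r.x[3]),"res",np.round(f(r.x).reshape(-1,2),1).tolist());return r.x
# jig: yaw=dir of slot normal x; local x such that slot along y
o=[]
for P,t,s in[((-.055,.075,.01),(378,70),None),((-.055,-.075,.01),(415,472),(648,275)),((.055,-.075,.01),(120,507),(440,488)),((.055,.075,.01),(82,102),(62,262))]:
    o.append(("top",P,TJ(*t)))
    if s:o.append(("scene",P,SJ(*s)))
fit(o,[.42,.28,.004,np.pi/2],"jig")
o=[]
for P,t,s in[((-.0425,-.055,.01),(600,437),(383,378)),((-.0425,.055,.01),(475,137),(155,337)),((.0425,-.055,.01),(362,530),(345,462)),((.0425,.055,.01),(242,222),(108,410))]:
    o+= [("top",P,T(*t)),("scene",P,S(*s))]
o+=[("top",(0,0,.15),T(502,265)),("top",(.105,0,.177),T(165,380)),("scene",(.105,0,.177),S(210,123))]
st=fit(o,[.53,-.12,0,1.8],"stand")
o=[("top",(0,.045,.1),T(295,172)),("top",(0,-.045,.1),T(408,458))]
for P,s in[((.004,.045,.1),(142,79)),((.004,-.045,.1),(358,113)),((.004,.045,0),(124,297)),((.004,-.045,0),(333,338))]:o.append(("scene",P,S(*s)))
pl=fit(o,[.52,-.07,.07,1.8],"plate")
for P in [(0,0,.15),(.1,0,.14),(.108,0,.177)]:
    w=Ro.from_euler('z',st[3]).apply(P)+st[:3];print(P,w,(proj("top",w)[0]-[320,180]+.5)*8,(proj("scene",w)[0]-[300,160]+.5)*6)
E
```

```text
jig [0.4731 0.3289 0.0185] [np.float64(0.0005170840769203704), np.float64(0.0005170840769203062)]
jig [0.3714 0.2415 0.0193] [np.float64(0.00039940235889470305), np.float64(0.0003994023588945385)]
jig [0.3632 0.3174 0.0191] [np.float64(0.0007350717386905192), np.float64(0.0007350717386904388)]
jig [0.4896 0.3462 0.0095] [np.float64(0.0006950882214275595), np.float64(0.0006950882214275338)]
jig [0.3554 0.2227 0.0094] [np.float64(0.0005320201560344352), np.float64(0.0005320201560344717)]
jig [0.3428 0.3295 0.0092] [np.float64(0.00037788124336906215), np.float64(0.00037788124336904486)]
stand [ 0.5882 -0.1353  0.0121] [np.float64(0.0001825795463601947), np.float64(0.00018257954635998778)]
stand [ 0.5096 -0.1641  0.012 ] [np.float64(0.0005767284716130667), np.float64(0.0005767284716130616)]
stand [ 0.4874 -0.1082  0.0132] [np.float64(0.0016262279734120004), np.float64(0.0016262279734120583)]
stand [ 0.6036 -0.1412  0.003 ] [np.float64(0.0015399174984233944), np.float64(0.0015399174984234542)]
stand [ 0.5035 -0.1791  0.0055] [np.float64(0.0006337976091152735), np.float64(0.000633797609115
[... 588 characters left out ...]
s [[-51.9, 45.6], [0.2, -0.1], [0.5, 1.2], [51.3, -47.3], [1.2, -65.2], [0.0, -0.9], [-1.8, 0.6]]
stand [ 0.4741 -0.12   -0.0045  1.1689] 66.97184237167464 res [[0.4, -2.0], [-0.9, -0.7], [0.5, 74.7], [61.8, 25.4], [-0.3, -26.2], [-21.3, -9.2], [-1.0, 51.2], [41.2, 19.9], [-0.1, 27.2], [1.3, -6.3], [-4.0, -0.1]]
plate [ 0.5217 -0.0738  0.0659 -1.2106] -69.36455607971232 res [[-0.6, -0.9], [-0.0, -0.2], [0.2, -0.1], [0.3, 0.3], [0.5, -0.0], [0.1, -0.0]]
(0, 0, 0.15) [ 0.4741 -0.12    0.1455] [501.9261 483.4881] [405.8678 149.2734]
(0.1, 0, 0.14) [ 0.5132 -0.028   0.1355] [177.8704 354.219 ] [190.2724 208.2575]
(0.108, 0, 0.177) [ 0.5163 -0.0206  0.1725] [166.2958 326.3071] [179.7121 123.8295]
```

```bash
python3 - <<'E'
from h import *
np.set_printoptions(precision=4,suppress=True)
T=lambda X,Y:px(320,180,8,X,Y); S=lambda X,Y:px(300,160,6,X,Y)
TJ=lambda X,Y:px(180,225,7,X,Y); SJ=lambda X,Y:px(205,275,6,X,Y)
def fit(obs,x0,name):
    def X(p,P):return Ro.from_euler('z',p[3]).apply(P)+p[:3]
    def f(p):return np.concatenate([(proj(n,X(p,np.array(P)))[0]-uv) for n,P,uv in obs])
    r=least_squares(f,x0,loss='soft_l1');print(name,r.x,np.degrees(r.x[3]),"res",np.round(f(r.x).reshape(-1,2),1).tolist());return r.x
o=[]
for P,t in[((-.055,-.075,.01),(378,70)),((-.055,.075,.01),(415,472)),((.055,.075,.01),(120,507)),((.055,-.075,.01),(82,102))]:
    o.append(("top",P,TJ(*t)))
for P,t,s in[((-.038,.055,.015),(361,427),(571,255)),((.038,.055,.015),(151,451),(417,400)),((.038,-.055,.015),(126,147),(135,237))]:
    o.append(("scene",P,SJ(*s)));o.append(("top",P,TJ(*t)))
j=fit(o,[.42,.28,.004,1.7],"jig")
for P in [(0,0,.01),(-.006,.053,.046),(-.006,-.053,.046),(.006,.053,.046),(.006,-.053,.046),(.013,.053,.055),(.013,-.053,.055),(-.013,.053,.055),(-.013,-.053,.055),(0,.05,.03),(0,-.05,.03)]:
    w=Ro.from_euler('z',j[3]).apply(P)+j[:3];print(P,w,(proj("top",w)[0]-[180,225]+.5)*7,(proj("scene",w)[0]-[205,275]+.5)*6)
o=[]
for P,t,s in[((-.0425,.055,.01),(600,437),(383,378)),((-.0425,-.055,.01),(475,137),(155,337)),((.0425,.055,.01),(362,530),(345,462)),((.0425,-.055,.01),(242,222),(108,410))]:
    o+= [("top",P,T(*t))]
for P,t,s in[((-.032,-.042,.013),(461,175),(178,335)),((-.032,.042,.013),(557,416),(355,372)),((.032,.042,.013),(388,487),(324,430))]:
    o+=[("scene",P,S(*s))]
o+=[("top",(0,0,.15),T(502,265)),("top",(.105,0,.177),T(165,380)),("scene",(.105,0,.177),S(210,123))]
st=fit(o,[.53,-.12,0,1.8],"stand")
o=[("top",(0,-.045,.1),T(295,172)),("top",(0,.045,.1),T(408,458))]
for P,s in[((.004,-.045,.1),(142,79)),((.004,.045,.1),(358,113)),((.004,-.045,0),(124,297)),((.004,.045,0),(333,338))]:o.append(("scene",P,S(*s)))
pl=fit(o,[.52,-.07,.07,1.8],"plate")
for P in [(0,0,.15),(.1,0,.14),(.108,0,.177)]:
    w=Ro.from_euler('z',st[3]).apply(P)+st[:3];print(P,w,(proj("top",w)[0]-[320,180]+.5)*8,(proj("scene",w)[0]-[300,160]+.5)*6)
print("plate in stand frame",Ro.from_euler('z',-st[3]).apply(pl[:3]-st[:3]))
E
```

```text
Traceback (most recent call last):
  File "h.py", line 9, in proj
    K,R,t=cam(n); q=(np.atleast_2d(P)@R.T+t)@K.T; return q[:,:2]/q[:,2:]
          ~~~^^^
  File "h.py", line 6, in cam
    c=bot.camera_info(n); K=np.array([[c['fx'],0,c['cx']],[0,c['fy'],c['cy']],[0,0,1]])
ValueError: time passes only in moves, steps and waits
```

```bash
python3 - <<'E'
s=open('h.py').read()
s=s.replace("def cam(n):\n    c=bot.camera_info(n);","import functools\n@functools.lru_cache\ndef cam(n):\n    c=bot.camera_info(n);")
open('h.py','w').write(s)
E
cat > fit.py <<'E'
from h import *
np.set_printoptions(precision=4,suppress=True)
T=lambda X,Y:px(320,180,8,X,Y); S=lambda X,Y:px(300,160,6,X,Y)
TJ=lambda X,Y:px(180,225,7,X,Y); SJ=lambda X,Y:px(205,275,6,X,Y)
def fit(obs,x0,name):
    def X(p,P):return Ro.from_euler('z',p[3]).apply(P)+p[:3]
    def f(p):return np.concatenate([(proj(n,X(p,np.array(P)))[0]-uv) for n,P,uv in obs])
    r=least_squares(f,x0,loss='soft_l1');print(name,r.x,np.degrees(r.x[3]),"res",np.round(f(r.x).reshape(-1,2),1).tolist());return r.x
o=[]
for P,t in[((-.055,-.075,.01),(378,70)),((-.055,.075,.01),(415,472)),((.055,.075,.01),(120,507)),((.055,-.075,.01),(82,102))]:
    o.append(("top",P,TJ(*t)))
for P,t,s in[((-.038,.055,.015),(361,427),(571,255)),((.038,.055,.015),(151,451),(417,400)),((.038,-.055,.015),(126,147),(135,237))]:
    o.append(("scene",P,SJ(*s)));o.append(("top",P,TJ(*t)))
j=fit(o,[.42,.28,.004,1.7],"jig")
for P in [(0,0,.01),(-.006,.053,.046),(-.006,-.053,.046),(.006,.053,.046),(.006,-.053,.046),(.013,.053,.055),(.013,-.053,.055),(-.013,.053,.055),(-.013,-.053,.055),(0,.05,.03),(0,-.05,.03)]:
    w=Ro.from_euler('z',j[3]).apply(P)+j[:3];print(P,w,(proj("top",w)[0]-[180,225]+.5)*7,(proj("scene",w)[0]-[205,275]+.5)*6)
o=[]
for P,t,s in[((-.0425,.055,.01),(600,437),(383,378)),((-.0425,-.055,.01),(475,137),(155,337)),((.0425,.055,.01),(362,530),(345,462)),((.0425,-.055,.01),(242,222),(108,410))]:
    o+= [("top",P,T(*t))]
for P,t,s in[((-.032,-.042,.013),(461,175),(178,335)),((-.032,.042,.013),(557,416),(355,372)),((.032,.042,.013),(388,487),(324,430))]:
    o+=[("scene",P,S(*s))]
o+=[("top",(0,0,.15),T(502,265)),("top",(.105,0,.177),T(165,380)),("scene",(.105,0,.177),S(210,123))]
st=fit(o,[.53,-.12,0,1.8],"stand")
o=[("top",(0,-.045,.1),T(295,172)),("top",(0,.045,.1),T(408,458))]
for P,s in[((.004,-.045,.1),(142,79)),((.004,.045,.1),(358,113)),((.004,-.045,0),(124,297)),((.004,.045,0),(333,338))]:o.append(("scene",P,S(*s)))
pl=fit(o,[.52,-.07,.07,1.8],"plate")
for P in [(0,0,.15),(.1,0,.14),(.108,0,.177)]:
    w=Ro.from_euler('z',st[3]).apply(P)+st[:3];print(P,w,(proj("top",w)[0]-[320,180]+.5)*8,(proj("scene",w)[0]-[300,160]+.5)*6)
print("plate in stand frame",Ro.from_euler('z',-st[3]).apply(pl[:3]-st[:3]))
E
python3 fit.py
```

```text
jig [0.4225 0.2847 0.0032 1.6782] 96.15644901187996 res [[-0.2, -0.6], [0.0, 0.4], [-1.1, 0.2], [-0.5, -0.6], [0.2, 0.2], [0.1, -0.3], [0.5, 0.0], [0.2, -0.5], [0.5, 0.0], [0.1, -0.2]]
(0, 0, 0.01) [0.4225 0.2847 0.0132] [246.1283 285.7346] [354.9818 259.7902]
(-0.006, 0.053, 0.046) [0.3705 0.273  0.0492] [262.6136 428.5166] [509.1415 230.7553]
(-0.006, -0.053, 0.046) [0.4759 0.2844 0.0492] [236.0152 130.8863] [236.8377  89.3728]
(0.006, 0.053, 0.046) [0.3692 0.2849 0.0492] [228.7227 432.2371] [484.7231 252.8037]
(0.006, -0.053, 0.046) [0.4746 0.2963 0.0492] [202.5131 134.5117] [211.1069 108.1843]
(0.013, 0.053, 0.055) [0.3684 0.2919 0.0582] [205.2025 434.1849] [470.9679 241.507 ]
(0.013, -0.053, 0.055) [0.4738 0.3033 0.0582] [179.0805 134.3081] [195.0523  95.9722]
(-0.013, 0.053, 0.055) [0.3712 0.2661 0.0582] [279.1576 426.0665] [524.1624 194.1002]
(-0.013, -0.053, 0.055) [0.4766 0.2774 0.0582] [252.1811 126.3988] [251.122   55.5654]
(0, 0.05, 0.03) [0.3728 0.2793 0.0332] [250.9922 422.4005] [487.1801 279.6934]
(0, -0.05, 0.03) [0.4722 0.29   0.0332] [226.3231 145.0185] [232.2264 143.1845]
stand [ 0.5377 -0.1202 -0.0003  1.9263] 110.36803871535845 res [[0.3, 0.6], [0.0, -1.1], [-0.5, 0.4], [-1.1, -0.6], [0.1, -0.2], [0.4, -0.3], [-0.1, 0.7], [-0.4, -0.2], [0.9, -0.4], [0.6, 0.1]]
plate [ 0.5202 -0.0738  0.0697  1.9259] 110.34611206031704 res [[-0.2, -0.6], [0.2, 0.3], [-0.2, -0.3], [0.3, 0.2], [0.1, 0.1], [-0.0, 0.2]]
(0, 0, 0.15) [ 0.5377 -0.1202  0.1497] [499.2643 263.9031] [277.9421  97.1923]
(0.1, 0, 0.14) [ 0.5029 -0.0265  0.1397] [174.8772 387.3148] [209.9865 207.5976]
(0.108, 0, 0.177) [ 0.5001 -0.019   0.1767] [163.0047 381.0624] [212.0726 126.7525]
plate in stand frame [0.0496 0.0002 0.0701]
```

```bash
python3 -m crank '[{"hand":0,"dx":-300,"dy":0,"dz":0,"yaw":0},{"hand":0,"dx":-300,"dy":0,"dz":0,"yaw":0},{"hand":0,"dx":-300,"dy":0,"dz":0,"yaw":0},{"hand":0,"dx":-300,"dy":0,"dz":0,"yaw":0},{"hand":0,"dx":-300,"dy":0,"dz":0,"yaw":0},{"hand":0,"dx":-300,"dy":0,"dz":0,"yaw":0},{"hand":0,"dx":-300,"dy":0,"dz":0,"yaw":0},{"hand":0,"dx":-300,"dy":0,"dz":0,"yaw":0}]'; python3 -c "
from workcell import bot
o=bot.observe();print(o['qpos'],o['tool_rot'],o['position'])"
```

```text
clock: 0.82
position: [0.1231, -0.2947, 0.2308]
tool_rot: [-1.572, 0.002, -1.173]
force: [1.6, -2.4, 0.6]
grip_width: 0.0853
[ 1.07296083  0.02397465 -0.0857094   2.3110799   0.00323489  0.80917187
 -0.18828811] [-1.57155078  0.00244582 -1.17332699] [ 0.12306857 -0.29468333  0.23082697]
```

```bash
cat > mint.py <<'E'
# 2D clearance: hook polyline (radius 2.5) vs plate slab pieces (above hole/below hole), tilt theta
import numpy as np
from collections import deque
pts=[(0,140),(100,140),(108,177),(100,172)]
s=[]
for a,b in zip(pts[:-1],pts[1:]):
    a=np.array(a,float);b=np.array(b,float);m=int(np.linalg.norm(b-a)/.7)+2
    s+=[a+(b-a)*t for t in np.linspace(0,1,m)]
H=np.array(s)
def clear(th,cx,cz):
    c,sn=np.cos(th),np.sin(th)
    d=H-[cx,cz]; n=d@[c,sn]; u=d@[-sn,c]
    # upper piece: u in[15,57], n in[-4,4]; lower: u in[-58,-15]
    def dist(lo,hi):
        du=np.maximum(np.maximum(lo-u,u-hi),0);dn=np.maximum(abs(n)-4,0);return np.hypot(du,dn).min()
    return min(dist(15,57),dist(-58,-15))-2.5
if __name__=="__main__":
  xs=np.arange(40,161,1.);zs=np.arange(100,231,1.)
  for deg in range(10,61,5):
    th=np.radians(deg)
    C=np.array([[clear(th,x,z) for z in zs] for x in xs])
    best=None
    for thr in np.arange(8,-.1,-.5):
        ok=C>=thr
        i0=np.argwhere(ok[10]); 
        i0=[(10,k) for (k,) in i0 if 125<zs[k]<150]
        seen=set(i0);q=deque(i0);hit=False
        while q:
            i,j=q.popleft()
            if xs[i]>=150 or zs[j]>=225: hit=True;break
            for a,b in((1,0),(-1,0),(0,1),(0,-1)):
                k=(i+a,j+b)
                if 0<=k[0]<len(xs) and 0<=k[1]<len(zs) and ok[k] and k not in seen: seen.add(k);q.append(k)
        if hit:best=thr;break
    print(deg,best)
E
python3 mint.py
```

```text
10 None
15 None
20 None
25 None
30 0.5
35 1.5
40 3.0
45 4.0
50 4.0
55 2.5
60 1.5
```

```bash
python3 -m crank '[{"hand":0,"dx":-120},{"hand":0,"dx":-120},{"hand":0,"dx":-120},{"hand":0,"dx":-120},{"hand":0,"dx":-120}]'; python3 -c "
from workcell import bot
o=bot.observe();print(o['qpos'],o['tool_rot'],o['position'])"
```

```text
[ 1.07296083  0.02397465 -0.0857094   2.3110799   0.00323489  0.80917187
 -0.18828811] [-1.57155078  0.00244582 -1.17332699] [ 0.12306857 -0.29468333  0.23082697]$[0]: bad value
```

```bash
python3 -m crank '[{"hand":0,"dx":-120,"dy":0,"dz":0,"yaw":0},{"hand":0,"dx":-120,"dy":0,"dz":0,"yaw":0},{"hand":0,"dx":-120,"dy":0,"dz":0,"yaw":0},{"hand":0,"dx":-120,"dy":0,"dz":0,"yaw":0},{"hand":0,"dx":-120,"dy":0,"dz":0,"yaw":0}]'; python3 -c "
from workcell import bot
o=bot.observe();print(o['qpos'],o['tool_rot'],o['position'])"
```

```text
clock: 1.23
position: [0.099, -0.2388, 0.2404]
tool_rot: [-1.547, -0.019, -1.17]
force: [-0.1, -0.1, 1.3]
grip_width: 0.0857
[ 1.51133789 -0.11646283 -0.47880833  2.40487159 -0.10173897  0.82108947
 -0.06644061] [-1.54722741 -0.01863051 -1.17003295] [ 0.09901443 -0.23882821  0.2403714 ]
```

```bash
python3 -m crank '[{"hand":0,"dx":0,"dy":0,"dz":0,"yaw":0},{"hand":0,"dx":0,"dy":0,"dz":0,"yaw":0},{"hand":0,"dx":0,"dy":0,"dz":0,"yaw":0}]'; python3 -c "
from workcell import bot
o=bot.observe();print(o['qpos'],o['tool_rot'],o['position'])"; python3 -m crank '[{"hand":0,"dx":60,"dy":0,"dz":0,"yaw":0},{"hand":0,"dx":60,"dy":0,"dz":0,"yaw":0},{"hand":0,"dx":60,"dy":0,"dz":0,"yaw":0}]'; python3 -c "
from workcell import bot
o=bot.observe();print(o['qpos'],o['tool_rot'],o['position'])"
```

```text
clock: 1.48
position: [0.099, -0.2396, 0.2403]
tool_rot: [-1.547, -0.019, -1.172]
force: [-0.1, 0.3, 0.5]
grip_width: 0.0856
[ 1.50375812 -0.11467813 -0.47123342  2.40401923 -0.09963446  0.82062571
 -0.06954632] [-1.54717153 -0.0186057  -1.17164559] [ 0.09899359 -0.239638    0.24029087]
clock: 1.73
position: [0.1247, -0.2973, 0.2413]
tool_rot: [-1.546, -0.019, -1.169]
force: [-1.3, 1.2, -0.8]
grip_width: 0.0854
[ 1.50016026  0.01584653 -0.48678794  2.28722726 -0.01957373  0.81769344
 -0.14186436] [-1.54584364 -0.01913288 -1.16883666] [ 0.12473365 -0.29730983  0.2412815 ]
```

```bash
cat > o.py <<'E'
from workcell import bot
import numpy as np
from scipy.spatial.transform import Rotation as Ro
np.set_printoptions(precision=3,suppress=True)
o=bot.observe();R=Ro.from_euler('xyz',o['tool_rot']).as_matrix()
a=np.radians(110.36); X=np.array([np.cos(a),np.sin(a),0]);Y=np.array([-np.sin(a),np.cos(a),0])
y=R[:,1]
print("t %.2f"%o['clock'],"q",o['qpos'],"p",o['position'],"tilt+X %.1f  +Y %.1f deg"%(np.degrees(np.arctan2(y@X,-y[2])),np.degrees(np.arctan2(y@Y,-y[2]))),"tx",R[:,0],"f",o['force'],"w %.4f"%o['grip_width'])
E
python3 o.py
python3 -m crank '[{"hand":0,"dx":-100,"dy":0,"dz":0,"yaw":0},{"hand":0,"dx":-100,"dy":0,"dz":0,"yaw":0}]' >/dev/null;python3 o.py
python3 -m crank '[{"hand":0,"dx":-100,"dy":0,"dz":0,"yaw":0}]' >/dev/null;python3 o.py
python3 -m crank '[{"hand":0,"dx":-100,"dy":0,"dz":0,"yaw":0}]' >/dev/null;python3 o.py
```

```text
t 1.73 q [ 1.5    0.016 -0.487  2.287 -0.02   0.818 -0.142] p [ 0.125 -0.297  0.241] tilt+X -1.0  +Y -1.5 deg tx [ 0.391 -0.92   0.019] f [-1.266  1.17  -0.797] w 0.0854
t 1.90 q [ 1.616 -0.112 -0.568  2.397 -0.119  0.823 -0.035] p [ 0.1   -0.24   0.241] tilt+X -0.8  +Y -1.7 deg tx [ 0.394 -0.919  0.015] f [ 0.794 -0.061  0.286] w 0.0853
t 1.98 q [ 1.732 -0.143 -0.647  2.402 -0.16   0.834  0.03 ] p [ 0.097 -0.235  0.245] tilt+X -1.3  +Y -2.0 deg tx [ 0.395 -0.918  0.024] f [-0.741 -0.623  0.911] w 0.0854
t 2.07 q [ 1.845 -0.179 -0.716  2.407 -0.206  0.85   0.105] p [ 0.093 -0.228  0.249] tilt+X -1.6  +Y -2.3 deg tx [ 0.394 -0.919  0.03 ] f [-0.387 -1.057  0.116] w 0.0854
```

```bash
cat > go.py <<'E'
import sys,numpy as np
from workcell import bot
from scipy.spatial.transform import Rotation as Ro
o=bot.observe();R=Ro.from_euler('xyz',o['tool_rot']).as_matrix()
for a in sys.argv[1:]:
    p=np.array(eval(a)); d=R.T@(p-o['position'])*1000
    print(a,"dx,dy,dz",np.round(d,1),"rows %.1f"%(np.linalg.norm(d)/41.7))
E
python3 go.py "(.40,-.05,.45)" "(.40,.2,.5)" "(.25,.4,.55)" "(0,.5,.6)"
python3 - <<'E'
from workcell import bot
import cv2
cv2.imwrite("pics/w1.png",bot.grab_frame("wrist")[:,:,::-1])
E
```

```text
(.40,-.05,.45) dx,dy,dz [ -36.8 -188.4  360.3] rows 9.8
(.40,.2,.5) dx,dy,dz [-265.  -241.4  461. ] rows 14.0
(.25,.4,.55) dx,dy,dz [-506.3 -300.8  404.2] rows 17.1
(0,.5,.6) dx,dy,dz [-695.3 -363.6  216.1] rows 19.5
```

View pics/w1.png

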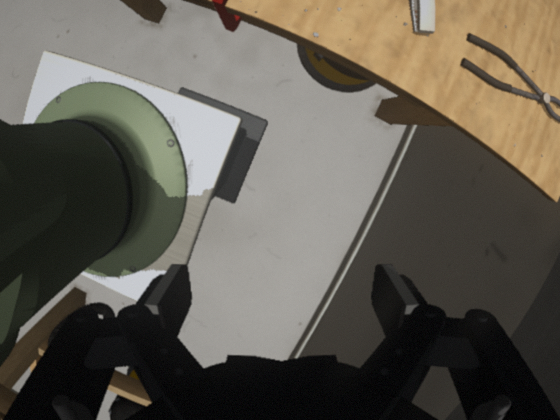

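```bash
python3 -m crank '[{"hand":0,"dx":-37,"dy":-188,"dz":360,"yaw":-0.4},{"hand":0,"dx":-37,"dy":-188,"dz":360,"yaw":-0.4},{"hand":0,"dx":-37,"dy":-188,"dz":360,"yaw":-0.4},{"hand":0,"dx":-37,"dy":-188,"dz":360,"yaw":-0.4},{"hand":0,"dx":-37,"dy":-188,"dz":360,"yaw":-0.4},{"hand":0,"dx":-37,"dy":-188,"dz":360,"yaw":-0.4},{"hand":0,"dx":-37,"dy":-188,"dz":360,"yaw":-0.4},{"hand":0,"dx":-37,"dy":-188,"dz":360,"yaw":-0.4},{"hand":0,"dx":-265,"dy":-241,"dz":461,"yaw":-0.8},{"hand":0,"dx":-265,"dy":-241,"dz":461,"yaw":-0.8},{"hand":0,"dx":-265,"dy":-241,"dz":461,"yaw":-0.8},{"hand":0,"dx":-265,"dy":-241,"dz":461,"yaw":-0.8}]' >/dev/null; python3 o.py;python3 go.py "(.40,.2,.5)" "(.25,.4,.6)" "(0.1,.45,.6)"
```

```text
t 3.12 q [ 1.231 -0.254 -1.244  1.798 -0.231  1.383 -0.329] p [0.368 0.064 0.456] tilt+X -1.6  +Y -2.3 deg tx [ 0.935 -0.351  0.049] f [ 0.512 -0.722  0.199] w 0.0852
(.40,.2,.5) dx,dy,dz [-15.1 -44.5 138.7] rows 3.5
(.25,.4,.6) dx,dy,dz [-220.7 -154.1  273.7] rows 9.2
(0.1,.45,.6) dx,dy,dz [-378.6 -161.9  267.8] rows 11.8
```

```bash
python3 -m crank '[{"hand":0,"dx":-15,"dy":-45,"dz":139,"yaw":0},{"hand":0,"dx":-15,"dy":-45,"dz":139,"yaw":0},{"hand":0,"dx":-15,"dy":-45,"dz":139,"yaw":0},{"hand":0,"dx":-221,"dy":-154,"dz":274,"yaw":-0.2},{"hand":0,"dx":-221,"dy":-154,"dz":274,"yaw":-0.2},{"hand":0,"dx":-221,"dy":-154,"dz":274,"yaw":-0.2},{"hand":0,"dx":-221,"dy":-154,"dz":274,"yaw":-0.2},{"hand":0,"dx":-221,"dy":-154,"dz":274,"yaw":-0.2},{"hand":0,"dx":-221,"dy":-154,"dz":274,"yaw":-0.2}]' >/dev/null; python3 o.py;python3 go.py  "(.25,.4,.6)" "(0,.5,.65)"
python3 - <<'E'
from workcell import bot
import cv2
cv2.imwrite("pics/w2.png",bot.grab_frame("wrist")[:,:,::-1])
E
```

```text
t 3.87 q [ 0.87  -0.303 -1.491  1.41  -0.274  1.697 -0.834] p [0.246 0.338 0.584] tilt+X -0.9  +Y -3.4 deg tx [ 0.985 -0.165  0.059] f [-0.544  1.343 -0.129] w 0.0855
(.25,.4,.6) dx,dy,dz [ -5.6 -15.7  62.2] rows 1.5
(0,.5,.65) dx,dy,dz [-265.3  -80.1  120.5] rows 7.2
```

View pics/w2.png

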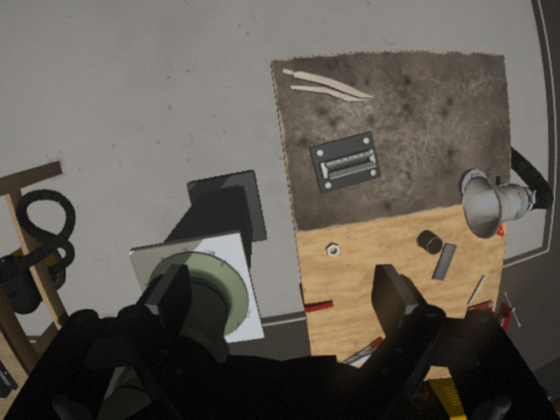

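```bash

python3 -m crank '[{"hand":0,"dx":-50,"dy":0,"dz":87,"yaw":0}]' >/dev/null;python3 o.py
python3 -m crank '[{"hand":0,"dx":-50,"dy":0,"dz":87,"yaw":0}]' >/dev/null;python3 o.py
python3 -m crank '[{"hand":0,"dx":-50,"dy":-90,"dz":87,"yaw":0}]' >/dev/null;python3 o.py
python3 -m crank '[{"hand":0,"dx":0,"dy":-100,"dz":0,"yaw":0}]' >/dev/null;python3 o.py
```

```text
t 4.00 q [ 0.795 -0.302 -1.488  1.417 -0.274  1.677 -0.909] p [0.225 0.357 0.582] tilt+X -0.2  +Y -4.1 deg tx [ 0.983 -0.17   0.065] f [ 1.21   0.115 -0.422] w 0.0856
t 4.08 q [ 0.716 -0.302 -1.49   1.423 -0.275  1.655 -0.987] p [0.2   0.378 0.579] tilt+X 0.5  +Y -4.9 deg tx [ 0.983 -0.169  0.069] f [ 0.236  0.661 -0.167] w 0.0851
t 4.17 q [ 0.68  -0.304 -1.493  1.364 -0.28   1.702 -1.038] p [0.178 0.39  0.603] tilt+X 1.1  +Y -5.3 deg tx [ 0.984 -0.166  0.071] f [-0.566  0.68   0.749] w 0.0856
t 4.25 q [ 0.714 -0.305 -1.494  1.253 -0.291  1.804 -1.033] p [0.171 0.387 0.645] tilt+X 1.2  +Y -5.4 deg tx [ 0.984 -0.161  0.072] f [0.829 0.053 0.752] w 0.0855
```

```bash
cat > kin.py <<'E'
import numpy as np, itertools
from scipy.optimize import least_squares
from scipy.spatial.transform import Rotation as Ro
D=[([1.10277414,0.52203093,-0.03632807,1.59999435,0.02118753,1.02107751,-0.11276477],[0.24197556,-0.57590194,0.23072006],[-1.57086467,1.12359137e-03,-1.1729551]),
([1.07296083,0.02397465,-0.0857094,2.3110799,0.00323489,0.80917187,-0.18828811],[0.12306857,-0.29468333,0.23082697],[-1.57155078,0.00244582,-1.17332699]),
([1.51133789,-0.11646283,-0.47880833,2.40487159,-0.10173897,0.82108947,-0.06644061],[0.09901443,-0.23882821,0.2403714],[-1.54722741,-0.01863051,-1.17003295]),
([1.50016026,0.01584653,-0.48678794,2.28722726,-0.01957373,0.81769344,-0.14186436],[0.12473365,-0.29730983,0.2412815],[-1.54584364,-0.01913288,-1.16883666])]
def fk(q,par,s):
    h,L1,L2,L3,o1,o3,o5,o7,a,b=par
    z=lambda t:Ro.from_euler('z',t);y=lambda t:Ro.from_euler('y',t)
    R=z(s[0]*q[0]+o1)*y(q[1])
    p=np.array([0,0,h])+R.apply([0,0,L1]); 
    R=R*z(s[1]*q[2]+o3); p=p+R.apply([a,0,0]); R=R*y(q[3]); p=p+R.apply([b,0,L2])
    R=R*z(s[2]*q[4]+o5)*y(q[5]); p=p+R.apply([0,0,L3]); R=R*z(s[3]*q[6]+o7)
    return p,R   # R z = finger dir
def toolR(R): # tool y = flange z, tool x = flange x
    M=R.as_matrix(); return np.column_stack([M[:,0],M[:,2],-M[:,1]])
def fit(D,verbose=True):
    best=None
    for s in itertools.product([1,-1],repeat=4):
      for o7 in(0,np.pi):
        def f(x):
            r=[]
            for q,p,e in D:
                P,R=fk(q,x,s);r+=list((P-p)*3);r+=list((toolR(R)-Ro.from_euler('xyz',e).as_matrix()).ravel())
            return np.array(r)
        S=least_squares(f,[.36,.52,.43,.36,0,0,0,o7,0,0])
        if best is None or S.cost<best[0]:best=(S.cost,S.x,s,np.abs(S.fun).max())
    return best
if __name__=="__main__":
    import pickle
    from workcell import bot
    o=bot.observe(); D.append((list(o['qpos']),list(o['position']),list(o['tool_rot'])))
    b=fit(D);print(b);pickle.dump((b[1],b[2]),open('kin.pkl','wb'))
    qs=[([ 1.231,-0.254,-1.244,1.798,-0.231,1.383,-0.329],[0.368,0.064,0.456]),([ 0.87,-0.303,-1.491,1.41,-0.274,1.697,-0.834],[0.246,0.338,0.584])]
    for q,p in qs:print(fk(q,b[1],b[2])[0]-p)
E
python3 kin.py
```

```text
(np.float64(0.0026519337502807073), array([-0.34289151,  0.51846381,  0.43529505, -0.37196631, -0.09093649,
       -0.03304261,  0.00803616,  3.01516473,  0.00917781,  0.02035385]), (-1, -1, -1, -1), np.float64(0.054787545016420094))
[ 0.01168436 -0.00587627 -0.00183958]
[0.02024985 0.00948802 0.00131889]
```

```bash
cat >> o.py <<'E'
import json
open('log.jsonl','a').write(json.dumps([list(o['qpos']),list(o['position']),list(o['tool_rot'])])+"\n")
E
python3 o.py >/dev/null
cat > kin2.py <<'E'
import numpy as np, json, pickle
from scipy.optimize import least_squares
from scipy.spatial.transform import Rotation as Ro
from kin import D
# product of frames: base T0, then joint i: rot about axis, then fixed transform (6 params small)
ax=['z','y','z','y','z','y','z']; sg=[-1,1,-1,1,-1,1,-1]
AX={'z':np.array([0,0,1.]),'y':np.array([0,1.,0])}
def fk(q,x):
    R=Ro.from_rotvec(x[0:3]).as_matrix();p=np.array(x[3:6])
    for i in range(7):
        k=6+6*i
        R=R@Ro.from_rotvec(AX[ax[i]]*sg[i]*q[i]).as_matrix()
        p=p+R@x[k:k+3]; R=R@Ro.from_rotvec(x[k+3:k+6]).as_matrix()
    return p,np.column_stack([R[:,0],R[:,2],-R[:,1]])
def x0(flip,s):
    x=np.zeros(48);x[5]=.36;x[6+6+2]=.52;x[6+18+2]=.43;x[6+30+2]=.36
    if flip:x[6+36+5]=np.pi
    return x
rough=[([1.5,0.016,-0.487,2.287,-0.02,0.818,-0.142],[0.125,-0.297,0.241],[0.391,-0.92,0.019]),
([1.616,-0.112,-0.568,2.397,-0.119,0.823,-0.035],[0.1,-0.24,0.241],[0.394,-0.919,0.015]),
([1.732,-0.143,-0.647,2.402,-0.16,0.834,0.03],[0.097,-0.235,0.245],[0.395,-0.918,0.024]),
([1.845,-0.179,-0.716,2.407,-0.206,0.85,0.105],[0.093,-0.228,0.249],[0.394,-0.919,0.03]),
([1.231,-0.254,-1.244,1.798,-0.231,1.383,-0.329],[0.368,0.064,0.456],[0.935,-0.351,0.049]),
([0.87,-0.303,-1.491,1.41,-0.274,1.697,-0.834],[0.246,0.338,0.584],[0.985,-0.165,0.059]),
([0.795,-0.302,-1.488,1.417,-0.274,1.677,-0.909],[0.225,0.357,0.582],[0.983,-0.17,0.065]),
([0.716,-0.302,-1.49,1.423,-0.275,1.655,-0.987],[0.2,0.378,0.579],[0.983,-0.169,0.069]),
([0.68,-0.304,-1.493,1.364,-0.28,1.702,-1.038],[0.178,0.39,0.603],[0.984,-0.166,0.071])]
def run():
    L=[json.loads(l) for l in open('log.jsonl')]
    F=D+[tuple(l) for l in L]
    best=None
    for flip in(0,1):
        b=x0(flip,1)
        def f(x):
            r=[]
            for q,p,e in F:
                P,R=fk(q,x);r+=list((P-p)*1000);r+=list((R-Ro.from_euler('xyz',e).as_matrix()).ravel()*500)
            for q,p,t in rough:
                P,R=fk(q,x);r+=list((P-p)*700);r+=list((R[:,0]-t)*400)
            return np.concatenate([np.array(r),(x-b)*3*np.where(np.arange(48)%6<6,1,1)])
        S=least_squares(f,b)
        print(flip,S.cost)
        if best is None or S.cost<best[0]:best=(S.cost,S.x,S.fun)
    r=best[2][:-48];print("rms",np.sqrt(np.mean(r**2)),"max",abs(r).max())
    pickle.dump(best[1],open('kin.pkl','wb'))
    print(np.round(best[1].reshape(8,6),3))
if __name__=="__main__":run()
E
python3 kin2.py
```

```text
0 378.88047085575187
1 1.1957266127210533
rms 0.14421744943801376 max 0.5544172967547958
[[-1.000e-03 -1.000e-03 -0.000e+00  0.000e+00 -0.000e+00  3.410e-01]
 [ 1.000e-03 -1.100e-02 -1.900e-02 -2.000e-03  0.000e+00 -0.000e+00]
 [-0.000e+00 -1.100e-02  5.250e-01  2.000e-03  0.000e+00  0.000e+00]
 [ 1.000e-03 -1.900e-02  5.000e-03 -2.000e-03  0.000e+00  0.000e+00]
 [ 1.000e-03 -1.900e-02  4.260e-01  0.000e+00 -0.000e+00 -0.000e+00]
 [-0.000e+00  1.000e-03 -4.000e-03 -0.000e+00  0.000e+00 -0.000e+00]
 [ 2.000e-03  1.000e-03  3.440e-01 -1.000e-03 -1.000e-03  0.000e+00]
 [-1.000e-03 -0.000e+00 -1.600e-02  3.000e-03  1.000e-03  3.142e+00]]
```

```bash
cat > sim.py <<'E'
import numpy as np,pickle
from scipy.spatial.transform import Rotation as Ro
from kin2 import fk
x=pickle.load(open('kin.pkl','rb'))
LO=np.array([-2.91,-.3,-1.5,.17,-1.26,.16,-2.52]);HI=np.array([2.91,2.13,1.42,2.43,4.41,1.93,2.52])
V=np.array([1.89,1.89,2.39,2.39,3.01,3.01,3.01])*.7/12
F=lambda q:fk(q,x)
def jac(q):
    p,R=F(q);J=np.zeros((6,7))
    for i in range(7):
        d=np.zeros(7);d[i]=1e-5;p2,R2=F(q+d);J[:3,i]=(p2-p)/1e-5;J[3:,i]=Ro.from_matrix(R2@R.T).as_rotvec()/1e-5
    return p,R,J
def solve(q,pt,Rt,w=1.,lam=.05,it=20,mode='freeze'):
    q=q.copy()
    W=np.array([1,1,1,w,w,w])
    for _ in range(it):
        p,R,J=jac(q)
        e=np.concatenate([pt-p,Ro.from_matrix(Rt@R.T).as_rotvec()])*W;Jw=J*W[:,None]
        free=np.ones(7,bool)
        for _ in range(7):
            Jf=Jw*free
            dq=Jf.T@np.linalg.solve(Jf@Jf.T+lam**2*np.eye(6),e)
            if mode!='freeze':break
            bad=free&(((q>=HI-1e-6)&(dq>1e-9))|((q<=LO+1e-6)&(dq<-1e-9)))
            if not bad.any():break
            free&=~bad
        q=np.clip(q+dq,LO,HI)
    return q
def row(q,pt,Rt,**k):
    p,R=F(q);d=pt-p;n=np.linalg.norm(d)
    if n>.0417:d*=.0417/n
    r=Ro.from_matrix(Rt@R.T).as_rotvec();m=np.linalg.norm(r);mx=np.radians(7.16)
    if m>mx:r*=mx/m
    q2=solve(q,p+d,Ro.from_rotvec(r).as_matrix()@R,**k)
    s=np.max(np.abs(q2-q)/V)
    return q+(q2-q)/max(1,s)
def call(q,dx,dy,dz,yaw,n=1,**k):
    p,R=F(q);pt=p+R@np.array([dx,dy,dz])/1000;Rt=R@Ro.from_rotvec([0,yaw,0]).as_matrix()
    for _ in range(n):q=row(q,pt,Rt,**k)
    return q
a=np.radians(110.36);X=np.array([np.cos(a),np.sin(a),0]);Y=np.array([-np.sin(a),np.cos(a),0])
def tilt(q):
    y=F(q)[1][:,1];return np.degrees([np.arctan2(y@X,-y[2]),np.arctan2(y@Y,-y[2])])
if __name__=="__main__":
    np.set_printoptions(precision=3,suppress=True)
    tests=[([1.616,-0.112,-0.568,2.397,-0.119,0.823,-0.035],(-100,0,0,0),[1.732,-0.143,-0.647,2.402,-0.16,0.834,0.03]),
    ([1.732,-0.143,-0.647,2.402,-0.16,0.834,0.03],(-100,0,0,0),[1.845,-0.179,-0.716,2.407,-0.206,0.85,0.105]),
    ([0.87,-0.303,-1.491,1.41,-0.274,1.697,-0.834],(-50,0,87,0),[0.795,-0.302,-1.488,1.417,-0.274,1.677,-0.909]),
    ([0.795,-0.302,-1.488,1.417,-0.274,1.677,-0.909],(-50,0,87,0),[0.716,-0.302,-1.49,1.423,-0.275,1.655,-0.987]),
    ([0.716,-0.302,-1.49,1.423,-0.275,1.655,-0.987],(-50,-90,87,0),[0.68,-0.304,-1.493,1.364,-0.28,1.702,-1.038]),
    ([0.68,-0.304,-1.493,1.364,-0.28,1.702,-1.038],(0,-100,0,0),[0.714,-0.305,-1.494,1.253,-0.291,1.804,-1.033])]
    for mode in('freeze','clip'):
     for it in(1,3,20):
      for lam in(.02,.05,.1,.2):
       for w in(.3,.5,1.):
        e=0
        for q,c,q2 in tests:e+=np.abs(call(np.array(q),*c,w=w,it=it,lam=lam,mode=mode)-q2).sum()
        print(mode,it,lam,w,round(e,3),end=' | ')
      print()
    print()
E
python3 sim.py
```

```text
freeze 1 0.02 0.3 1.428 | freeze 1 0.02 0.5 1.448 | freeze 1 0.02 1.0 1.459 | freeze 1 0.05 0.3 1.266 | freeze 1 0.05 0.5 1.323 | freeze 1 0.05 1.0 1.362 | freeze 1 0.1 0.3 1.148 | freeze 1 0.1 0.5 1.153 | freeze 1 0.1 1.0 1.206 | freeze 1 0.2 0.3 1.241 | freeze 1 0.2 0.5 1.171 | freeze 1 0.2 1.0 1.132 | 
freeze 3 0.02 0.3 0.265 | freeze 3 0.02 0.5 0.183 | freeze 3 0.02 1.0 0.209 | freeze 3 0.05 0.3 0.704 | freeze 3 0.05 0.5 0.677 | freeze 3 0.05 1.0 0.732 | freeze 3 0.1 0.3 0.887 | freeze 3 0.1 0.5 0.786 | freeze 3 0.1 1.0 0.847 | freeze 3 0.2 0.3 1.075 | freeze 3 0.2 0.5 0.901 | freeze 3 0.2 1.0 0.903 | 
freeze 20 0.02 0.3 0.236 | freeze 20 0.02 0.5 0.164 | freeze 20 0.02 1.0 0.194 | freeze 20 0.05 0.3 0.244 | freeze 20 0.05 0.5 0.167 | freeze 20 0.05 1.0 0.198 | freeze 20 0.1 0.3 0.512 | freeze 20 0.1 0.5 0.398 | freeze 20 0.1 1.0 0.414 | freeze 20 0.2 0.3 0.783 | freeze 20 0.2 0.5 0.749 | freeze 20 0.2 1.0 0.81 | 
clip 1 0.02 0.3 1.694 | clip 1 0.02 0.5 1.713 | clip 1 0.02 1.0 1.723 | clip 1 0.05 0.3 1.534 | clip 1 0.05 0.5 1.586 | clip 1 0.05 1.0 1.621 | clip 1 0.1 0.3 1.382 | clip 1 0.1 0.5 1.414 | clip 1 0.1 1.0 1.46 | clip 1 0.2 0.3 1.355 | clip 1 0.2 0.5 1.339 | clip 1 0.2 1.0 1.332 | 
clip 3 0.02 0.3 1.845 | clip 3 0.02 0.5 1.851 | clip 3 0.02 1.0 1.854 | clip 3 0.05 0.3 1.757 | clip 3 0.05 0.5 1.797 | clip 3 0.05 1.0 1.812 | clip 3 0.1 0.3 1.511 | clip 3 0.1 0.5 1.608 | clip 3 0.1 1.0 1.669 | clip 3 0.2 0.3 1.312 | clip 3 0.2 0.5 1.327 | clip 3 0.2 1.0 1.367 | 
clip 20 0.02 0.3 1.886 | clip 20 0.02 0.5 1.889 | clip 20 0.02 1.0 1.891 | clip 20 0.05 0.3 1.826 | clip 20 0.05 0.5 1.856 | clip 20 0.05 1.0 1.869 | clip 20 0.1 0.3 1.624 | clip 20 0.1 0.5 1.718 | clip 20 0.1 1.0 1.762 | clip 20 0.2 0.3 1.23 | clip 20 0.2 0.5 1.387 | clip 20 0.2 1.0 1.476 |
```

```bash
nproc; cat > fast.py <<'E'
import numpy as np,pickle
from scipy.spatial.transform import Rotation as Ro
x=pickle.load(open('kin.pkl','rb'))
ax=['z','y','z','y','z','y','z']; sg=[-1,1,-1,1,-1,1,-1]
R0=Ro.from_rotvec(x[:3]).as_matrix();P0=x[3:6].copy()
FR=[Ro.from_rotvec(x[6+6*i+3:6+6*i+6]).as_matrix() for i in range(7)]
FP=[x[6+6*i:6+6*i+3].copy() for i in range(7)]
FLIP=np.array([[1,0,0],[0,0,-1.],[0,1,0]])  # columns: x, z, -y
LO=np.array([-2.91,-.3,-1.5,.17,-1.26,.16,-2.52])+.0;HI=np.array([2.91,2.13,1.42,2.43,4.41,1.93,2.52])
V=np.array([1.89,1.89,2.39,2.39,3.01,3.01,3.01])*.7/12
def fkj(q,full=False):
    R=R0;p=P0;A=[];O=[]
    for i in range(7):
        c,s=np.cos(sg[i]*q[i]),np.sin(sg[i]*q[i])
        if ax[i]=='z':A.append(R[:,2]*sg[i]);M=np.array([[c,-s,0],[s,c,0],[0,0,1.]])
        else:A.append(R[:,1]*sg[i]);M=np.array([[c,0,s],[0,1.,0],[-s,0,c]])
        O.append(p);R=R@M;p=p+R@FP[i];R=R@FR[i]
    A=np.array(A);O=np.array(O)
    J=np.empty((6,7));d=p-O
    J[0]=A[:,1]*d[:,2]-A[:,2]*d[:,1];J[1]=A[:,2]*d[:,0]-A[:,0]*d[:,2];J[2]=A[:,0]*d[:,1]-A[:,1]*d[:,0];J[3:]=A.T
    if full:return p,R@FLIP,J,O
    return p,R@FLIP,J
def rv(R):
    v=np.array([R[2,1]-R[1,2],R[0,2]-R[2,0],R[1,0]-R[0,1]])/2;s=np.linalg.norm(v);c=(np.trace(R)-1)/2
    t=np.arctan2(s,c); return v*(t/s) if s>1e-9 else v
def rm(v):
    t=np.linalg.norm(v)
    if t<1e-12:return np.eye(3)
    k=v/t;K=np.array([[0,-k[2],k[1]],[k[2],0,-k[0]],[-k[1],k[0],0]]);return np.eye(3)+np.sin(t)*K+(1-np.cos(t))*K@K
W=np.array([1,1,1,.5,.5,.5]);I6=np.eye(6)
def solve(q,pt,Rt,it=8,lam=.03):
    q=q.copy()
    for _ in range(it):
        p,R,J=fkj(q)
        e=np.concatenate([pt-p,rv(Rt@R.T)])*W
        Jw=J*W[:,None];free=np.ones(7)
        for _ in range(5):
            Jf=Jw*free;dq=Jf.T@np.linalg.solve(Jf@Jf.T+lam**2*I6,e)
            bad=(free>0)&(((q>=HI-1e-6)&(dq>1e-9))|((q<=LO+1e-6)&(dq<-1e-9)))
            if not bad.any():break
            free=free*(~bad)
        q=np.clip(q+dq,LO,HI)
        if np.abs(dq).max()<3e-4:break
    return q
def row(q,pt,Rt,**k):
    p,R,_=fkj(q);d=pt-p;n=np.linalg.norm(d)
    if n>.0417:d=d*.0417/n
    r=rv(Rt@R.T);m=np.linalg.norm(r);mx=.12497
    if m>mx:r=r*mx/m
    q2=solve(q,p+d,rm(r)@R,**k)
    return q+(q2-q)/max(1,np.max(np.abs(q2-q)/V))
def call(q,dx,dy,dz,yaw,n=1,**k):
    p,R,_=fkj(q);pt=p+R@np.array([dx,dy,dz])/1000;Rt=R@rm(np.array([0,yaw,0]))
    for _ in range(n):q=row(q,pt,Rt,**k)
    return q
a=np.radians(110.36);X=np.array([np.cos(a),np.sin(a),0]);Y=np.array([-np.sin(a),np.cos(a),0])
def tilt(q):
    y=fkj(q)[1][:,1];return np.degrees([np.arctan2(y@X,-y[2]),np.arctan2(y@Y,-y[2])])
E
cat > beam.py <<'E'
import sys,itertools,time
from fast import *
from multiprocessing import Pool
dirs=[np.array(d,float)/np.linalg.norm(d)*100 for d in itertools.product((-1,0,1),repeat=3) if any(d)]
def box(q):
    p,R,J,O=fkj(q,True)
    w=O[5]  # wrist
    rp=np.hypot(p[0],p[1])
    return p[2]>.33 and rp>.25 and p[0]>-.2 and p[1]<.75 and p[1]>-.6 and np.hypot(w[0],w[1])>.2
def expand(args):
    q,goal=args;out=[]
    p,R,_=fkj(q)
    for d in dirs:
      for yw in(-.12,0,.12):
        c=np.round(np.array([*(d),yw]),2)
        c[:3]=np.round(c[:3],-1) if False else c[:3]
        q2=call(q,*c,it=8)
        if not box(q2):continue
        y=fkj(q2)[1][:,1]
        out.append((np.degrees(np.arccos(np.clip(y@goal,-1,1))),q2,c))
    return out
def run(q0,goal,B=16,N=40,stop=2):
    with Pool() as pool:
        beam=[(99,q0,[])]
        for k in range(N):
            res=pool.map(expand,[(b[1],goal) for b in beam],chunksize=1)
            cand=[(c,q,b[2]+[a]) for b,r in zip(beam,res) for c,q,a in r]
            cand.sort(key=lambda t:t[0])
            beam=[]
            for c in cand:
                if all(np.abs(c[1]-b[1]).max()>.02 for b in beam):beam.append(c)
                if len(beam)>=B:break
            if k%4==3:print(k+1,np.round(beam[0][0],1),np.round(beam[0][1],2),np.round(fkj(beam[0][1])[0],2),flush=True)
            if beam[0][0]<stop:break
    return beam[0]
if __name__=="__main__":
    np.set_printoptions(suppress=True)
    q0=np.array([0.714,-0.305,-1.494,1.253,-0.291,1.804,-1.033]);q0=np.clip(q0,LO,HI)
    print(tilt(q0),fkj(q0)[0])
    t=time.time();expand((q0,X));print("t",time.time()-t)
    th=np.radians(40);g=X*np.sin(th)-np.array([0,0,np.cos(th)])
    r=run(q0,g,N=int(sys.argv[1]))
    print(r[0],r[1],tilt(r[1]))
    for a in r[2]:print(a)
E
OMP_NUM_THREADS=1 timeout 550 python3 beam.py 30
```

```text
4
[ 1.44280994 -5.29280466] [0.17224516 0.38622975 0.64574745]
t 0.2503621578216553
4 33.4 [ 0.63 -0.3  -1.5   1.27 -0.32  1.64 -1.24] [0.16 0.45 0.64]
8 28.2 [ 0.47 -0.3  -1.5   1.27 -0.33  1.52 -1.27] [0.1  0.5  0.66]
12 23.4 [ 0.3  -0.3  -1.5   1.24 -0.3   1.41 -1.2 ] [0.03 0.54 0.68]
16 19.3 [ 0.13 -0.3  -1.5   1.21 -0.26  1.33 -1.12] [-0.05  0.57  0.72]
20 16.0 [-0.11 -0.3  -1.5   1.2  -0.16  1.25 -0.98] [-0.16  0.56  0.74]
24 14.4 [-0.21 -0.3  -1.5   1.47 -0.15  0.9  -1.02] [-0.19  0.6   0.66]
28 14.0 [-0.24 -0.3  -1.5   1.77 -0.23  0.57 -0.27] [-0.17  0.6   0.54]
13.536792772181697 [-0.32916426 -0.3        -1.5         1.94567646 -0.18862482  0.39687775
 -0.48347896] [ 47.04135277 -16.75007843]
[  0.     0.   100.    -0.12]
[  0.     0.   100.    -0.12]
[  0.     0.   100.    -0.12]
[  0.     0.   100.     0.12]
[  0.     0.   100.    -0.12]
[  0.     0.   100.    -0.12]
[  0.     0.   100.     0.12]
[  0.     0.   100.    -0.12]
[  0.     0.   100.    -0.12]
[  0.     0.   100.     0.12]
[  0.     0.   100.    -0.12]
[  0.     0.   100.    -0.12]
[  0.   0. 100.   0.]
[  0.     0.   100.    -0.12]
[  0.   0. 100.   0.]
[  0.     0.   100.    -0.12]
[  0.   0. 100.   0.]
[  0.     0.   100.    -0.12]
[  0.   0. 100.   0.]
[  0.     0.   100.    -0.12]
[ 0.   70.71 70.71  0.12]
[ 0.   70.71 70.71  0.  ]
[ 0.   70.71 70.71 -0.12]
[  0.   100.     0.    -0.12]
[-70.71  70.71   0.    -0.12]
[-70.71  70.71   0.     0.12]
[  0.   100.     0.     0.12]
[-70.71  70.71   0.     0.  ]
[-70.71  70.71   0.    -0.12]
[  0.    70.71 -70.71  -0.12]
```

```bash
cat > rnd.py <<'E'
import sys,time
from fast import *
from multiprocessing import Pool
def ok(q,lim):
    p,R,J,O=fkj(q,True);w=O[5];e=O[3]
    return p[2]>lim.get('zmin',.33) and np.hypot(p[0],p[1])>.25 and lim['x'][0]<p[0]<lim['x'][1] and lim['y'][0]<p[1]<lim['y'][1] and np.hypot(w[0],w[1])>.2
DS=[np.array(d,float) for d in __import__('itertools').product((-100,0,100),repeat=3) if any(d)]
def roll(q,segs,lim,goal,best=None):
    k=0;bc=(1e9,None,None)
    for i,(d,yw,n) in enumerate(segs):
        for j in range(n):
            q=call(q,*d,yw,it=6);k+=1
            if not ok(q,lim):return bc
            y=fkj(q)[1][:,1];c=np.degrees(np.arccos(np.clip(y@goal,-1,1)))+.08*k
            if c<bc[0]:bc=(c,q,segs[:i]+[(d,yw,j+1)])
    return bc
def rs(rng):return (DS[rng.integers(len(DS))],float(rng.choice([0,0,.12,-.12])),int(rng.integers(1,10)))
def work(a):
    seed,q0,lim,goal,T,init=a;rng=np.random.default_rng(seed);t=time.time()
    cur=roll(q0,init,lim,goal) if init else (1e9,None,None)
    best=cur
    while time.time()-t<T:
        if cur[2] is None or rng.random()<.02: s=[rs(rng) for _ in range(rng.integers(2,6))];new=True
        else:
            s=list(cur[2]);new=False;r=rng.random()
            if r<.3:s.append(rs(rng))
            elif r<.5 and len(s)>1:s.pop(rng.integers(len(s)))
            elif r<.7:s[rng.integers(len(s))]=rs(rng)
            elif r<.85:s.insert(rng.integers(len(s)+1),rs(rng))
            else:
                i=rng.integers(len(s));d,y,n=s[i];s[i]=(d,y,max(1,n+int(rng.integers(-3,4))))
            if sum(x[2] for x in s)>60:continue
        c=roll(q0,s,lim,goal)
        if c[2] is None:continue
        if c[0]<cur[0]+rng.exponential(.3) or (new and c[0]<cur[0]+5):cur=c
        if c[0]<best[0]:best=c
    return best
def search(q0,lim,goal,T,init=None,n=4):
    with Pool(4) as p:r=p.map(work,[(s,q0,lim,goal,T,init) for s in range(n)])
    r.sort(key=lambda b:b[0])
    return r
if __name__=="__main__":
    np.set_printoptions(suppress=True,precision=3)
    q0=np.clip(np.array([0.714,-0.305,-1.494,1.253,-0.291,1.804,-1.033]),LO,HI)
    th=np.radians(42);g=X*np.sin(th)-np.array([0,0,np.cos(th)])
    for b in search(q0,dict(x=(-.25,.7),y=(-.5,.75)),g,float(sys.argv[1])):
        print(round(b[0],2),tilt(b[1]),b[1],fkj(b[1])[0])
        for d,y,n in b[2]:print("   ",d,y,n)
E
OMP_NUM_THREADS=1 timeout 570 python3 rnd.py 250
```

```text
2.26 [42.129 -0.16 ] [-0.009 -0.3   -1.5    1.272 -0.545  1.179 -2.52 ] [-0.21   0.582  0.719]
    [-100. -100.    0.] 0.0 2
    [-100. -100.  100.] 0.0 14
    [-100.  100.    0.] 0.12 9
    [-100.    0.    0.] 0.0 1
2.43 [41.998 -0.045] [ 0.312 -0.299 -1.475  0.467 -0.771  1.89  -0.219] [-0.229  0.429  0.959]
    [-100. -100.  100.] -0.12 8
    [   0. -100.  100.] 0.0 4
    [  0.   0. 100.] 0.0 9
    [100.   0. 100.] -0.12 4
    [   0. -100.  100.] 0.0 1
    [ 100. -100.    0.] -0.12 2
    [100. 100. 100.] 0.0 1
    [-100.  100.  100.] 0.0 1
3.01 [41.988 -0.06 ] [-0.137 -0.3   -1.13   0.685 -0.669  1.813 -2.514] [-0.215  0.392  0.936]
    [  0.   0. 100.] -0.12 9
    [-100.    0.  100.] 0.0 5
    [   0. -100.  100.] 0.12 7
    [   0.    0. -100.] 0.0 1
    [ 100. -100.  100.] 0.0 1
    [-100. -100.  100.] 0.12 6
    [-100. -100. -100.] 0.12 4
    [   0.    0. -100.] 0.12 3
    [100. 100.   0.] 0.0 1
4.87 [41.858 -1.586] [ 0.281 -0.3   -1.5    0.403 -0.723  1.93  -1.083] [-0.245  0.406  0.966]
    [-100.  100. -100.] 0.0 5
    [  0.   0. 100.] 0.12 2
    [   0.  100. -100.] 0.0 8
    [   0. -100.    0.] -0.12 5
    [-100. -100.  100.] 0.0 7
    [-100.    0.  100.] 0.0 5
    [   0. -100. -100.] -0.12 1
    [   0. -100.  100.] 0.0 10
    [  0.   0. 100.] -0.12 3
```

```bash
cat > plan1.py <<'E'
from fast import *
np.set_printoptions(suppress=True,precision=3)
ST=np.array([.5377,-.1202,0.])
def S2W(x,y,z):return ST+X*x+Y*y+np.array([0,0,z])
def yawto(R,d): # yaw about tool y bringing tool x to closest to d
    y=R[:,1];d=d-y*(d@y);d/=np.linalg.norm(d);z=R[:,2];xx=R[:,0]
    return np.arctan2(-(d@z),d@xx)   # rot about y: x-> cos x - sin z
def goto(q,p,yaw,maxn=60,**k):
    p0,R,_=fkj(q);Rt=R@rm(np.array([0,yaw,0]));n=0
    while n<maxn:
        q=row(q,np.array(p),Rt,**k);n+=1
        pp,RR,_=fkj(q)
        if np.linalg.norm(pp-p)<.002 and np.linalg.norm(rv(Rt@RR.T))<.01:break
    return q,n
if __name__=="__main__":
    q=np.clip(np.array([0.714,-0.305,-1.494,1.253,-0.291,1.804,-1.033]),LO,HI)
    for d,yw,n in[((-100,-100,0),0,2),((-100,-100,100),0,14),((-100,100,0),.12,9),((-100,0,0),0,1)]:
        for _ in range(n):q=call(q,*d,yw)
        print(q,fkj(q)[0],tilt(q))
    th=np.radians(tilt(q)[0]);nn=X*np.cos(th)+np.array([0,0,np.sin(th)])
    v=fkj(q)[1][:,1]
    for s in(1,-1):
        yw=yawto(fkj(q)[1],s*nn);print("yaw",yw)
        for off in(.022,-.022):
            G=S2W(.0596,off,.1414)
            for full in(yw,yw-np.sign(yw)*2*np.pi):
                q2=q
                # in three stages
                tot=0
                for f,P in((.5,(.15,.5,.5)),(.5,G-v*.12),(0,G)):
                    q2,n=goto(q2,P,full*f);tot+=n
                p,R,_=fkj(q2);print(s,off,round(full,2),"rows",tot,q2,"err",p-G,tilt(q2),"xdot",R[:,0]@nn)
E
python3 plan1.py
```

```text
[ 0.609 -0.3   -1.488  1.119 -0.294  1.93  -1.169] [0.11  0.392 0.696] [ 1.692 -5.615]
[ 0.183 -0.3   -1.5    0.645 -0.375  1.93  -1.761] [-0.146  0.429  0.881] [ 28.446 -13.824]
[-0.013 -0.3   -1.5    1.307 -0.529  1.174 -2.52 ] [-0.202  0.579  0.699] [40.359 -0.834]
[-0.009 -0.3   -1.5    1.272 -0.545  1.179 -2.52 ] [-0.21   0.582  0.719] [42.129 -0.16 ]
yaw -2.8513959016938
1 0.022 -2.85 rows 41 [ 0.475  0.763 -0.171  1.677 -0.463  1.247  2.52 ] err [0. 0. 0.] [42.129 -0.16 ] xdot 0.9999999999914216
1 0.022 3.43 rows 180 [ 2.91  -0.3   -1.5    2.293 -0.22   1.625 -2.52 ] err [-0.447  0.011  0.195] [41.299 -9.889] xdot 0.960180467308519
1 -0.022 -2.85 rows 41 [ 0.367  0.799 -0.075  1.59  -0.533  1.295  2.52 ] err [0. 0. 0.] [42.129 -0.16 ] xdot 0.9999999999911894
1 -0.022 3.43 rows 180 [ 2.91  -0.3   -1.5    2.296 -0.224  1.628 -2.52 ] err [-0.488 -0.002  0.196] [ 41.547 -10.36 ] xdot 0.9603359751481472
yaw 0.2901967518959931
-1 0.022 0.29 rows 34 [ 0.412  0.756 -0.08   1.682 -0.514  1.264 -0.575] err [-0.  0.  0.] [42.129 -0.16 ] xdot -0.9999999999997236
-1 0.022 -5.99 rows 147 [-2.01  -0.3    1.42   2.43   1.734  0.16   2.52 ] err [-0.021  0.287  0.146] [ 17.043 -42.918] xdot -0.9483283973015978
-1 -0.022 0.29 rows 34 [ 0.387  0.796 -0.113  1.589 -0.51   1.284 -0.646] err [-0.  0.  0.] [42.129 -0.16 ] xdot -0.9999999999999638
-1 -0.022 -5.99 rows 147 [-1.93  -0.3    1.42   2.43   1.796  0.16   2.52 ] err [-0.044  0.234  0.148] [ 13.192 -44.144] xdot -0.9354805182834599
```

```bash
cat > plan2.py <<'E'
import sys
from plan1 import *
from rnd import search
q=np.array([0.412,0.756,-0.08,1.682,-0.514,1.264,-0.575])
G=S2W(.0596,.022,.1414)
q,n=goto(q,S2W(.13,.022,.25),0);print(n,q,tilt(q))
q,n=goto(q,(.45,.05,.42),0);print(n,q,tilt(q),fkj(q)[0])
for b in search(q,dict(x=(-.1,.75),y=(-.5,.65),zmin=.36),np.array([0,0,-1.]),float(sys.argv[1])):
    print(round(b[0],2),tilt(b[1]),b[1],fkj(b[1])[0],"rows",sum(s[2] for s in b[2]))
    for d,y,m in b[2]:print("   ",d,y,m)
E
OMP_NUM_THREADS=1 timeout 570 python3 plan2.py 300
```

```text
4 [ 0.342  0.542 -0.104  1.76  -0.552  1.342 -0.706] [42.127 -0.151]
5 [ 0.275  0.306 -0.123  1.661 -0.591  1.582 -0.946] [42.127 -0.151] [0.45 0.05 0.42]
3.89 [ 0.061 -0.28 ] [-0.191 -0.3    1.42   1.243  0.31   1.93   0.597] [-0.087 -0.446  0.636] rows 45
    [-100.  100.    0.] 0.0 1
    [-100. -100. -100.] 0.0 13
    [ 100. -100. -100.] 0.0 2
    [100. 100.   0.] 0.0 3
    [   0. -100.  100.] 0.0 1
    [ 100. -100. -100.] 0.0 1
    [ 100. -100. -100.] 0.12 3
    [ 100. -100. -100.] 0.0 6
    [ 100. -100. -100.] 0.0 7
    [   0. -100.    0.] 0.0 1
    [ 100. -100. -100.] -0.12 7
4.07 [-0.002  0.228] [ 0.975  0.151  0.706  1.095 -0.1    1.93  -2.176] [-0.037 -0.466  0.668] rows 48
    [ 100. -100.    0.] 0.0 6
    [ 100. -100.  100.] 0.0 8
    [ 100. -100. -100.] 0.12 6
    [   0. -100. -100.] 0.0 3
    [ 100.    0. -100.] 0.12 7
    [ 100. -100.    0.] 0.12 8
    [-100.    0. -100.] 0.0 1
    [   0. -100.    0.] 0.0 9
4.4 [-0.112 -0.21 ] [-0.287 -0.3    1.42   1.876  0.301  1.321  0.644] [ 0.03  -0.434  0.385] rows 52
    [ 100.  100. -100.] -0.12 1
    [   0. -100. -100.] 0.0 1
    [-100.    0. -100.] 0.12 1
    [-100. -100. -100.] -0.12 8
    [   0. -100.    0.] 0.12 4
    [ 100. -100.  100.] 0.0 6
    [100.   0.   0.] 0.0 4
    [ 100. -100. -100.] 0.0 6
    [   0.    0. -100.] 0.0 12
    [ 100.  100. -100.] -0.12 5
    [100.   0.   0.] 0.12 3
    [-100.    0. -100.] -0.12 1
4.95 [ 0.035 -0.142] [ 0.47   0.349  1.42   1.139 -0.371  1.93  -2.52 ] [ 0.05  -0.477  0.65 ] rows 60
    [-100. -100.    0.] 0.12 6
    [ 100. -100.  100.] 0.0 3
    [100.   0.   0.] 0.12 6
    [   0.    0. -100.] 0.12 11
    [-100. -100.  100.] 0.12 8
    [ 100. -100.  100.] 0.12 3
    [   0. -100.  100.] 0.12 4
    [  0.   0. 100.] 0.0 1
    [   0. -100. -100.] 0.0 8
    [   0. -100.    0.] 0.0 7
    [ 100. -100.  100.] 0.12 3
```

```bash

python3 -m crank '[{"hand":0,"dx":-100,"dy":-100,"dz":0,"yaw":0}]' >/dev/null
python3 -m crank '[{"hand":0,"dx":-100,"dy":-100,"dz":0,"yaw":0}]' >/dev/null;python3 o.py
python3 -m crank '[{"hand":0,"dx":-100,"dy":-100,"dz":100,"yaw":0}]' >/dev/null
python3 -m crank '[{"hand":0,"dx":-100,"dy":-100,"dz":100,"yaw":0}]' >/dev/null
python3 -m crank '[{"hand":0,"dx":-100,"dy":-100,"dz":100,"yaw":0}]' >/dev/null
python3 -m crank '[{"hand":0,"dx":-100,"dy":-100,"dz":100,"yaw":0}]' >/dev/null
python3 -m crank '[{"hand":0,"dx":-100,"dy":-100,"dz":100,"yaw":0}]' >/dev/null;python3 o.py
```

```text
t 4.42 q [ 0.613 -0.296 -1.489  1.113 -0.284  1.934 -1.175] p [0.114 0.39  0.699] tilt+X 1.5  +Y -5.9 deg tx [ 0.982 -0.171  0.075] f [-24.718 -38.429  -5.862] w 0.0858
t 4.83 q [ 0.37  -0.303 -1.491  0.996 -0.3    1.932 -1.451] p [0.001 0.425 0.743] tilt+X 7.9  +Y -9.5 deg tx [ 0.983 -0.167  0.076] f [ 1.047  0.204 -0.342] w 0.0854
```

```bash
python3 - <<'E'
from workcell import bot
import cv2
cv2.imwrite("pics/s3.png",bot.grab_frame("scene")[:,:,::-1])
cv2.imwrite("pics/w3.png",bot.grab_frame("wrist")[:,:,::-1])
o=bot.observe();print(o['force'],o['moment'],o['joint_efforts'])
E
```

```text
[ 0.21864582 -0.13365847 -0.89912075] [-0.19133715  0.10873731 -0.00759996] [ -0.80796501  33.42725515  11.27566963 -36.92485929   0.18482577
  -1.0920452   -1.44985188]
```

View pics/s3.png

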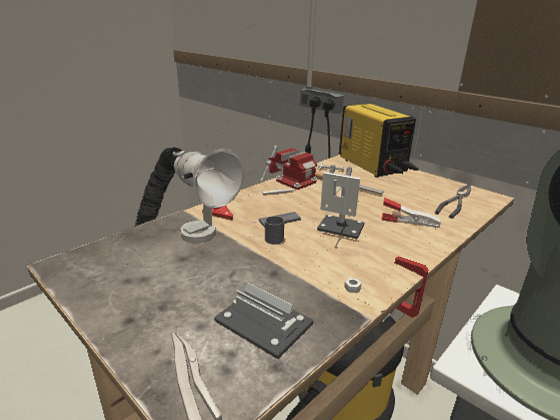

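View pics/w3.png

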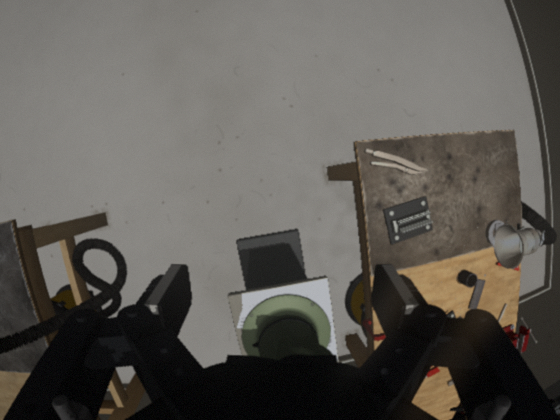

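```bash

python3 -m crank '[{"hand":0,"dx":-100,"dy":-100,"dz":100,"yaw":0}]' >/dev/null
python3 -m crank '[{"hand":0,"dx":-100,"dy":-100,"dz":100,"yaw":0}]' >/dev/null
python3 -m crank '[{"hand":0,"dx":-100,"dy":-100,"dz":100,"yaw":0}]' >/dev/null;python3 o.py
python3 -m crank '[{"hand":0,"dx":-100,"dy":-100,"dz":100,"yaw":0}]' >/dev/null
python3 -m crank '[{"hand":0,"dx":-100,"dy":-100,"dz":100,"yaw":0}]' >/dev/null
python3 -m crank '[{"hand":0,"dx":-100,"dy":-100,"dz":100,"yaw":0}]' >/dev/null;python3 o.py
python3 -m crank '[{"hand":0,"dx":-100,"dy":-100,"dz":100,"yaw":0}]' >/dev/null
python3 -m crank '[{"hand":0,"dx":-100,"dy":-100,"dz":100,"yaw":0}]' >/dev/null
python3 -m crank '[{"hand":0,"dx":-100,"dy":-100,"dz":100,"yaw":0}]' >/dev/null;python3 o.py
```

```text
t 5.18 q [ 0.264 -0.303 -1.491  0.921 -0.303  1.932 -1.577] p [-0.052  0.43   0.773] tilt+X 12.4  +Y -11.0 deg tx [ 0.985 -0.165  0.059] f [-0.279  1.29  -0.086] w 0.0855
t 5.43 q [ 0.183 -0.303 -1.491  0.842 -0.31   1.932 -1.679] p [-0.098  0.429  0.805] tilt+X 17.2  +Y -12.0 deg tx [ 0.987 -0.156  0.034] f [ 0.051  0.311 -0.455] w 0.0855
t 5.68 q [ 0.125 -0.303 -1.491  0.761 -0.32   1.932 -1.759] p [-0.136  0.423  0.838] tilt+X 22.2  +Y -12.6 deg tx [ 0.99  -0.143  0.001] f [-0.569  1.399  0.836] w 0.0855
```

```bash
python3 kin2.py | head -3; cat > plan3.py <<'E'
import sys,json
from plan1 import *
from rnd import search
q=np.clip(np.array(json.loads(open('log.jsonl').readlines()[-1])[0]),LO,HI)
print(tilt(q))
th=np.radians(float(sys.argv[2]));g=X*np.sin(th)-np.array([0,0,np.cos(th)])
init=[(np.array([-100.,-100,100]),0.,5),(np.array([-100.,100,0]),.12,9)]
for b in search(q,dict(x=(-.25,.7),y=(-.5,.75)),g,float(sys.argv[1]),init):
    print(round(b[0],2),tilt(b[1]),b[1],fkj(b[1])[0],"rows",sum(s[2] for s in b[2]))
    for d,y,m in b[2]:print("   ",d,y,m)
E
OMP_NUM_THREADS=1 timeout 570 python3 plan3.py 150 43
```

```text
0 23.416856829174204
1 1.217682417092438
rms 0.11780045573993438 max 0.5494901589755754
[ 22.366 -12.529]
1.38 [42.675  0.122] [ 0.209 -0.3   -1.361  1.085 -0.743  1.459 -2.52 ] [-0.112  0.557  0.807] rows 13
    [-100.  100.  100.] -0.12 1
    [-100. -100.  100.] 0.12 5
    [-100.  100.    0.] 0.12 6
    [ 100. -100.  100.] 0.12 1
1.39 [43.023  0.031] [-0.051 -0.3   -0.906  0.977 -0.824  1.714 -2.52 ] [-0.083  0.44   0.884] rows 17
    [-100. -100.    0.] 0.12 10
    [-100.    0. -100.] 0.12 3
    [100. 100.   0.] 0.12 2
    [100. 100. 100.] 0.12 1
    [100. 100.   0.] 0.0 1
1.39 [43.07  -0.122] [ 0.507 -0.3   -1.5    1.073 -0.838  1.485 -2.348] [-0.047  0.587  0.798] rows 16
    [   0. -100.    0.] 0.12 2
    [-100. -100.    0.] 0.12 4
    [-100.  100.    0.] 0.12 6
    [ 100.    0. -100.] 0.12 1
    [  0.   0. 100.] 0.0 3
1.44 [43.22   0.133] [ 0.243 -0.3   -1.5    0.711 -0.678  1.671 -2.52 ] [-0.21   0.5    0.909] rows 15
    [-100.    0. -100.] -0.12 1
    [-100.  100.  100.] 0.0 5
    [-100. -100.  100.] 0.12 4
    [-100.    0.    0.] 0.12 3
    [-100. -100.    0.] 0.12 2
```

```bash

python3 -m crank '[{"hand":0,"dx":-100,"dy":100,"dz":100,"yaw":-0.12}]' >/dev/null
python3 -m crank '[{"hand":0,"dx":-100,"dy":-100,"dz":100,"yaw":0.12}]' >/dev/null
python3 -m crank '[{"hand":0,"dx":-100,"dy":-100,"dz":100,"yaw":0.12}]' >/dev/null
python3 -m crank '[{"hand":0,"dx":-100,"dy":-100,"dz":100,"yaw":0.12}]' >/dev/null
python3 -m crank '[{"hand":0,"dx":-100,"dy":-100,"dz":100,"yaw":0.12}]' >/dev/null
python3 -m crank '[{"hand":0,"dx":-100,"dy":-100,"dz":100,"yaw":0.12}]' >/dev/null;python3 o.py
python3 -m crank '[{"hand":0,"dx":-100,"dy":100,"dz":0,"yaw":0.12}]' >/dev/null
python3 -m crank '[{"hand":0,"dx":-100,"dy":100,"dz":0,"yaw":0.12}]' >/dev/null
python3 -m crank '[{"hand":0,"dx":-100,"dy":100,"dz":0,"yaw":0.12}]' >/dev/null;python3 o.py
```

```text
t 6.18 q [ 0.15  -0.303 -1.491  0.607 -0.408  1.934 -2.305] p [-0.173  0.419  0.896] tilt+X 30.8  +Y -12.4 deg tx [ 0.819 -0.483 -0.309] f [0.344 0.626 0.274] w 0.0855
t 6.43 q [ 0.105 -0.305 -1.494  0.865 -0.416  1.668 -2.517] p [-0.169  0.495  0.833] tilt+X 33.2  +Y -9.4 deg tx [ 0.635 -0.62  -0.462] f [-2.026  2.469 -0.218] w 0.0856
```

```bash

python3 -m crank '[{"hand":0,"dx":-100,"dy":100,"dz":0,"yaw":0.12}]' >/dev/null
python3 -m crank '[{"hand":0,"dx":-100,"dy":100,"dz":0,"yaw":0.12}]' >/dev/null
python3 -m crank '[{"hand":0,"dx":-100,"dy":100,"dz":0,"yaw":0.12}]' >/dev/null;python3 o.py
OMP_NUM_THREADS=1 timeout 570 python3 plan3.py 100 43
```

```text
t 6.68 q [ 0.266 -0.303 -1.491  1.086 -0.612  1.456 -2.52 ] p [-0.108  0.567  0.773] tilt+X 37.3  +Y -4.0 deg tx [ 0.417 -0.689 -0.593] f [-1.296  0.546 -0.053] w 0.0855
[37.416 -3.905]
0.34 [43.006  0.021] [ 0.317 -0.3   -1.5    1.003 -0.724  1.468 -2.52 ] [-0.131  0.574  0.822] rows 4
    [-100. -100.  100.] 0.12 1
    [-100.    0. -100.] 0.0 2
    [-100.    0.    0.] 0.0 1
0.34 [43.092 -0.068] [ 0.394 -0.3   -1.5    1.247 -0.8    1.317 -2.344] [-0.058  0.606  0.734] rows 3
    [-100.  100.    0.] 0.12 2
    [  0.   0. 100.] -0.12 1
0.34 [43.092 -0.068] [ 0.394 -0.3   -1.5    1.247 -0.8    1.317 -2.344] [-0.058  0.606  0.734] rows 3
    [-100.  100.    0.] 0.12 2
    [  0.   0. 100.] -0.12 1
0.34 [43.092 -0.068] [ 0.394 -0.3   -1.5    1.247 -0.8    1.317 -2.344] [-0.058  0.606  0.734] rows 3
    [-100.  100.    0.] 0.12 2
    [  0.   0. 100.] -0.12 1
```

```bash

python3 -m crank '[{"hand":0,"dx":-100,"dy":100,"dz":0,"yaw":0.12}]' >/dev/null
python3 -m crank '[{"hand":0,"dx":-100,"dy":100,"dz":0,"yaw":0.12}]' >/dev/null;python3 o.py
python3 -m crank '[{"hand":0,"dx":0,"dy":0,"dz":100,"yaw":-0.12}]' >/dev/null;python3 o.py
```

```text
t 6.85 q [ 0.327 -0.302 -1.491  1.239 -0.743  1.322 -2.52 ] p [-0.079  0.599  0.731] tilt+X 41.3  +Y -0.5 deg tx [ 0.25  -0.708 -0.66 ] f [-1.42   2.002  0.867] w 0.0857
t 6.93 q [ 0.4   -0.304 -1.494  1.253 -0.788  1.337 -2.353] p [-0.05   0.601  0.726] tilt+X 41.5  +Y -0.4 deg tx [ 0.337 -0.671 -0.66 ] f [-0.571  0.815  0.885] w 0.0859
```

```bash
cat > plan4.py <<'E'
import json
from plan1 import *
from workcell import bot
o=bot.observe();q=np.clip(o['qpos'],LO,HI);R=Ro.from_euler('xyz',o['tool_rot']).as_matrix();p=o['position']
c=bot.camera_info('wrist');Rc=Ro.from_rotvec(c['rvec']).as_matrix();cp=-Rc.T@c['tvec']
print("cam in tool",R.T@(cp-p)*1000,"cam fwd in tool",R.T@Rc[2])
th=np.radians(tilt(q)[0]);nn=X*np.cos(th)+np.array([0,0,np.sin(th)]);v=R[:,1]
yw=yawto(R,-nn);print("yaw",yw)
for off in(.022,-.022):
    G=S2W(.0596,off,.1414);q2=q
    for P,f in(((.15,.5,.5),.5),((.4,.2,.4),.3),(G-v*.12,.2),(G,0)):
        P=np.array(P);p0,R0_,_=fkj(q2);print(off,P,"rel now",R.T@(P-p)*1000,"yaw",yw*f,end=' ')
        q2,n=goto(q2,P,yw*f);print(n,q2,tilt(q2))
E
python3 plan4.py
```

```text
cam in tool [  -1.522 -143.592   74.07 ] cam fwd in tool [-0.001  0.957 -0.29 ]
yaw 0.08266104762270463
0.022 [0.15 0.5  0.5 ] rel now [284.282  61.077 129.205] yaw 0.04133052381135231 8 [ 0.194 -0.078 -1.157  1.859 -0.795  0.99  -1.812] [41.685 -0.303]
0.022 [0.4 0.2 0.4] rel now [ 635.882 -107.529  231.426] yaw 0.024798314286811386 10 [ 0.492  0.249 -0.726  1.84  -0.586  1.272 -1.206] [41.685 -0.303]
0.022 [ 0.523 -0.147  0.231] rel now [1021.635 -225.253  195.139] yaw 0.016532209524540927 10 [ 0.732  0.757 -0.48   1.45  -0.241  1.466 -0.843] [41.685 -0.303]
0.022 [ 0.496 -0.072  0.141] rel now [1021.635 -105.253  195.139] yaw 0.0 3 [ 0.686  0.797 -0.502  1.671 -0.254  1.189 -0.83 ] [41.685 -0.303]
-0.022 [0.15 0.5  0.5 ] rel now [284.282  61.077 129.205] yaw 0.04133052381135231 8 [ 0.194 -0.078 -1.157  1.859 -0.795  0.99  -1.812] [41.685 -0.303]
-0.022 [0.4 0.2 0.4] rel now [ 635.882 -107.529  231.426] yaw 0.024798314286811386 10 [ 0.492  0.249 -0.726  1.84  -0.586  1.272 -1.206] [41.685 -0.303]
-0.022 [ 0.565 -0.131  0.231] rel now [1025.267 -225.021  238.988] yaw 0.016532209524540927 10 [ 0.675  0.803 -0.485  1.358 -0.243  1.487 -0.897] [41.685 -0.303]
-0.022 [ 0.538 -0.057  0.141] rel now [1025.267 -105.021  238.988] yaw 0.0 3 [ 0.631  0.837 -0.507  1.579 -0.253  1.215 -0.883] [41.685 -0.303]
```

```bash

python3 -m crank '[{"hand":0.38,"dx":284,"dy":61,"dz":129,"yaw":0.08},{"hand":0.38,"dx":284,"dy":61,"dz":129,"yaw":0.08},{"hand":0.38,"dx":284,"dy":61,"dz":129,"yaw":0.08},{"hand":0.38,"dx":284,"dy":61,"dz":129,"yaw":0.08},{"hand":0.38,"dx":284,"dy":61,"dz":129,"yaw":0.08},{"hand":0.38,"dx":284,"dy":61,"dz":129,"yaw":0.08},{"hand":0.38,"dx":284,"dy":61,"dz":129,"yaw":0.08},{"hand":0.38,"dx":636,"dy":-108,"dz":231,"yaw":0.08},{"hand":0.38,"dx":636,"dy":-108,"dz":231,"yaw":0.08},{"hand":0.38,"dx":636,"dy":-108,"dz":231,"yaw":0.08},{"hand":0.38,"dx":636,"dy":-108,"dz":231,"yaw":0.08},{"hand":0.38,"dx":636,"dy":-108,"dz":231,"yaw":0.08}]' >/dev/null; python3 o.py; python3 - <<'E'
from plan1 import *
from workcell import bot
import cv2
o=bot.observe();R=Ro.from_euler('xyz',o['tool_rot']).as_matrix();p=o['position'];v=R[:,1]
th=np.arctan2(v@X,-v[2]);nn=X*np.cos(th)+np.array([0,0,np.sin(th)])
G=S2W(.0596,.024,.1414)
print("yaw",yawto(R,-nn))
for P in((.4,.2,.4),G-v*.12,G): print(P,R.T@(np.array(P)-p)*1000)
E
```

```text
t 7.93 q [ 0.332 -0.02  -0.873  1.922 -0.791  1.194 -1.456] p [0.271 0.358 0.465] tilt+X 41.5  +Y -0.6 deg tx [ 0.274 -0.697 -0.663] f [-0.28   0.591  0.901] w 0.0528
yaw 0.014095914304179854
(0.4, 0.2, 0.4) [188.756 -78.841  64.377]
[ 0.521 -0.148  0.231] [ 576.059 -196.451   52.591]
[ 0.494 -0.073  0.141] [576.059 -76.451  52.591]
```

```bash

python3 -m crank '[{"hand":0.38,"dx":189,"dy":-79,"dz":64,"yaw":0.014},{"hand":0.38,"dx":189,"dy":-79,"dz":64,"yaw":0.014},{"hand":0.38,"dx":189,"dy":-79,"dz":64,"yaw":0.014},{"hand":0.38,"dx":189,"dy":-79,"dz":64,"yaw":0.014},{"hand":0.38,"dx":576,"dy":-196,"dz":53,"yaw":0.014},{"hand":0.38,"dx":576,"dy":-196,"dz":53,"yaw":0.014},{"hand":0.38,"dx":576,"dy":-196,"dz":53,"yaw":0.014},{"hand":0.38,"dx":576,"dy":-196,"dz":53,"yaw":0.014},{"hand":0.38,"dx":576,"dy":-196,"dz":53,"yaw":0.014},{"hand":0.38,"dx":576,"dy":-196,"dz":53,"yaw":0.014},{"hand":0.38,"dx":576,"dy":-196,"dz":53,"yaw":0.014},{"hand":0.38,"dx":576,"dy":-196,"dz":53,"yaw":0.014}]' >/dev/null
python3 -m crank '[{"hand":0.38,"dx":0,"dy":0,"dz":0,"yaw":0}]' >/dev/null; python3 o.py; cat > tg.py <<'E'
import sys
from plan1 import *
from workcell import bot
o=bot.observe();R=Ro.from_euler('xyz',o['tool_rot']).as_matrix();p=o['position'];v=R[:,1]
th=np.arctan2(v@X,-v[2]);nn=X*np.cos(th)+np.array([0,0,np.sin(th)])
d=p-ST;print("TCP in stand frame mm",np.array([d@X,d@Y,d[2]])*1000,"yaw to -n",yawto(R,-nn))
for a in sys.argv[1:]:
    P=S2W(*(np.array(eval(a))/1000)); print(a,"rel",R.T@(P-p)*1000)
E
python3 tg.py "(59.6,24,141.4)" "(-20,24,231)"; python3 - <<'E'
from workcell import bot
import cv2
for n in("scene","wrist"): cv2.imwrite(f"pics/{n}4.png",bot.grab_frame(n)[:,:,::-1])
a=cv2.imread("pics/scene4.png");cv2.imwrite("pics/scene4z.png",cv2.resize(a[90:290,250:470],None,fx=3,fy=3,interpolation=cv2.INTER_CUBIC))
E
```

```text
t 9.02 q [ 0.685  0.588 -0.517  1.654 -0.339  1.373 -0.903] p [ 0.483 -0.052  0.274] tilt+X 41.6  +Y -0.6 deg tx [ 0.252 -0.704 -0.664] f [-0.608 -1.53  -0.92 ] w 0.0531
TCP in stand frame mm [ 82.971  27.919 273.69 ] yaw to -n -0.008628812516056936
(59.6,24,141.4) rel [105.228  83.495   4.213]
(-20,24,231) rel [105.325 -36.353   5.095]
```

View pics/scene4z.png

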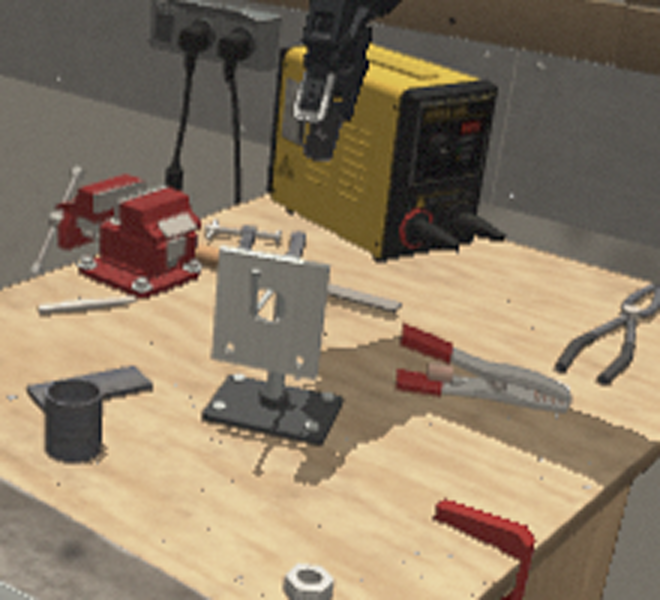

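View pics/wrist4.png

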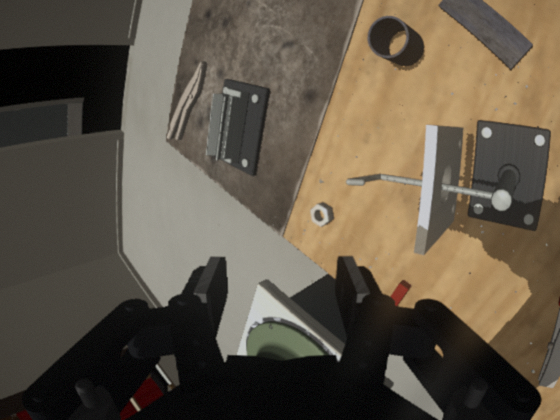

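```bash
cat > wp.py <<'E'
from plan1 import *
from workcell import bot
import cv2,sys
o=bot.observe();c=bot.camera_info('wrist');Rc=Ro.from_rotvec(c['rvec']).as_matrix();tc=np.array(c['tvec'])
def wpix(P):
    d=Rc@P+tc;r=np.hypot(d[0],d[1]);t=np.arctan2(r,d[2])*c['fx'];return np.array([c['cx']+d[0]/r*t,c['cy']+d[1]/r*t])
im=bot.grab_frame('wrist')[:,:,::-1].copy()
pts={'post':(0,0,150),'tip':(108,0,177),'bend':(100,0,140),'pTL':(49.6,45,170),'pTR':(49.6,-45,170),'pB':(49.6,45,70)}
J=np.array([.4225,.2847,.004]);ja=1.6782;JX=np.array([np.cos(ja),np.sin(ja),0]);JY=np.array([-np.sin(ja),np.cos(ja),0])
k=2;im=cv2.resize(im,None,fx=k,fy=k,interpolation=cv2.INTER_CUBIC)
def dot(P,col):
    u=wpix(P);cv2.circle(im,tuple(int(round(z)) for z in ((u+.5)*k-.5)),3,col,1)
for n,P in pts.items():dot(S2W(*(np.array(P)/1000)),(0,0,255))
for P in[(-38,55,15),(38,55,15),(38,-55,15),(-38,-55,15),(0,50,30),(0,-50,30)]:
    P=np.array(P)/1000;dot(J+JX*P[0]+JY*P[1]+np.array([0,0,P[2]]),(0,255,0))
cv2.imwrite(sys.argv[1]+"a.png",im[200:540,640:1120]);cv2.imwrite(sys.argv[1]+"b.png",im[100:400,300:600])
E
python3 wp.py pics/w5
```

```text
(no output)
```

View pics/w5a.png

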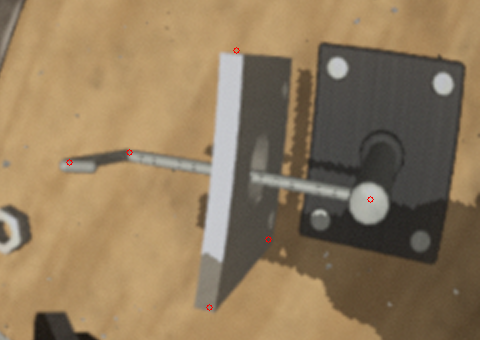

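View pics/w5b.png

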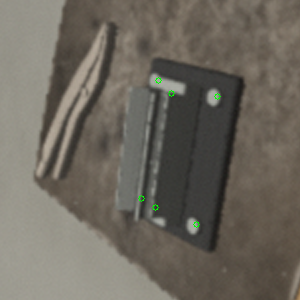

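```bash

python3 -m crank '[{"hand":0.38,"dx":105,"dy":-36,"dz":4,"yaw":-0.008},{"hand":0.38,"dx":105,"dy":-36,"dz":4,"yaw":-0.008},{"hand":0.38,"dx":105,"dy":-36,"dz":4,"yaw":-0.008},{"hand":0.38,"dx":105,"dy":-10,"dz":4,"yaw":-0.008},{"hand":0.38,"dx":105,"dy":15,"dz":4,"yaw":-0.008},{"hand":0.38,"dx":105,"dy":40,"dz":4,"yaw":-0.008},{"hand":0.38,"dx":105,"dy":40,"dz":4,"yaw":-0.008}]' >/dev/null
python3 o.py;python3 tg.py "(59.6,24,141.4)"; python3 wp.py pics/w6;python3 - <<'E'
from workcell import bot
import cv2
a=bot.grab_frame("scene")[:,:,::-1];cv2.imwrite("pics/scene6z.png",cv2.resize(a[130:260,270:430],None,fx=4,fy=4,interpolation=cv2.INTER_CUBIC))
E
```

```text
t 9.75 q [ 0.692  0.757 -0.486  1.622 -0.267  1.279 -0.82 ] p [ 0.502 -0.089  0.178] tilt+X 41.7  +Y -0.3 deg tx [ 0.269 -0.696 -0.666] f [-1.077  0.9    0.152] w 0.0530
TCP in stand frame mm [ 41.651  22.685 177.925] yaw to -n 0.01038735046693205
(59.6,24,141.4) rel [10.904 39.2   -1.56 ]
```

View pics/scene6z.png

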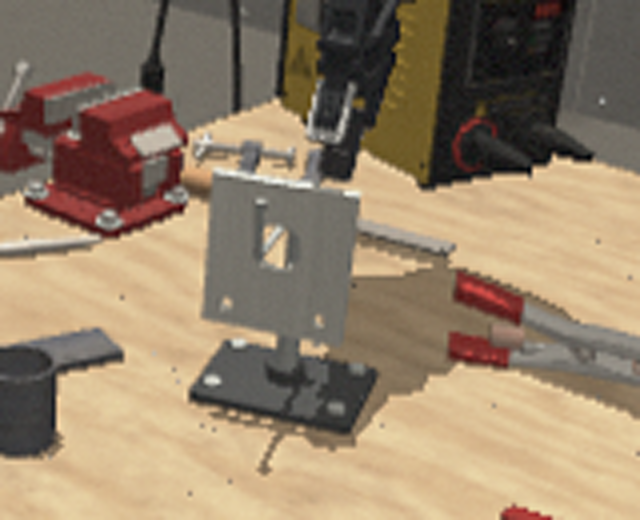

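View pics/w6a.png

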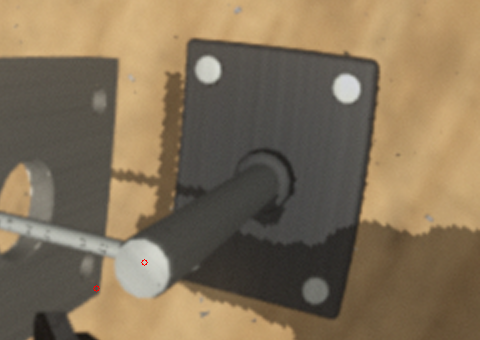

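```bash

python3 -m crank '[{"hand":0.38,"dx":11,"dy":5,"dz":-1.5,"yaw":0.01},{"hand":0.38,"dx":11,"dy":20,"dz":-1.5,"yaw":0.01},{"hand":0.38,"dx":11,"dy":39,"dz":-1.5,"yaw":0.01},{"hand":0.38,"dx":11,"dy":39,"dz":-1.5,"yaw":0.01}]' >/dev/null
python3 o.py;python3 tg.py "(59.6,24,141.4)"; python3 - <<'E'
from workcell import bot
import cv2
a=bot.grab_frame("scene")[:,:,::-1];cv2.imwrite("pics/scene7z.png",cv2.resize(a[130:260,270:430],None,fx=4,fy=4,interpolation=cv2.INTER_CUBIC))
a=bot.grab_frame("wrist")[:,:,::-1];cv2.imwrite("pics/w7.png",a)
E
python3 tg.py "(59.6,24,141.4)"
```

```text
t 10.18 q [ 0.681  0.791 -0.484  1.671 -0.265  1.193 -0.815] p [ 0.496 -0.076  0.142] tilt+X 41.6  +Y -0.6 deg tx [ 0.259 -0.701 -0.664] f [ 0.504 -0.01   0.353] w 0.0530
TCP in stand frame mm [ 55.897  23.653 142.02 ] yaw to -n -0.0015978788182828606
(59.6,24,141.4) rel [-2.355  2.92  -0.372]
TCP in stand frame mm [ 53.759  22.991 143.757] yaw to -n -0.0014794537981372828
(59.6,24,141.4) rel [-2.809  5.627 -1.067]
```

View pics/scene7z.png

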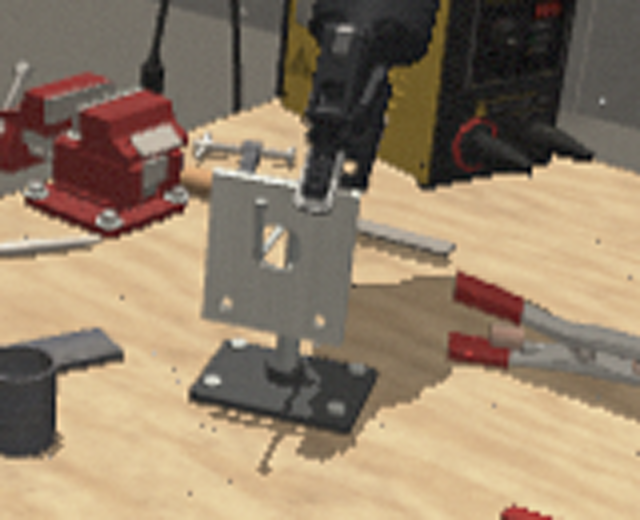

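View pics/w7.png

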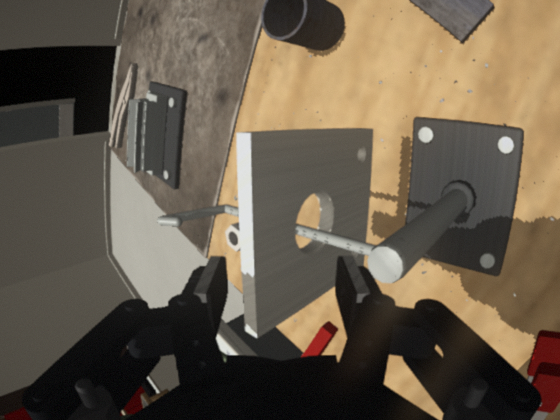

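```bash

python3 -m crank '[{"hand":0.38,"dx":-3,"dy":8,"dz":-1,"yaw":0},{"hand":0.45,"dx":-3,"dy":8,"dz":-1,"yaw":0},{"hand":0.52,"dx":-3,"dy":8,"dz":-1,"yaw":0},{"hand":0.58,"dx":-3,"dy":8,"dz":-1,"yaw":0},{"hand":0.64,"dx":-3,"dy":8,"dz":-1,"yaw":0}]' 25
python3 o.py;python3 tg.py; python3 - <<'E'
from workcell import bot
import cv2
a=bot.grab_frame("scene")[:,:,::-1];cv2.imwrite("pics/scene8z.png",cv2.resize(a[130:260,270:430],None,fx=4,fy=4,interpolation=cv2.INTER_CUBIC))
a=bot.grab_frame("wrist")[:,:,::-1];cv2.imwrite("pics/w8.png",a)
E
```

```text
clock: 10.7
position: [0.4939, -0.0709, 0.1399]
tool_rot: [-1.562, 0.725, -1.217]
force: [0.4, 0.3, -0.5]
grip_width: 0.0311
t 10.70 q [ 0.679  0.788 -0.487  1.686 -0.269  1.175 -0.815] p [ 0.494 -0.071  0.14 ] tilt+X 41.5  +Y -0.8 deg tx [ 0.259 -0.702 -0.663] f [ 0.437  0.293 -0.489] w 0.0311
TCP in stand frame mm [ 61.457  23.907 139.868] yaw to -n -0.0012845642757671682
```

View pics/scene8z.png

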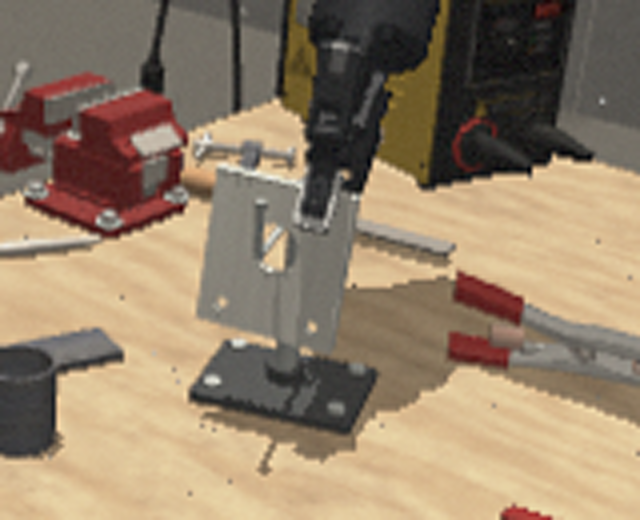

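View pics/w8.png

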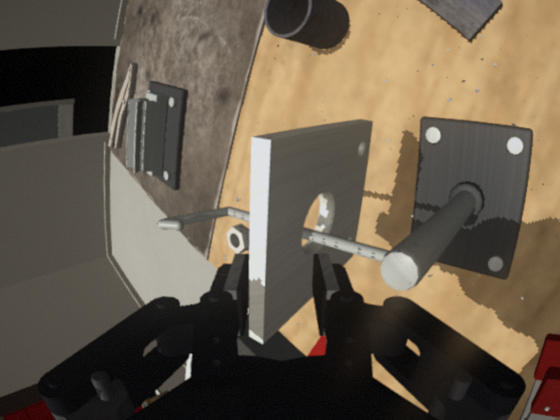

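```bash

python3 -m crank '[{"hand":0.7,"dx":0,"dy":0,"dz":0,"yaw":0},{"hand":0.76,"dx":0,"dy":0,"dz":0,"yaw":0},{"hand":0.82,"dx":0,"dy":0,"dz":0,"yaw":0},{"hand":0.88,"dx":0,"dy":0,"dz":0,"yaw":0},{"hand":0.95,"dx":0,"dy":0,"dz":0,"yaw":0},{"hand":1,"dx":0,"dy":0,"dz":0,"yaw":0}]' 30
python3 o.py;python3 tg.py; python3 - <<'E'
from workcell import bot
import cv2
a=bot.grab_frame("scene")[:,:,::-1];cv2.imwrite("pics/scene9z.png",cv2.resize(a[130:260,270:430],None,fx=4,fy=4,interpolation=cv2.INTER_CUBIC))
a=bot.grab_frame("wrist")[:,:,::-1];cv2.imwrite("pics/w9.png",a)
E
```

```text
clock: 11.3
position: [0.4936, -0.0704, 0.1397]
tool_rot: [-1.562, 0.725, -1.217]
force: [0.7, 0.9, -0.8]
grip_width: 0.0071
t 11.30 q [ 0.679  0.788 -0.488  1.687 -0.269  1.175 -0.815] p [ 0.494 -0.07   0.14 ] tilt+X 41.6  +Y -0.7 deg tx [ 0.259 -0.702 -0.663] f [ 0.706  0.868 -0.754] w 0.0071
TCP in stand frame mm [ 62.005  24.007 139.668] yaw to -n -0.0011019915373249869
```

View pics/scene9z.png

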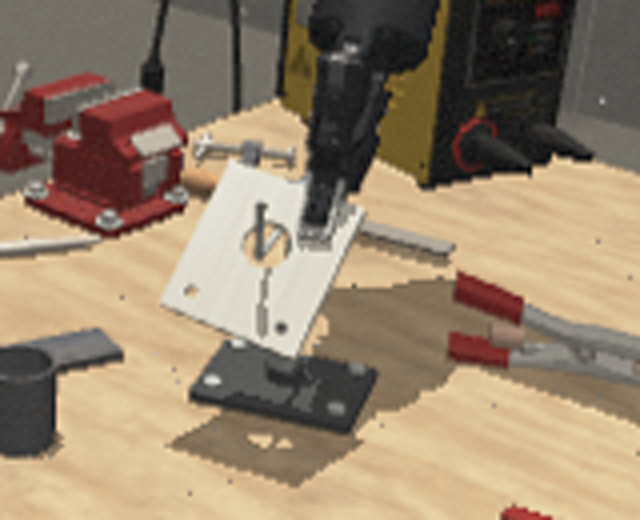

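View pics/w9.png

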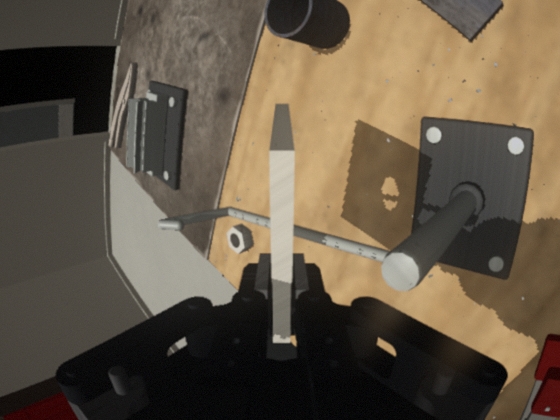

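```bash
cat > inpl.py <<'E'
from h import *
import sys
np.set_printoptions(precision=1,suppress=True)
o=bot.observe();R=Ro.from_euler('xyz',o['tool_rot']).as_matrix();p=o['position']
def inplane(uv,cam_,side):  # returns tool (y,z) mm of point on plate face at tool x=side*4mm
    O,d=ray(cam_,uv);n=R[:,0];t=((p+n*side*.004-O)@n)/(d@n);return (R.T@(O+t*d-p))[1:]*1000
if __name__=="__main__":
    S=lambda X,Y:px(270,130,4,X,Y)
    pts=dict(TL=(232,160),TR=(365,213),BL=(163,305),BR=(293,357),hole=(265,242),h1=(191,291),h2=(281,328))
    P={k:inplane(S(*v),"scene",-1) for k,v in pts.items()}
    for k,v in P.items():print(k,v)
    for a,b in(("TL","TR"),("BL","BR"),("TL","BL"),("TR","BR")):
        d=P[b]-P[a];print(a,b,np.linalg.norm(d),np.degrees(np.arctan2(d[1],d[0])))
E
python3 inpl.py
```

```text
TL [-40.   62.5]
TR [-21.7 -24.9]
BL [58.9 79.4]
BR [73.5 -5.5]
hole [ 7.7 28.9]
h1 [46.8 64.9]
h2 [57.8  5.9]
TL TR 89.36238525530364 -78.15867105550451
BL BR 86.12059277580646 -80.23382149764628
TL BL 100.37412520002766 9.68002424947042
TR BR 97.18548968750594 11.554138633542223
```

```bash
cat > path.py <<'E'
from mint import clear
import numpy as np,heapq
th=np.radians(41.6)
xs=np.arange(55,146,1.);zs=np.arange(115,216,1.)
C=np.array([[clear(th,x,z) for z in zs] for x in xs])
print("start clr",clear(th,68.6,132.3))
s=(14,17);pq=[(0,s)];dist={s:0};prev={}
while pq:
    d,k=heapq.heappop(pq)
    if d>dist[k]:continue
    if zs[k[1]]>=212:break
    for a in(-1,0,1):
        for b in(-1,0,1):
            m=(k[0]+a,k[1]+b)
            if (a or b) and 0<=m[0]<len(xs) and 0<=m[1]<len(zs) and C[m]>0.3:
                nd=d+np.hypot(a,b)*(1+200*np.exp(-C[m]*1.2))
                if nd<dist.get(m,1e18):dist[m]=nd;prev[m]=k;heapq.heappush(pq,(nd,m))
P=[k]
while k in prev:k=prev[k];P.append(k)
P=P[::-1]
for k in P[::4]:print((xs[k[0]],zs[k[1]]),round(C[k],1),end=' ; ')
# simplified polyline clearance
def poly(W):
    m=9
    for a,b in zip(W[:-1],W[1:]):
        for t in np.linspace(0,1,40):
            c=np.array(a)*(1-t)+np.array(b)*t;m=min(m,clear(th,*c)) 
    return m
import sys
print()
for W in eval(sys.argv[1]) if len(sys.argv)>1 else []:print(W,poly(W))
E
python3 path.py
```

```text
start clr -1.5898905475572418
(np.float64(69.0), np.float64(132.0)) -1.9 ;
```

```bash
sed -i 's/s=(14,17)/s=(14,25)/' path.py; python3 path.py "[[(68.6,139),(92,140)]]"
```

```text
start clr -1.5898905475572418
(np.float64(69.0), np.float64(140.0)) 6.1 ; (np.float64(73.0), np.float64(140.0)) 6.1 ; (np.float64(77.0), np.float64(140.0)) 6.1 ; (np.float64(81.0), np.float64(140.0)) 6.1 ; (np.float64(85.0), np.float64(140.0)) 6.1 ; (np.float64(89.0), np.float64(140.0)) 6.1 ; (np.float64(93.0), np.float64(141.0)) 7.1 ; (np.float64(97.0), np.float64(145.0)) 6.8 ; (np.float64(101.0), np.float64(149.0)) 6.8 ; (np.float64(101.0), np.float64(153.0)) 5.4 ; (np.float64(101.0), np.float64(157.0)) 3.6 ; (np.float64(101.0), np.float64(161.0)) 3.8 ; (np.float64(103.0), np.float64(165.0)) 4.9 ; (np.float64(106.0), np.float64(169.0)) 6.3 ; (np.float64(108.0), np.float64(173.0)) 8.1 ; (np.float64(111.0), np.float64(177.0)) 10.0 ; (np.float64(111.0), np.float64(181.0)) 9.3 ; (np.float64(111.0), np.float64(185.0)) 8.5 ; (np.float64(111.0), np.float64(189.0)) 7.6 ; (np.float64(111.0), np.float64(193.0)) 7.7 ; (np.float64(111.0), np.float64(197.0)) 9.2 ; (np.float64(111.0), np.float64(201.0)) 11.7 ; (np.float64(111.0), np.float64(205.0)) 14.3 ; (np.float64(111.0), np.float64(209.0)) 17.0 ; 
[(68.6, 139), (92, 140)] 5.066985556182224
```

```bash

python3 -m crank '[{"hand":1,"dx":0,"dy":0,"dz":0,"yaw":0},{"hand":1,"dx":0,"dy":0,"dz":0,"yaw":0},{"hand":1,"dx":-2.5,"dy":-2.8,"dz":-1,"yaw":0},{"hand":1,"dx":-5,"dy":-5.6,"dz":-2,"yaw":0},{"hand":1,"dx":-5,"dy":-5.6,"dz":-2,"yaw":0}]' 70
python3 o.py;python3 tg.py; python3 - <<'E'
from workcell import bot
import cv2
a=bot.grab_frame("scene")[:,:,::-1];cv2.imwrite("pics/scene10z.png",cv2.resize(a[150:240,295:385],None,fx=6,fy=6,interpolation=cv2.INTER_CUBIC))
E
python3 tg.py
```

```text
clock: 11.82
position: [0.4918, -0.0715, 0.1478]
tool_rot: [-1.562, 0.725, -1.217]
force: [0.1, 0.8, -2.3]
grip_width: 0.0066
t 11.82 q [ 0.683  0.774 -0.49   1.688 -0.272  1.187 -0.816] p [ 0.492 -0.071  0.148] tilt+X 41.5  +Y -0.8 deg tx [ 0.259 -0.702 -0.663] f [ 0.075  0.811 -2.257] w 0.0066
TCP in stand frame mm [ 61.653  26.076 147.84 ] yaw to -n -0.0010973223574319178
TCP in stand frame mm [ 61.661  26.047 147.545] yaw to -n -0.0011303908992154627
```

View pics/scene10z.png

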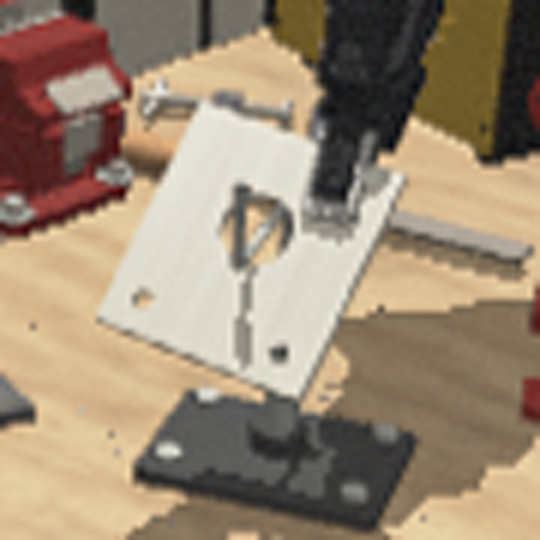

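```bash
cat > fitp.py <<'E'
# fit plate in-plane pose in tool (cy,cz of plate centre, roll) from scene points; plate front face is tool x = side*4
from inpl import *
def fitplate(S,pts,cam_="scene",side=-1):
    M=dict(TL=(50,45),TR=(50,-45),BL=(-50,45),BR=(-50,-45),hole=(8,0),h1=None,h2=None) # (up, zside)
    K=[k for k in pts if M.get(k)]
    P=np.array([inplane(S(*pts[k]),cam_,side) for k in K])
    m=np.array([M[k] for k in K],float)
    def f(x):
        c,s=np.cos(x[2]),np.sin(x[2]);u=np.array([-c,-s]);l=np.array([-s,c])  # up dir, z-side dir in (y,z)
        return (x[:2]+m[:,:1]*u+m[:,1:]*l-P).ravel()
    r=least_squares(f,[18,28,.1],loss='soft_l1');print("centre(y,z)",r.x[:2],"roll deg",np.degrees(r.x[2]),"res",np.round(f(r.x).reshape(-1,2),1).tolist());
    x=r.x;c,s=np.cos(x[2]),np.sin(x[2]);hole=x[:2]+8*np.array([-c,-s])
    print("hole (y,z)",hole);a=np.radians(110.36);X=np.array([np.cos(a),np.sin(a),0]);Y=np.array([-np.sin(a),np.cos(a),0])
    w=p+R[:,1]*hole[0]/1000+R[:,2]*hole[1]/1000-np.array([.5377,-.1202,0]);print("hole in stand",w@X*1000,w@Y*1000,w[2]*1000)
    return x
if __name__=="__main__":
    fitplate(lambda X,Y:px(295,150,6,X,Y),dict(TL=(203,100),TR=(407,178),BL=(100,318),BR=(297,397),hole=(257,228)))
E
python3 fitp.py
```

```text
centre(y,z) [16.5 28.6] roll deg 10.663188289323644 res [[0.1, 0.0], [-0.8, 0.3], [-0.5, 2.0], [1.1, -1.0], [0.3, -0.6]]
hole (y,z) [ 8.7 27.1]
hole in stand 67.20275431827831 -1.1677087335736775 141.23856126717985
```

```bash
python3 path.py "[[(67,141),(93,141),(101,149),(101,161),(108,173),(111,180),(111,195),(112,231)]]" | tail -1
python3 -m crank '[{"hand":1,"dx":-10,"dy":9,"dz":-1,"yaw":0},{"hand":1,"dx":-19.4,"dy":17.3,"dz":-1,"yaw":0},{"hand":1,"dx":-25,"dy":17,"dz":-1,"yaw":0},{"hand":1,"dx":-30.7,"dy":16.6,"dz":-1,"yaw":0},{"hand":1,"dx":-30.7,"dy":16.6,"dz":-1,"yaw":0},{"hand":1,"dx":-30.7,"dy":16.6,"dz":-1,"yaw":0}]'
python3 o.py; python3 - <<'E'
from workcell import bot
import cv2
a=bot.grab_frame("scene")[:,:,::-1];cv2.imwrite("pics/scene11z.png",cv2.resize(a[150:240,295:385],None,fx=6,fy=6,interpolation=cv2.INTER_CUBIC))
E
python3 tg.py
```

```text
[(67, 141), (93, 141), (101, 149), (101, 161), (108, 173), (111, 180), (111, 195), (112, 231)] 3.4685973334460733
clock: 12.37
position: [0.4795, -0.0399, 0.1554]
tool_rot: [-1.561, 0.724, -1.217]
force: [-0.0, -0.6, -2.3]
grip_width: 0.0068
t 12.37 q [ 0.665  0.737 -0.511  1.754 -0.297  1.141 -0.836] p [ 0.479 -0.04   0.155] tilt+X 41.5  +Y -0.8 deg tx [ 0.26  -0.702 -0.663] f [-0.017 -0.577 -2.252] w 0.0068
TCP in stand frame mm [ 95.396  26.766 155.155] yaw to -n -0.0012715090882110926
```

View pics/scene11z.png

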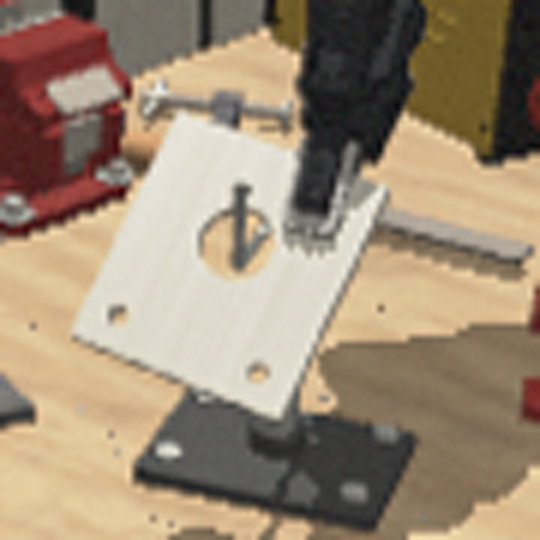

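```bash

python3 -m crank '[{"hand":1,"dx":-8,"dy":-9,"dz":0,"yaw":0},{"hand":1,"dx":-14.5,"dy":-11,"dz":0,"yaw":0},{"hand":1,"dx":-21,"dy":-13.3,"dz":0,"yaw":0},{"hand":1,"dx":-28,"dy":-16.6,"dz":0,"yaw":0},{"hand":1,"dx":-28,"dy":-16.6,"dz":0,"yaw":0}]'
python3 o.py
python3 -m crank '[{"hand":1,"dx":-10,"dy":-11,"dz":0,"yaw":0},{"hand":1,"dx":-20,"dy":-22,"dz":0,"yaw":0},{"hand":1,"dx":-34,"dy":-38,"dz":0,"yaw":0},{"hand":1,"dx":-34,"dy":-38,"dz":0,"yaw":0}]'
python3 o.py; python3 - <<'E'
from workcell import bot
import cv2
a=bot.grab_frame("scene")[:,:,::-1];cv2.imwrite("pics/scene12z.png",cv2.resize(a[130:240,275:385],None,fx=5,fy=5,interpolation=cv2.INTER_CUBIC))
E
python3 tg.py
```

```text
clock: 12.83
position: [0.4758, -0.0297, 0.1876]
tool_rot: [-1.56, 0.724, -1.215]
force: [-0.6, -0.2, -2.6]
grip_width: 0.0066
t 12.83 q [ 0.665  0.682 -0.526  1.76  -0.318  1.178 -0.859] p [ 0.476 -0.03   0.188] tilt+X 41.5  +Y -0.8 deg tx [ 0.261 -0.702 -0.663] f [-0.598 -0.207 -2.584] w 0.0066
clock: 13.17
position: [0.4762, -0.0302, 0.2399]
tool_rot: [-1.558, 0.723, -1.214]
force: [1.1, 0.2, -2.4]
grip_width: 0.0068
t 13.17 q [ 0.675  0.61  -0.537  1.726 -0.338  1.271 -0.89 ] p [ 0.476 -0.03   0.24 ] tilt+X 41.4  +Y -0.9 deg tx [ 0.262 -0.703 -0.662] f [ 1.093  0.156 -2.399] w 0.0068
TCP in stand frame mm [105.744  26.798 238.276] yaw to -n -2.8833799495611316e-05
```

View pics/scene12z.png

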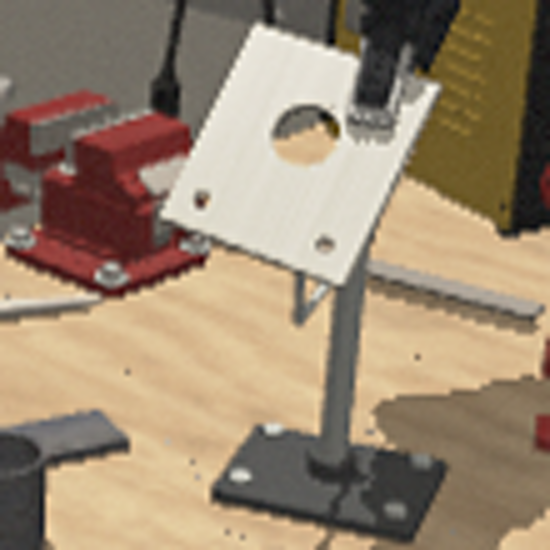

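```bash
python3 kin2.py|sed -n 3p; cat > plan5.py <<'E'
import sys,json
import rnd
from plan1 import *
RHO=np.radians(10.66);UT=np.array([0,-np.cos(RHO),-np.sin(RHO)])
def roll(q,segs,lim,goal,best=None):
    k=0;bc=(1e9,None,None)
    for i,(d,yw,n) in enumerate(segs):
        for j in range(n):
            q=call(q,*d,yw,it=6);k+=1
            if not rnd.ok(q,lim):return bc
            w=fkj(q)[1]@UT;c=np.degrees(np.arccos(np.clip(w[2],-1,1)))+.06*k
            if c<bc[0]:bc=(c,q,segs[:i]+[(d,yw,j+1)])
    return bc
rnd.roll=roll
q=np.clip(np.array(json.loads(open('log.jsonl').readlines()[-1])[0]),LO,HI)
w=fkj(q)[1]@UT;print("now",np.degrees(np.arccos(w[2])),fkj(q)[0])
init=eval(sys.argv[2]) if len(sys.argv)>2 else None
if init:init=[(np.array(d,float),y,n) for d,y,n in init]
for b in rnd.search(q,dict(x=(-.1,.7),y=(-.48,.6),zmin=float(sys.argv[3]) if len(sys.argv)>3 else .235),None,float(sys.argv[1]),init):
    print(round(b[0],2),b[1],fkj(b[1])[0],"rows",sum(s[2] for s in b[2]),"u_p",fkj(b[1])[1]@UT,"x_t",fkj(b[1])[1][:,0])
    for d,y,m in b[2]:print("   ",d,y,m)
E
OMP_NUM_THREADS=1 timeout 570 python3 plan5.py 280
```

```text
rms 0.08409300193490157 max 0.5468813579705495
now 42.68674211269539 [ 0.476 -0.03   0.24 ]
1.7 [ 0.919  0.137  0.167  1.239 -0.117  1.93  -2.089] [ 0.188 -0.392  0.606] rows 28 u_p [-0.  0.  1.] x_t [-1.     0.001 -0.   ]
    [-100. -100. -100.] -0.12 1
    [ 100. -100. -100.] 0.12 13
    [   0. -100. -100.] 0.12 2
    [   0. -100.    0.] 0.0 9
    [ 100. -100. -100.] 0.0 1
    [-100. -100. -100.] 0.12 2
2.08 [ 0.868  0.045  0.132  1.319 -0.116  1.93  -2.189] [ 0.191 -0.339  0.614] rows 33 u_p [-0.001  0.001  1.   ] x_t [-1.     0.016 -0.001]
    [ 100. -100. -100.] 0.12 8
    [ 100.    0. -100.] 0.0 1
    [-100.    0. -100.] 0.0 2
    [ 100. -100. -100.] 0.0 6
    [   0. -100.    0.] 0.12 7
    [   0.    0. -100.] 0.0 3
    [   0. -100. -100.] 0.12 1
    [   0. -100.    0.] 0.12 2
    [   0. -100.    0.] -0.12 2
    [-100. -100.    0.] 0.0 1
2.83 [ 0.179  0.408  1.338  1.201 -0.565  1.93  -2.52 ] [ 0.281 -0.418  0.602] rows 45 u_p [0.    0.002 1.   ] x_t [-0.75   0.662 -0.001]
    [   0. -100. -100.] 0.12 5
    [ 100. -100. -100.] 0.12 5
    [  0.   0. 100.] 0.0 2
    [ 100. -100. -100.] 0.12 4
    [   0. -100.    0.] 0.12 2
    [   0. -100.  100.] 0.0 3
    [-100. -100. -100.] 0.0 4
    [ 100.    0. -100.] 0.12 4
    [   0. -100.  100.] 0.12 8
    [   0. -100. -100.] 0.0 7
    [-100.    0.    0.] 0.0 1
10.27 [-0.016  0.755  1.321  1.162 -0.917  1.93  -2.52 ] [ 0.543 -0.305  0.472] rows 60 u_p [ 0.028 -0.113  0.993] x_t [-0.91   0.408  0.072]
    [-100.    0.    0.] 0.12 8
    [-100.    0. -100.] 0.0 5
    [100.   0.   0.] 0.12 9
    [-100.    0.    0.] 0.0 8
    [-100.    0.    0.] 0.12 15
    [   0. -100.  100.] 0.0 6
    [   0. -100.    0.] 0.12 4
    [   0. -100.    0.] 0.0 3
    [   0. -100.    0.] 0.12 1
    [-100. -100.    0.] 0.0 1
```

```bash
cat > chk.py <<'E'
import json
from plan1 import *
q=np.clip(np.array(json.loads(open('log.jsonl').readlines()[-1])[0]),LO,HI)
r=np.radians(10.66);u=np.array([0,-np.cos(r),-np.sin(r)]);l=np.array([0,-np.sin(r),np.cos(r)]);c=np.array([0,16.5,28.6])
for d,yw,n in[((-100,-100,-100),-.12,1),((100,-100,-100),.12,13),((0,-100,-100),.12,2),((0,-100,0),0,9),((100,-100,-100),0,1),((-100,-100,-100),.12,2)]:
    for _ in range(n):
        q=call(q,*d,yw);p,R,J,O=fkj(q,True)
        C=[p+R@(c+a*50*u+b*45*l)/1000 for a in(1,-1) for b in(1,-1)]
        print(p,"minz corner",min(C,key=lambda k:k[2]),"elbow",O[3],"wrist",O[5],"q",q.round(2))
E
python3 chk.py
```

```text
[ 0.453 -0.037  0.274] minz corner [0.431 0.007 0.218] elbow [ 0.185 -0.218  0.768] wrist [ 0.524 -0.241  0.52 ] q [ 0.74  0.54 -0.58  1.75 -0.34  1.32 -0.78]
[ 0.445 -0.078  0.274] minz corner [ 0.423 -0.034  0.218] elbow [ 0.18  -0.225  0.766] wrist [ 0.517 -0.282  0.52 ] q [ 0.77  0.55 -0.53  1.72 -0.32  1.38 -0.83]
[ 0.434 -0.118  0.276] minz corner [ 0.412 -0.073  0.221] elbow [ 0.174 -0.232  0.765] wrist [ 0.506 -0.322  0.522] q [ 0.8   0.56 -0.47  1.69 -0.31  1.43 -0.89]
[ 0.42  -0.157  0.28 ] minz corner [ 0.487 -0.107  0.224] elbow [ 0.167 -0.238  0.765] wrist [ 0.491 -0.361  0.526] q [ 0.83  0.56 -0.42  1.66 -0.29  1.48 -0.95]
[ 0.402 -0.194  0.286] minz corner [ 0.469 -0.152  0.224] elbow [ 0.16  -0.243  0.765] wrist [ 0.474 -0.399  0.532] q [ 0.86  0.56 -0.37  1.63 -0.27  1.54 -1.01]
[ 0.382 -0.23   0.294] minz corner [ 0.448 -0.196  0.227] elbow [ 0.151 -0.247  0.766] wrist [ 0.454 -0.434  0.54 ] q [ 0.89  0.56 -0.32  1.6  -0.26  1.59 -1.07]
[ 0.359 -0.263  0.305] minz corner [ 0.423 -0.237  0.232] elbow [ 0.143 -0.25   0.767] wrist [ 0.431 -0.468  0.551] q [ 0.91  0.56 
[... 2732 characters left out ...]
0.864] q [ 1.02  0.29  0.14  1.2  -0.12  1.93 -1.78]
[ 0.179 -0.452  0.565] minz corner [ 0.196 -0.515  0.49 ] elbow [ 0.04  -0.141  0.831] wrist [ 0.189 -0.531  0.883] q [ 1.02  0.27  0.15  1.18 -0.12  1.93 -1.78]
[ 0.151 -0.437  0.58 ] minz corner [ 0.168 -0.502  0.506] elbow [ 0.025 -0.114  0.839] wrist [ 0.158 -0.509  0.899] q [ 1.01  0.22  0.2   1.22 -0.11  1.93 -1.74]
[ 0.169 -0.413  0.593] minz corner [ 0.177 -0.481  0.521] elbow [ 0.018 -0.094  0.843] wrist [ 0.172 -0.479  0.915] q [ 0.96  0.17  0.19  1.23 -0.11  1.93 -1.91]
[ 0.188 -0.392  0.606] minz corner [ 0.188 -0.372  0.534] elbow [ 0.01  -0.08   0.845] wrist [ 0.188 -0.452  0.928] q [ 0.92  0.14  0.16  1.24 -0.12  1.93 -2.09]
```

```bash

python3 -m crank '[{"hand":1,"dx":-100,"dy":-100,"dz":-100,"yaw":-0.12}]' >/dev/null
python3 -m crank '[{"hand":1,"dx":100,"dy":-100,"dz":-100,"yaw":0.12}]' >/dev/null
python3 -m crank '[{"hand":1,"dx":100,"dy":-100,"dz":-100,"yaw":0.12}]' >/dev/null;python3 o.py
python3 -m crank '[{"hand":1,"dx":100,"dy":-100,"dz":-100,"yaw":0.12}]' >/dev/null
python3 -m crank '[{"hand":1,"dx":100,"dy":-100,"dz":-100,"yaw":0.12}]' >/dev/null
python3 -m crank '[{"hand":1,"dx":100,"dy":-100,"dz":-100,"yaw":0.12}]' >/dev/null
python3 -m crank '[{"hand":1,"dx":100,"dy":-100,"dz":-100,"yaw":0.12}]' >/dev/null;python3 o.py
python3 -m crank '[{"hand":1,"dx":100,"dy":-100,"dz":-100,"yaw":0.12}]' >/dev/null
python3 -m crank '[{"hand":1,"dx":100,"dy":-100,"dz":-100,"yaw":0.12}]' >/dev/null
python3 -m crank '[{"hand":1,"dx":100,"dy":-100,"dz":-100,"yaw":0.12}]' >/dev/null;python3 o.py
```

```text
t 13.47 q [ 0.796  0.561 -0.473  1.691 -0.306  1.428 -0.894] p [ 0.433 -0.118  0.274] tilt+X 41.5  +Y -0.7 deg tx [ 0.144 -0.738 -0.659] f [ 0.237 -1.702 -3.259] w 0.0069
t 13.80 q [ 0.915  0.563 -0.27   1.569 -0.237  1.648 -1.13 ] p [ 0.357 -0.264  0.302] tilt+X 41.6  +Y -0.7 deg tx [-0.323 -0.771 -0.549] f [ 0.663 -0.215 -1.896] w 0.0069
t 14.05 q [ 0.996  0.543 -0.128  1.463 -0.181  1.824 -1.307] p [ 0.279 -0.348  0.351] tilt+X 41.7  +Y -0.7 deg tx [-0.627 -0.679 -0.383] f [ 0.259 -0.899 -2.42 ] w 0.0065
```

```bash

python3 -m crank '[{"hand":1,"dx":100,"dy":-100,"dz":-100,"yaw":0.12}]' >/dev/null
python3 -m crank '[{"hand":1,"dx":100,"dy":-100,"dz":-100,"yaw":0.12}]' >/dev/null;python3 o.py
python3 -m crank '[{"hand":1,"dx":100,"dy":-100,"dz":-100,"yaw":0.12}]' >/dev/null;python3 o.py
python3 -m crank '[{"hand":1,"dx":100,"dy":-100,"dz":-100,"yaw":0.12}]' >/dev/null;python3 o.py
python3 -m crank '[{"hand":1,"dx":0,"dy":-100,"dz":-100,"yaw":0.12}]' >/dev/null
python3 -m crank '[{"hand":1,"dx":0,"dy":-100,"dz":-100,"yaw":0.12}]' >/dev/null;python3 o.py
python3 -m crank '[{"hand":1,"dx":0,"dy":-100,"dz":0,"yaw":0}]' >/dev/null
python3 -m crank '[{"hand":1,"dx":0,"dy":-100,"dz":0,"yaw":0}]' >/dev/null
python3 -m crank '[{"hand":1,"dx":0,"dy":-100,"dz":0,"yaw":0}]' >/dev/null;python3 o.py
```

```text
t 14.22 q [ 1.113  0.522 -0.151  1.388 -0.114  1.934 -1.476] p [ 0.224 -0.388  0.393] tilt+X 41.3  +Y -0.8 deg tx [-0.787 -0.568 -0.241] f [-21.624  23.909  29.91 ] w 0.0065
t 14.30 q [ 1.101  0.49  -0.061  1.406 -0.11   1.93  -1.509] p [ 0.196 -0.395  0.401] tilt+X 39.9  +Y -1.3 deg tx [-0.847 -0.504 -0.171] f [ 1.964 -0.508 -2.93 ] w 0.0070
t 14.38 q [ 1.051  0.456  0.087  1.433 -0.11   1.931 -1.53 ] p [ 0.164 -0.397  0.411] tilt+X 39.0  +Y -1.4 deg tx [-0.901 -0.424 -0.092] f [ 0.118 -0.665 -3.336] w 0.0069
t 14.55 q [ 1.027  0.354  0.111  1.485 -0.109  1.931 -1.777] p [ 0.151 -0.37   0.443] tilt+X 36.1  +Y -1.6 deg tx [-0.969 -0.241  0.054] f [ 1.22  -0.155 -2.215] w 0.0070
t 14.80 q [ 1.031  0.369  0.112  1.379 -0.111  1.931 -1.772] p [ 0.168 -0.406  0.461] tilt+X 30.9  +Y -1.9 deg tx [-0.97  -0.241  0.034] f [ 0.247 -0.162 -2.291] w 0.0073
```

Tracking the plan. Continue the untilt.

```bash

python3 -m crank '[{"hand":1,"dx":0,"dy":-100,"dz":0,"yaw":0}]' >/dev/null
python3 -m crank '[{"hand":1,"dx":0,"dy":-100,"dz":0,"yaw":0}]' >/dev/null
python3 -m crank '[{"hand":1,"dx":0,"dy":-100,"dz":0,"yaw":0}]' >/dev/null
python3 -m crank '[{"hand":1,"dx":0,"dy":-100,"dz":0,"yaw":0}]' >/dev/null
python3 -m crank '[{"hand":1,"dx":0,"dy":-100,"dz":0,"yaw":0}]' >/dev/null
python3 -m crank '[{"hand":1,"dx":0,"dy":-100,"dz":0,"yaw":0}]' >/dev/null;python3 o.py
python3 kin2.py|sed -n 3p
OMP_NUM_THREADS=1 timeout 570 python3 plan5.py 120 "[((0,-100,0),0.,3),((100,-100,-100),0.,1),((-100,-100,-100),.12,2)]" .4
```

```text
t 15.30 q [ 1.027  0.349  0.137  1.213 -0.116  1.932 -1.773] p [ 0.185 -0.455  0.517] tilt+X 20.2  +Y -2.7 deg tx [-0.974 -0.225  0.001] f [-0.334 -0.158 -2.096] w 0.0071
rms 0.0736791393838482 max 0.5473425415441615
now 9.63685447281343 [ 0.185 -0.455  0.517]
0.46 [ 1.005  0.188 -0.035  1.158 -0.127  1.93  -2.353] [ 0.244 -0.395  0.612] rows 7 u_p [0.001 0.    1.   ] x_t [-0.99   0.144  0.001]
    [-100. -100.    0.] 0.0 3
    [ 100. -100.  100.] 0.0 1
    [   0. -100. -100.] 0.12 3
0.48 [ 0.856  0.027  0.445  1.37  -0.046  1.93  -1.75 ] [ 0.062 -0.374  0.602] rows 7 u_p [-0.001  0.001  1.   ] x_t [-0.995 -0.102 -0.001]
    [-100. -100.  100.] 0.12 1
    [ 100. -100. -100.] 0.0 6
0.5 [ 0.98   0.191  0.155  1.186 -0.115  1.93  -2.059] [ 0.182 -0.425  0.601] rows 5 u_p [0.002 0.003 1.   ] x_t [-1.     0.021  0.002]
    [   0. -100. -100.] 0.12 2
    [   0. -100.    0.] 0.0 3
0.59 [ 1.241 -0.049  0.018  1.437 -0.057  1.93  -1.882] [ 0.062 -0.327  0.604] rows 8 u_p [-0.001  0.002  1.   ] x_t [-1.    -0.016 -0.001]
    [   0.    0. -100.] 0.12 1
    [-100. -100. -100.] 0.0 1
    [ 100. -100. -100.] 0.0 5
    [ 100. -100.    0.] 0.12 1
```

```bash

python3 -m crank '[{"hand":1,"dx":0,"dy":-100,"dz":-100,"yaw":0.12}]' >/dev/null
python3 -m crank '[{"hand":1,"dx":0,"dy":-100,"dz":-100,"yaw":0.12}]' >/dev/null
python3 -m crank '[{"hand":1,"dx":0,"dy":-100,"dz":0,"yaw":0}]' >/dev/null
python3 -m crank '[{"hand":1,"dx":0,"dy":-100,"dz":0,"yaw":0}]' >/dev/null
python3 -m crank '[{"hand":1,"dx":0,"dy":-100,"dz":0,"yaw":0}]' >/dev/null
python3 o.py
cat > up.py <<'E'
from plan1 import *
from workcell import bot
o=bot.observe();R=Ro.from_euler('xyz',o['tool_rot']).as_matrix();p=o['position'];q=np.clip(o['qpos'],LO,HI)
RHO=np.radians(10.66);UT=np.array([0,-np.cos(RHO),-np.sin(RHO)]);u=R@UT
print("u_p",u,"tilt err deg",np.degrees(np.arccos(u[2])),"x_t",R[:,0])
J=np.array([.4225,.2847,.004]);ja=1.6782;JX=np.array([np.cos(ja),np.sin(ja),0]);JY=np.array([-np.sin(ja),np.cos(ja),0])
BC=np.array([0,16.5+50*np.cos(RHO),28.6+50*np.sin(RHO)])/1000  # plate bottom-mid in tool
if __name__=="__main__":
  for s in(1,-1):
    yw=yawto(R,s*JX)
    for H in(.12,.0):
        Rt=R@rm(np.array([0,yw,0]));tgt=J+np.array([0,0,.01+H]);P=tgt-Rt@BC
        print("x_t=%+d JX"%s,"yaw",yw,"TCP tgt",P,"rel",R.T@(P-p)*1000)
        if H>0:q2=q
        if H>0:
            q2,n1=goto(q2,np.array([.3,-.3,.5]),yw/3);q2,n2=goto(q2,np.array([.42,.0,.45]),yw/3);q2,n=goto(q2,P,yw/3);print(n1,n2,n,q2)
        else:q2,n=goto(q2,P,0);print(n,q2,fkj(q2)[0]-P)
E
python3 up.py
```

```text
t 15.72 q [ 0.989  0.21   0.143  1.204 -0.115  1.932 -2.059] p [ 0.183 -0.424  0.586] tilt+X 12.1  +Y -3.6 deg tx [-1.     0.017  0.02 ] f [ 0.233 -1.352 -2.101] w 0.0067
u_p [ 0.019 -0.033  0.999] tilt err deg 2.1650852078337257 x_t [-1.     0.017  0.02 ]
x_t=+1 JX yaw 1.4433526369836776 TCP tgt [0.461 0.275 0.198] rel [-273.489  525.148 -603.651]
13 60 60 [-0.327  1.143  1.42   2.43  -1.26   1.443 -2.52 ]
x_t=+1 JX yaw 1.4433526369836776 TCP tgt [0.461 0.275 0.078] rel [-275.851  642.277 -577.666]
60 [-0.386  1.169  1.42   2.43  -1.26   1.518 -2.52 ] [-0.168 -0.358  0.015]
x_t=-1 JX yaw -1.6982400166061158 TCP tgt [0.386 0.266 0.198] rel [-198.405  525.148 -594.03 ]
5 8 9 [-0.071  0.34  -0.645  2.09   0.039  0.651 -2.167]
x_t=-1 JX yaw -1.6982400166061158 TCP tgt [0.386 0.266 0.078] rel [-200.767  642.277 -568.045]
3 [-0.21   0.55  -0.5    2.185  0.205  0.351 -2.281] [ 0. -0.  0.]
```

```bash

python3 -m crank '[{"hand":1,"dx":0,"dy":-100,"dz":0,"yaw":0}]' >/dev/null
python3 o.py; python3 up.py|head -1
python3 plan5.py 20 "[((0,-100,0),0.,1)]" .4
```

```text
t 15.80 q [ 0.986  0.202  0.15   1.181 -0.116  1.932 -2.059] p [ 0.184 -0.428  0.598] tilt+X 10.3  +Y -3.8 deg tx [-1.     0.02   0.005] f [ 0.677  0.05  -2.54 ] w 0.0067
u_p [ 0.005 -0.004  1.   ] tilt err deg 0.37811913954631216 x_t [-1.     0.02   0.005]
now 0.26927180975036424 [ 0.184 -0.428  0.598]
0.16 [ 0.895  0.262  0.105  1.104 -0.137  1.93  -2.192] [ 0.264 -0.425  0.597] rows 2 u_p [0.001 0.    1.   ] x_t [-1.     0.01   0.001]
    [-100.    0.    0.] -0.12 1
    [-100.    0.    0.] 0.12 1
0.23 [ 0.979  0.276  0.143  1.103 -0.128  1.93  -2.078] [ 0.213 -0.457  0.59 ] rows 1 u_p [0.003 0.    1.   ] x_t [-1.     0.021  0.003]
    [-100.    0.  100.] 0.0 1
0.23 [ 0.979  0.276  0.143  1.103 -0.128  1.93  -2.078] [ 0.213 -0.457  0.59 ] rows 1 u_p [0.003 0.    1.   ] x_t [-1.     0.021  0.003]
    [-100.    0.  100.] 0.0 1
0.23 [ 0.979  0.276  0.143  1.103 -0.128  1.93  -2.078] [ 0.213 -0.457  0.59 ] rows 1 u_p [0.003 0.    1.   ] x_t [-1.     0.021  0.003]
    [-100.    0.  100.] 0.0 1
```

```bash
cat > plan6.py <<'E'
import sys,json
import rnd
from plan1 import *
RHO=np.radians(10.66)
ja=1.6782;JX=np.array([np.cos(ja),np.sin(ja),0]);JY=np.array([-np.sin(ja),np.cos(ja),0]);J=np.array([.4225,.2847,.004])
BC=np.array([0,16.5+50*np.cos(RHO),28.6+50*np.sin(RHO)])/1000
q=np.clip(np.array(json.loads(open('log.jsonl').readlines()[-1])[0]),LO,HI)
Z=np.array([0,0,1.])
for s in(-1,1):
    g=-np.cos(RHO)*Z-s*np.sin(RHO)*JY
    print("=== x_t = %+d JX"%s,g)
    for b in rnd.search(q,dict(x=(-.1,.7),y=(-.48,.6),zmin=.4),g,float(sys.argv[1])):
        R=fkj(b[1])[1];print(round(b[0],2),b[1],fkj(b[1])[0],"rows",sum(k[2] for k in b[2]),"x_t",R[:,0])
        for d,y,m in b[2]:print("   ",d,y,m)
        yw=yawto(R,s*JX)
        for full in(yw,yw-np.sign(yw)*2*np.pi):
            Rt=R@rm(np.array([0,yw,0]));P=J+np.array([0,0,.13])-Rt@BC
            q2=b[1];tot=0
            for f,W in((.3,(.3,-.3,.5)),(.3,(.42,0,.45)),(.4,P)):
                q2,n=goto(q2,np.array(W),full*f);tot+=n
            e1=np.linalg.norm(fkj(q2)[0]-P);q2,n=goto(q2,P-[0,0,.12],0);print("   jig yaw",round(full,2),"rows",tot+n,"err",e1,np.linalg.norm(fkj(q2)[0]-P+[0,0,.12]),q2)
E
OMP_NUM_THREADS=1 timeout 570 python3 plan6.py 120
```

```text
=== x_t = -1 JX [-0.184 -0.02  -0.983]
9.68 [ 0.784  0.182  1.048  1.071 -0.139  1.93  -0.845] [-0.067 -0.466  0.685] rows 15 x_t [-0.863 -0.503  0.051]
    [100.   0.   0.] 0.0 6
    [   0. -100.    0.] -0.12 7
    [100.   0. 100.] 0.12 2
   jig yaw -1.15 rows 33 err 3.0401965735679587e-07 1.3635564992828403e-07 [-0.617  0.557 -0.183  2.044  0.169  0.607 -2.38 ]
   jig yaw 5.13 rows 240 err 0.5958779264441953 0.5783581794242219 [ 2.91   0.902  1.42   2.43  -1.037  0.94  -2.52 ]
10.01 [ 0.865  0.175  0.953  1.062 -0.125  1.93  -1.4  ] [-0.073 -0.468  0.684] rows 17 x_t [-0.999  0.02   0.034]
    [ 100.  100. -100.] 0.0 4
    [ 100. -100.  100.] 0.0 6
    [ 100.  100. -100.] 0.0 1
    [   0. -100.    0.] 0.0 5
    [  0.   0. 100.] 0.0 1
   jig yaw -1.7 rows 33 err 3.731185039340872e-07 2.0599901158151637e-07 [-0.559  0.562 -0.261  2.044  0.242  0.616 -2.45 ]
   jig yaw 4.59 rows 240 err 0.5980148078283332 0.5788646813761992 [ 2.91   0.932  1.42   2.43  -1.049  0.971 -2.52 ]
10.45 [ 0.584  0.1    1.186  1.206 -0.075  1.853 -2.491] [-0.08  -0.445  0.658] rows 18 x_t [-0.46   0.888 -0.02
[... 2005 characters left out ...]
 4
   jig yaw 1.44 rows 240 err 0.49401791280603025 0.458131013131508 [-0.365  0.86   1.42   2.43  -1.26   1.238 -2.52 ]
   jig yaw -4.85 rows 43 err 1.9803722673219607e-07 1.7586635121354905e-07 [-0.628  0.537 -0.163  2.094  0.511  0.414  0.457]
1.09 [ 0.688  0.059 -0.042  1.008 -0.135  1.93  -1.388] [ 0.344 -0.283  0.73 ] rows 10 x_t [-0.387 -0.918 -0.092]
    [-100. -100. -100.] -0.12 2
    [-100. -100. -100.] -0.12 5
    [   0. -100.  100.] -0.12 3
   jig yaw 2.63 rows 187 err 0.5715665057431472 0.5624703698553444 [ 2.839 -0.3   -1.5    2.43  -0.829  0.994 -2.52 ]
   jig yaw -3.66 rows 33 err 2.7472834434373174e-07 2.7253659032686175e-07 [-0.291  0.598 -0.613  2.079  0.899  0.591  0.114]
```

```bash

python3 -m crank '[{"hand":1,"dx":-100,"dy":-100,"dz":-100,"yaw":-0.12}]' >/dev/null
python3 -m crank '[{"hand":1,"dx":-100,"dy":-100,"dz":-100,"yaw":-0.12}]' >/dev/null
python3 -m crank '[{"hand":1,"dx":-100,"dy":-100,"dz":-100,"yaw":-0.12}]' >/dev/null
python3 -m crank '[{"hand":1,"dx":-100,"dy":-100,"dz":-100,"yaw":-0.12}]' >/dev/null;python3 o.py
python3 -m crank '[{"hand":1,"dx":-100,"dy":-100,"dz":-100,"yaw":-0.12}]' >/dev/null
python3 -m crank '[{"hand":1,"dx":-100,"dy":-100,"dz":-100,"yaw":-0.12}]' >/dev/null
python3 -m crank '[{"hand":1,"dx":-100,"dy":-100,"dz":-100,"yaw":-0.12}]' >/dev/null;python3 o.py
cat > yt.py <<'E'
from plan1 import *
from workcell import bot
o=bot.observe();R=Ro.from_euler('xyz',o['tool_rot']).as_matrix();g=np.array([.184,.02,-.983]);y=R[:,1]
print("y_t",y,"err deg",np.degrees(np.arccos(min(1,y@g/np.linalg.norm(g)))))
E
python3 yt.py
```

```text
t 16.13 q [ 0.912  0.076 -0.081  1.201 -0.124  1.932 -1.889] p [ 0.265 -0.325  0.646] tilt+X 6.3  +Y -5.0 deg tx [-0.893 -0.439 -0.098] f [ 0.829  0.19  -2.19 ] w 0.0066
t 16.38 q [ 0.714 -0.033 -0.049  1.237 -0.142  1.933 -1.76 ] p [ 0.285 -0.243  0.676] tilt+X 3.8  +Y -6.5 deg tx [-0.715 -0.687 -0.129] f [ 0.674 -0.305 -2.106] w 0.0067
y_t [ 0.082  0.101 -0.991] err deg 7.47593436096893
```

```bash
sed -i 's/for s in(-1,1):/for s in(1,):/' plan6.py; OMP_NUM_THREADS=1 python3 plan6.py 80 | grep -v "err 0\.[1-9]"
```

```text
=== x_t = +1 JX [ 0.184  0.02  -0.983]
0.48 [ 0.62   0.033 -0.003  1.036 -0.133  1.93  -1.606] [ 0.342 -0.265  0.73 ] rows 5 x_t [-0.55  -0.826 -0.121]
    [ 100. -100.    0.] -0.12 2
    [-100. -100.  100.] 0.0 3
   jig yaw -3.84 rows 36 err 1.222630404001131e-07 2.925168978423385e-07 [-0.32   0.588 -0.567  2.078  0.858  0.566  0.153]
0.5 [ 0.812  0.13  -0.066  0.958 -0.143  1.93  -2.174] [ 0.338 -0.339  0.718] rows 4 x_t [-0.945 -0.273 -0.183]
    [   0. -100.  100.] 0.12 4
   jig yaw -4.54 rows 41 err 1.8664496841419763e-07 1.820135337717101e-07 [-0.195  0.634 -0.74   2.073  0.971  0.654  0.064]
0.5 [ 0.812  0.13  -0.066  0.958 -0.143  1.93  -2.174] [ 0.338 -0.339  0.718] rows 4 x_t [-0.945 -0.273 -0.183]
    [   0. -100.  100.] 0.12 4
   jig yaw -4.54 rows 41 err 1.8664496841419763e-07 1.820135337717101e-07 [-0.195  0.634 -0.74   2.073  0.971  0.654  0.064]
0.5 [ 0.812  0.13  -0.066  0.958 -0.143  1.93  -2.174] [ 0.338 -0.339  0.718] rows 4 x_t [-0.945 -0.273 -0.183]
    [   0. -100.  100.] 0.12 4
   jig yaw -4.54 rows 41 err 1.8664496841419763e-07 1.820135337717101e-07 [-0.195  0.634 -0.74   2.073  0.971  0.654  0.064]
```

```bash

python3 -m crank '[{"hand":1,"dx":100,"dy":-100,"dz":0,"yaw":-0.12}]' >/dev/null
python3 -m crank '[{"hand":1,"dx":100,"dy":-100,"dz":0,"yaw":-0.12}]' >/dev/null;python3 yt.py
python3 -m crank '[{"hand":1,"dx":-100,"dy":-100,"dz":100,"yaw":0}]' >/dev/null
python3 -m crank '[{"hand":1,"dx":-100,"dy":-100,"dz":100,"yaw":0}]' >/dev/null
python3 -m crank '[{"hand":1,"dx":-100,"dy":-100,"dz":100,"yaw":0}]' >/dev/null;python3 yt.py;python3 o.py
 OMP_NUM_THREADS=1 python3 plan6.py 50 | grep -v "err 0\.[1-9]"
```

```text
y_t [ 0.112  0.074 -0.991] err deg 5.183398950188853
y_t [ 0.159  0.04  -0.986] err deg 1.8320446062072846
t 16.80 q [ 0.64   0.051 -0.022  1.048 -0.133  1.932 -1.608] p [ 0.344 -0.268  0.717] tilt+X -1.0  +Y -9.4 deg tx [-0.555 -0.822 -0.123] f [ 1.177  0.429 -2.781] w 0.0070
=== x_t = +1 JX [ 0.184  0.02  -0.983]
0.18 [ 0.697  0.044  0.001  1.035 -0.144  1.93  -1.656] [ 0.325 -0.292  0.726] rows 1 x_t [-0.649 -0.749 -0.138]
    [ 100. -100.    0.] 0.12 1
   jig yaw -3.97 rows 36 err 2.7447843683656653e-07 2.6686863332971427e-07 [-0.288  0.598 -0.61   2.077  0.887  0.587  0.13 ]
0.18 [ 0.697  0.044  0.001  1.035 -0.144  1.93  -1.656] [ 0.325 -0.292  0.726] rows 1 x_t [-0.649 -0.749 -0.138]
    [ 100. -100.    0.] 0.12 1
   jig yaw -3.97 rows 36 err 2.7447843683656653e-07 2.6686863332971427e-07 [-0.288  0.598 -0.61   2.077  0.887  0.587  0.13 ]
0.18 [ 0.697  0.044  0.001  1.035 -0.144  1.93  -1.656] [ 0.325 -0.292  0.726] rows 1 x_t [-0.649 -0.749 -0.138]
    [ 100. -100.    0.] 0.12 1
   jig yaw -3.97 rows 36 err 2.7447843683656653e-07 2.6686863332971427e-07 [-0.288  0.598 -0.61   2.077  0.887  0.587  0.13 ]
0.18 [ 0.697  0.044  0.001  1.035 -0.144  1.93  -1.656] [ 0.325 -0.292  0.726] rows 1 x_t [-0.649 -0.749 -0.138]
    [ 100. -100.    0.] 0.12 1
   jig yaw -3.97 rows 36 err 2.7447843683656653e-07 2.6686863332971427e-07 [-0.288  0.598 -0.61   2.077  0.887  0.587  0.13 ]
```

```bash

python3 -m crank '[{"hand":1,"dx":100,"dy":-100,"dz":0,"yaw":0.12}]' >/dev/null
python3 yt.py;python3 o.py; cat > jg.py <<'E'
import sys
from plan1 import *
from workcell import bot
RHO=np.radians(float(sys.argv[1]) if len(sys.argv)>1 else 10.66);CY,CZ=(float(sys.argv[2]),float(sys.argv[3])) if len(sys.argv)>3 else (16.5,28.6)
ja=1.6782;JX=np.array([np.cos(ja),np.sin(ja),0]);JY=np.array([-np.sin(ja),np.cos(ja),0]);J=np.array([.4225,.2847,.004])
BC=np.array([0,CY+50*np.cos(RHO),CZ+50*np.sin(RHO)])/1000
UT=np.array([0,-np.cos(RHO),-np.sin(RHO)])
o=bot.observe();R=Ro.from_euler('xyz',o['tool_rot']).as_matrix();p=o['position']
yw=yawto(R,JX);print("yaw",yw,yw-np.sign(yw)*2*np.pi,"u_p now",R@UT)
d=p+R@BC-J-[0,0,.01];print("bottom-mid in slot frame mm",np.array([d@JX,d@JY,d[2]])*1000)
Rt=R@rm(np.array([0,yw,0]));print("u_p after yaw",Rt@UT)
for W in((.3,-.3,.5),(.42,0,.45)):print(W,R.T@(np.array(W)-p)*1000)
for H in(.12,.06,.04,.02,.01,.003,0,-.003):
    P=J+np.array([0,0,.01+H])-Rt@BC;print("H",H,"P",P,"rel",R.T@(P-p)*1000)
E
python3 jg.py
```

```text
y_t [ 0.176  0.033 -0.984] err deg 0.8836569727228453
t 16.88 q [ 0.73   0.053 -0.056  1.036 -0.142  1.931 -1.659] p [ 0.332 -0.287  0.722] tilt+X -1.8  +Y -10.2 deg tx [-0.635 -0.76  -0.139] f [ 0.255 -1.453 -3.44 ] w 0.0070
yaw 2.3285413284648846 -3.9546439787147016 u_p now [-0.312  0.088  0.946]
bottom-mid in slot frame mm [-584.909  114.104  647.204]
u_p after yaw [ 0.008 -0.013  1.   ]
(0.3, -0.3, 0.5) [ 61.109 211.922 -40.152]
(0.42, 0, 0.45) [-236.073  292.137 -150.37 ]
H 0.12 P [0.448 0.287 0.205] rel [-437.493  547.254 -342.949]
H 0.06 P [0.448 0.287 0.145] rel [-429.149  606.286 -349.704]
H 0.04 P [0.448 0.287 0.125] rel [-426.367  625.963 -351.956]
H 0.02 P [0.448 0.287 0.105] rel [-423.586  645.64  -354.208]
H 0.01 P [0.448 0.287 0.095] rel [-422.195  655.479 -355.333]
H 0.003 P [0.448 0.287 0.088] rel [-421.222  662.366 -356.121]
H 0 P [0.448 0.287 0.085] rel [-420.804  665.318 -356.459]
H -0.003 P [0.448 0.287 0.082] rel [-420.387  668.269 -356.797]
```

```bash

python3 -m crank '[{"hand":1,"dx":-236,"dy":292,"dz":-150,"yaw":-1.5},{"hand":1,"dx":-236,"dy":292,"dz":-150,"yaw":-1.5},{"hand":1,"dx":-236,"dy":292,"dz":-150,"yaw":-1.5},{"hand":1,"dx":-236,"dy":292,"dz":-150,"yaw":-1.5},{"hand":1,"dx":-236,"dy":292,"dz":-150,"yaw":-1.5},{"hand":1,"dx":-236,"dy":292,"dz":-150,"yaw":-1.5},{"hand":1,"dx":-236,"dy":292,"dz":-150,"yaw":-1.5},{"hand":1,"dx":-236,"dy":292,"dz":-150,"yaw":-1.5},{"hand":1,"dx":-236,"dy":292,"dz":-150,"yaw":-1.5},{"hand":1,"dx":-236,"dy":292,"dz":-150,"yaw":-1.5},{"hand":1,"dx":-236,"dy":292,"dz":-150,"yaw":-1.5},{"hand":1,"dx":-236,"dy":292,"dz":-150,"yaw":-1.5}]' >/dev/null
python3 o.py; python3 jg.py
```

```text
t 17.88 q [ 0.356 -0.097 -0.423  1.844 -0.059  1.211 -0.837] p [ 0.417 -0.007  0.449] tilt+X -2.0  +Y -9.9 deg tx [ 0.699 -0.708  0.103] f [ 0.19   0.143 -2.102] w 0.0069
yaw -2.463218525245002 3.819966781934584 u_p now [-0.299 -0.158  0.941]
bottom-mid in slot frame mm [-264.664   -3.45   375.927]
u_p after yaw [ 0.01  -0.008  1.   ]
(0.3, -0.3, 0.5) [ 131.387  -78.438 -280.811]
(0.42, 0, 0.45) [-2.237 -0.065  7.116]
H 0.12 P [0.448 0.287 0.205] rel [-210.916  253.684  194.335]
H 0.06 P [0.448 0.287 0.145] rel [-217.122  312.748  185.797]
H 0.04 P [0.448 0.287 0.125] rel [-219.191  332.437  182.951]
H 0.02 P [0.448 0.287 0.105] rel [-221.26   352.125  180.105]
H 0.01 P [0.448 0.287 0.095] rel [-222.295  361.969  178.682]
H 0.003 P [0.448 0.287 0.088] rel [-223.019  368.859  177.686]
H 0 P [0.448 0.287 0.085] rel [-223.329  371.813  177.259]
H -0.003 P [0.448 0.287 0.082] rel [-223.639  374.766  176.832]
```

```bash

python3 -m crank '[{"hand":1,"dx":-100,"dy":60,"dz":95,"yaw":-2.46},{"hand":1,"dx":-100,"dy":60,"dz":95,"yaw":-2.46},{"hand":1,"dx":-100,"dy":60,"dz":95,"yaw":-2.46},{"hand":1,"dx":-100,"dy":60,"dz":95,"yaw":-2.46},{"hand":1,"dx":-211,"dy":150,"dz":194,"yaw":-2.46},{"hand":1,"dx":-211,"dy":150,"dz":194,"yaw":-2.46},{"hand":1,"dx":-211,"dy":150,"dz":194,"yaw":-2.46},{"hand":1,"dx":-211,"dy":150,"dz":194,"yaw":-2.46},{"hand":1,"dx":-211,"dy":200,"dz":194,"yaw":-2.46},{"hand":1,"dx":-211,"dy":200,"dz":194,"yaw":-2.46},{"hand":1,"dx":-211,"dy":200,"dz":194,"yaw":-2.46},{"hand":1,"dx":-211,"dy":200,"dz":194,"yaw":-2.46}]' >/dev/null
python3 o.py; python3 jg.py | grep -v "("
```

```text
t 18.88 q [-0.061  0.351 -0.857  1.929  0.491  0.898 -0.45 ] p [0.441 0.284 0.258] tilt+X -2.0  +Y -9.9 deg tx [0.743 0.653 0.148] f [ 1.035  0.057 -1.42 ] w 0.0069
yaw -0.9648280209920825 5.318357286187504 u_p now [-0.05  -0.166  0.985]
bottom-mid in slot frame mm [ 29.372  -8.693 175.801]
u_p after yaw [ 0.011 -0.007  1.   ]
H 0.12 P [0.448 0.287 0.205] rel [-0.924 53.18   2.229]
H 0.06 P [0.448 0.287 0.145] rel [ -9.824 112.252   7.813]
H 0.04 P [0.448 0.287 0.125] rel [-12.79  131.943   9.675]
H 0.02 P [0.448 0.287 0.105] rel [-15.757 151.634  11.536]
H 0.01 P [0.448 0.287 0.095] rel [-17.24  161.48   12.467]
H 0.003 P [0.448 0.287 0.088] rel [-18.279 168.372  13.118]
H 0 P [0.448 0.287 0.085] rel [-18.724 171.325  13.397]
H -0.003 P [0.448 0.287 0.082] rel [-19.169 174.279  13.677]
```

```bash

python3 -m crank '[{"hand":1,"dx":-1,"dy":40,"dz":2,"yaw":-0.965},{"hand":1,"dx":-1,"dy":40,"dz":2,"yaw":-0.965},{"hand":1,"dx":-1,"dy":40,"dz":2,"yaw":-0.965},{"hand":1,"dx":-1,"dy":40,"dz":2,"yaw":-0.965},{"hand":1,"dx":-1,"dy":53,"dz":2,"yaw":-0.965},{"hand":1,"dx":-1,"dy":53,"dz":2,"yaw":-0.965},{"hand":1,"dx":-1,"dy":53,"dz":2,"yaw":-0.965},{"hand":1,"dx":-1,"dy":53,"dz":2,"yaw":-0.965},{"hand":1,"dx":-1,"dy":53,"dz":2,"yaw":-0.965},{"hand":1,"dx":-1,"dy":53,"dz":2,"yaw":-0.965},{"hand":1,"dx":-1,"dy":53,"dz":2,"yaw":-0.965}]' >/dev/null
python3 o.py; python3 - <<'E'
from workcell import bot
import cv2
for n in("scene","top","wrist"): cv2.imwrite(f"pics/{n}20.png",bot.grab_frame(n)[:,:,::-1])
a=cv2.imread("pics/scene20.png");cv2.imwrite("pics/scene20z.png",cv2.resize(a[200:365,200:340],None,fx=4,fy=4,interpolation=cv2.INTER_CUBIC))
a=cv2.imread("pics/top20.png");cv2.imwrite("pics/top20z.png",cv2.resize(a[220:310,170:290],None,fx=6,fy=6,interpolation=cv2.INTER_CUBIC))
E
 python3 jg.py | grep -v "("
```

```text
t 19.80 q [ 0.026  0.497 -1.012  1.969  0.721  0.886  0.304] p [0.449 0.286 0.207] tilt+X -2.1  +Y -10.0 deg tx [-0.098  0.995  0.01 ] f [ 0.13   0.274 -1.333] w 0.0071
yaw -0.008295316005793045 6.274889991173793 u_p now [ 0.009 -0.009  1.   ]
bottom-mid in slot frame mm [ -0.137  -0.581 121.504]
u_p after yaw [ 0.008 -0.007  1.   ]
H 0.12 P [0.448 0.287 0.205] rel [0.433 1.378 0.841]
H 0.06 P [0.448 0.287 0.145] rel [-0.128 60.423 11.49 ]
H 0.04 P [0.448 0.287 0.125] rel [-0.315 80.104 15.04 ]
H 0.02 P [0.448 0.287 0.105] rel [-0.502 99.786 18.589]
H 0.01 P [0.448 0.287 0.095] rel [ -0.596 109.627  20.364]
H 0.003 P [0.448 0.287 0.088] rel [ -0.661 116.515  21.606]
H 0 P [0.448 0.287 0.085] rel [ -0.689 119.468  22.139]
H -0.003 P [0.448 0.287 0.082] rel [ -0.717 122.42   22.671]
```

View pics/scene20z.png

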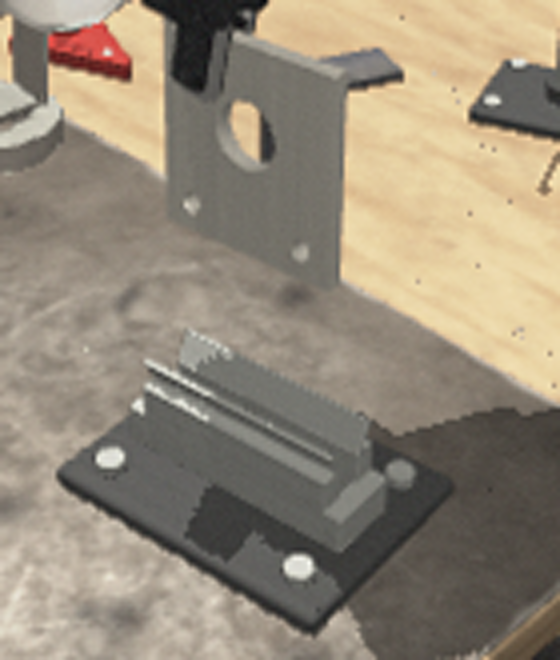

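View pics/top20z.png

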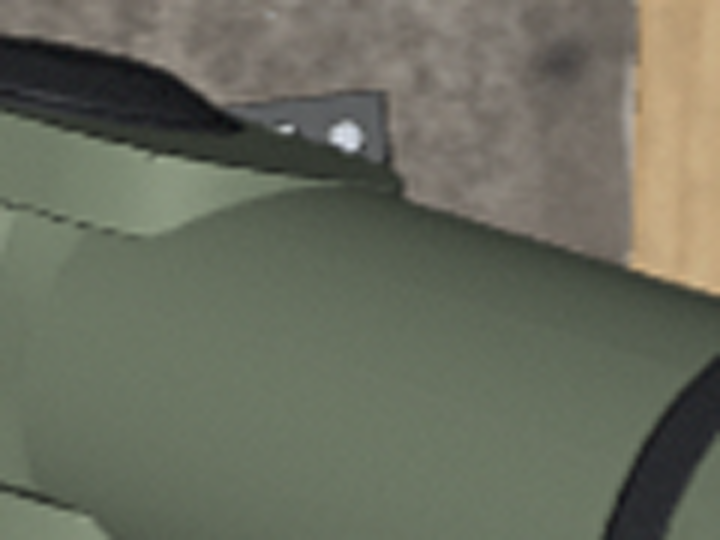

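View pics/wrist20.png

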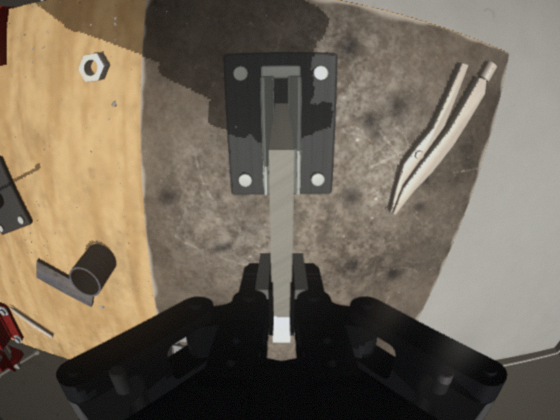

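```bash
python3 - <<'E'
from fitp import *
x=fitplate(lambda X,Y:px(200,200,4,X,Y),dict(TL=(344,84),BL=(337,285),BR=(168,213),hole=(246,136)),side=1)
print(x[0],x[1],np.degrees(x[2]))
S=lambda X,Y:px(200,200,4,X,Y)
for k,v in dict(TL=(344,84),BL=(337,285),BR=(168,213),h1=(191,204),h2=(300,253)).items():print(k,inplane(S(*v),"scene",1))
# wrist overlay lines of predicted slot
E
sed -i 's/^J=np.array.*$/J=np.array([.4225,.2847,.004]);ja=1.6782;JX=np.array([np.cos(ja),np.sin(ja),0]);JY=np.array([-np.sin(ja),np.cos(ja),0])/' wp.py
cat > wj.py <<'E'
import cv2,sys
from plan1 import *
from workcell import bot
c=bot.camera_info('wrist');Rc=Ro.from_rotvec(c['rvec']).as_matrix();tc=np.array(c['tvec'])
J=np.array([.4225,.2847,.004]);ja=1.6782;JX=np.array([np.cos(ja),np.sin(ja),0]);JY=np.array([-np.sin(ja),np.cos(ja),0])
def wpix(P):
    d=Rc@P+tc;r=np.hypot(d[0],d[1]);t=np.arctan2(r,d[2])*c['fx'];return np.array([c['cx']+d[0]/r*t,c['cy']+d[1]/r*t])
im=cv2.imread(sys.argv[1]);k=4;x0,y0,w,h=210,40,140,150
z=cv2.resize(im[y0:y0+h,x0:x0+w],None,fx=k,fy=k,interpolation=cv2.INTER_CUBIC)
for P in[(55,75,10),(-55,75,10),(55,-75,10),(-55,-75,10),(6,53,46),(-6,53,46),(6,-53,46),(-6,-53,46),(13,53,55),(-13,53,55),(38,55,15),(-38,55,15),(38,-55,15),(-38,-55,15)]:
    P=np.array(P)/1000;u=(wpix(J+JX*P[0]+JY*P[1]+np.array([0,0,P[2]]))-[x0,y0]+.5)*k-.5
    cv2.circle(z,tuple(int(round(a)) for a in u),4,(0,0,255),1)
cv2.imwrite(sys.argv[2],z)
E
python3 wj.py pics/wrist20.png pics/wj20.png
```

```text
centre(y,z) [16.  28.3] roll deg 8.892944114704473 res [[-0.8, -0.6], [6.3, -1.9], [0.5, 0.6], [-1.3, 2.2]]
hole (y,z) [ 8.1 27.1]
hole in stand 418.7785647903487 -33.6440094680656 194.033729685751
16.008434168562854 28.30637562635376 8.892944114704473
TL [-39.5  65.6]
BL [52.1 82.4]
BR [71.9 -9. ]
h1 [59.4  2.6]
h2 [48.4 61.9]
```

View pics/wj20.png

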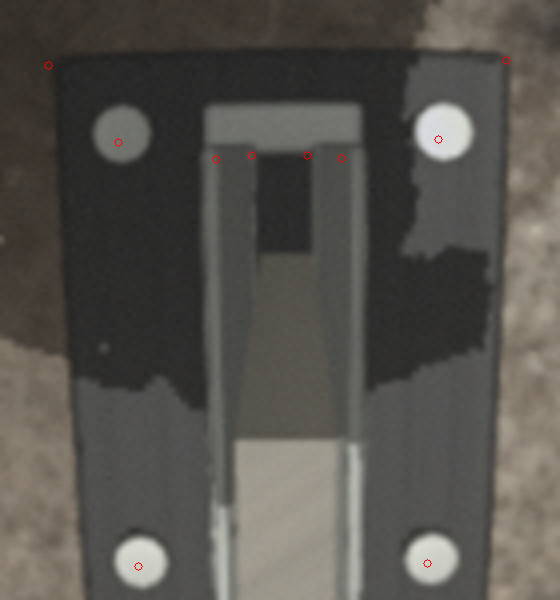

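```bash

python3 -m crank '[{"hand":1,"dx":0,"dy":30,"dz":6,"yaw":-0.008},{"hand":1,"dx":0,"dy":60,"dz":11,"yaw":-0.008},{"hand":1,"dx":0,"dy":66,"dz":11.5,"yaw":-0.008},{"hand":1,"dx":0,"dy":66,"dz":11.5,"yaw":-0.008}]' >/dev/null
python3 o.py; python3 - <<'E'
from workcell import bot
import cv2
for n in("scene","wrist"): cv2.imwrite(f"pics/{n}21.png",bot.grab_frame(n)[:,:,::-1])
a=cv2.imread("pics/scene21.png");cv2.imwrite("pics/scene21z.png",cv2.resize(a[230:360,200:330],None,fx=5,fy=5,interpolation=cv2.INTER_CUBIC))
E
python3 wj.py pics/wrist21.png pics/wj21.png
 python3 jg.py | grep -v "("
```

```text
t 20.28 q [-0.059  0.59  -0.915  2.029  0.87   0.783  0.174] p [0.448 0.287 0.139] tilt+X -2.1  +Y -9.9 deg tx [-0.11   0.994  0.007] f [ 0.355  0.239 -1.44 ] w 0.0069
yaw 0.0013012371916621707 -6.281884069987924 u_p now [ 0.008 -0.008  1.   ]
bottom-mid in slot frame mm [ 0.762 -1.169 55.527]
u_p after yaw [ 0.008 -0.008  1.   ]
H 0.12 P [0.448 0.287 0.205] rel [ -0.267 -63.658 -10.313]
H 0.06 P [0.448 0.287 0.145] rel [-0.77  -4.616  0.356]
H 0.04 P [0.448 0.287 0.125] rel [-0.937 15.064  3.913]
H 0.02 P [0.448 0.287 0.105] rel [-1.105 34.745  7.469]
H 0.01 P [0.448 0.287 0.095] rel [-1.189 44.585  9.247]
H 0.003 P [0.448 0.287 0.088] rel [-1.247 51.473 10.492]
H 0 P [0.448 0.287 0.085] rel [-1.273 54.425 11.026]
H -0.003 P [0.448 0.287 0.082] rel [-1.298 57.377 11.559]
```

View pics/scene21z.png

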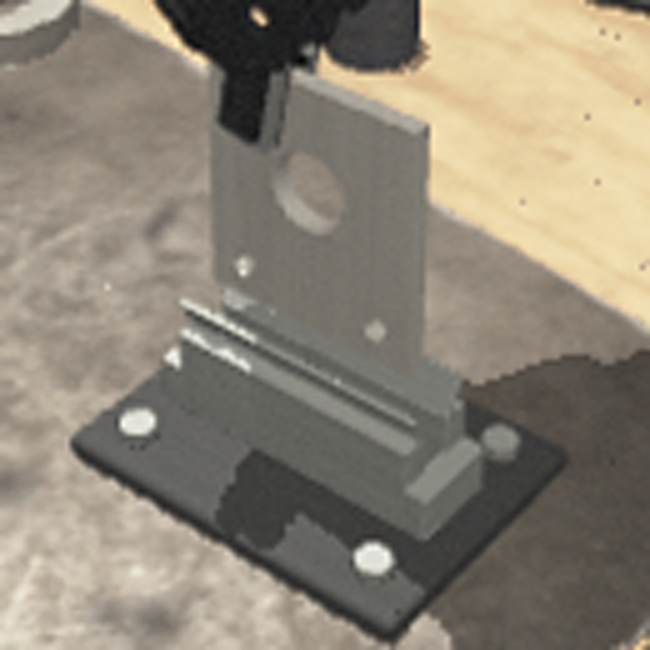

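View pics/wj21.png

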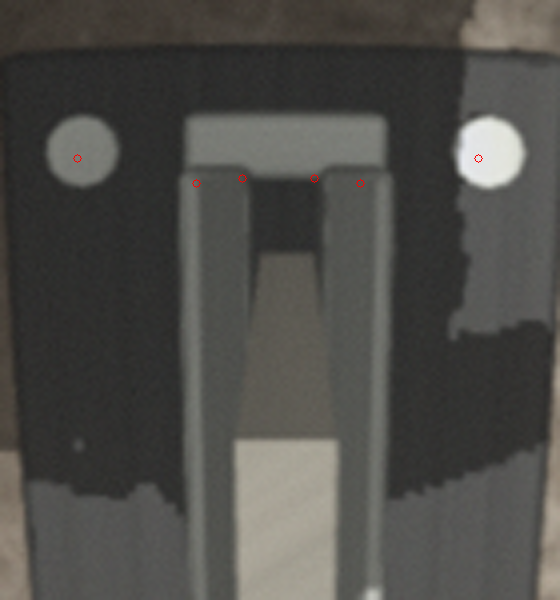

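```bash

python3 -m crank '[{"hand":1,"dx":-0.4,"dy":8,"dz":1.9,"yaw":0},{"hand":1,"dx":-0.4,"dy":16,"dz":3.7,"yaw":0},{"hand":1,"dx":-0.4,"dy":22,"dz":4.8,"yaw":0},{"hand":1,"dx":-0.4,"dy":28,"dz":6,"yaw":0},{"hand":1,"dx":-0.4,"dy":34,"dz":7.2,"yaw":0},{"hand":1,"dx":-0.4,"dy":40,"dz":8.3,"yaw":0},{"hand":1,"dx":-0.4,"dy":40,"dz":8.3,"yaw":0}]'
python3 o.py;  python3 jg.py | grep bottom; python3 - <<'E'
from workcell import bot
import cv2
for n in("scene","wrist"): cv2.imwrite(f"pics/{n}22.png",bot.grab_frame(n)[:,:,::-1])
a=cv2.imread("pics/scene22.png");cv2.imwrite("pics/scene22z.png",cv2.resize(a[230:360,200:330],None,fx=5,fy=5,interpolation=cv2.INTER_CUBIC))
E
python3 wj.py pics/wrist22.png pics/wj22.png
```

```text
clock: 20.97
position: [0.4474, 0.2867, 0.0977]
tool_rot: [-1.748, -0.007, 1.681]
force: [0.4, -0.1, -1.8]
grip_width: 0.0068
t 20.97 q [-0.112  0.647 -0.849  2.06   0.976  0.72   0.076] p [0.447 0.287 0.098] tilt+X -2.1  +Y -9.9 deg tx [-0.11   0.994  0.007] f [ 0.413 -0.122 -1.765] w 0.0068
bottom-mid in slot frame mm [-0.26   0.748 12.396]
```

View pics/scene22z.png

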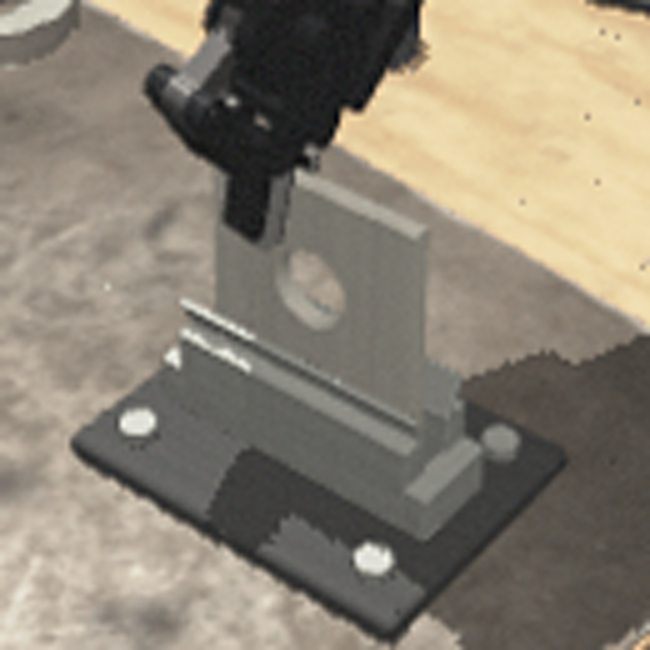

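View pics/wj22.png

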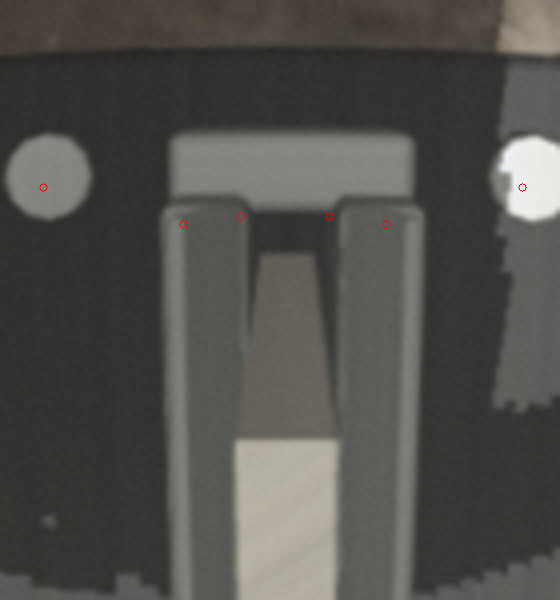

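```bash

python3 -m crank '[{"hand":1,"dx":0.4,"dy":4,"dz":0.5,"yaw":0},{"hand":1,"dx":0.4,"dy":7,"dz":1,"yaw":0},{"hand":1,"dx":0.4,"dy":9,"dz":1.3,"yaw":0},{"hand":1,"dx":0.4,"dy":9,"dz":1.3,"yaw":0}]' | grep -E "force|pos"
python3 -m crank '[{"hand":1,"dx":0,"dy":1,"dz":0.2,"yaw":0},{"hand":1,"dx":0,"dy":1,"dz":0.2,"yaw":0}]'| grep -E "force|pos"
python3 -m crank '[{"hand":1,"dx":0,"dy":1,"dz":0.2,"yaw":0},{"hand":1,"dx":0,"dy":1,"dz":0.2,"yaw":0}]'| grep -E "force|pos"
python3 jg.py | grep bottom
```

```text
position: [0.4479, 0.2873, 0.0894]
force: [0.1, -0.8, -2.9]
position: [0.448, 0.2875, 0.0887]
force: [0.3, -0.2, -1.9]
position: [0.448, 0.2874, 0.0877]
force: [-0.0, -0.2, -2.1]
bottom-mid in slot frame mm [ 0.436 -0.069  2.364]
```

```bash

python3 -m crank '[{"hand":1,"dx":0,"dy":1,"dz":0.2,"yaw":0},{"hand":1,"dx":0,"dy":1,"dz":0.2,"yaw":0}]'| grep -E "force|pos"
python3 -m crank '[{"hand":1,"dx":0,"dy":1,"dz":0.2,"yaw":0},{"hand":1,"dx":0,"dy":1,"dz":0.2,"yaw":0}]'| grep -E "force|pos"
python3 -m crank '[{"hand":1,"dx":0,"dy":0.7,"dz":0.1,"yaw":0},{"hand":1,"dx":0,"dy":0.7,"dz":0.1,"yaw":0}]'| grep -E "force|pos"
python3 -m crank '[{"hand":1,"dx":0,"dy":0.7,"dz":0.1,"yaw":0},{"hand":1,"dx":0,"dy":0.7,"dz":0.1,"yaw":0}]'| grep -E "force|pos"
python3 jg.py | grep bottom
```

```text
position: [0.448, 0.2874, 0.0866]
force: [0.1, 0.6, -2.1]
position: [0.448, 0.2874, 0.0856]
force: [0.5, -0.8, -1.2]
position: [0.4481, 0.2877, 0.0854]
force: [-2.3, -2.8, 8.7]
position: [0.4482, 0.2879, 0.0853]
force: [-8.2, -5.6, 25.0]
bottom-mid in slot frame mm [ 0.921 -0.415 -0.031]
```

```bash

python3 -m crank '[{"hand":1,"dx":0,"dy":-1,"dz":-0.2,"yaw":0},{"hand":1,"dx":0,"dy":-1,"dz":-0.2,"yaw":0}]' 20 | grep -E "force|pos|grip"; python3 - <<'E'
from workcell import bot
import cv2
for n in("scene",): cv2.imwrite(f"pics/{n}23.png",bot.grab_frame(n)[:,:,::-1])
a=cv2.imread("pics/scene23.png");cv2.imwrite("pics/scene23z.png",cv2.resize(a[230:360,200:330],None,fx=5,fy=5,interpolation=cv2.INTER_CUBIC))
E
```

```text
position: [0.4481, 0.2876, 0.0856]
force: [0.2, 0.8, -2.0]
grip_width: 0.0069
```

View pics/scene23z.png

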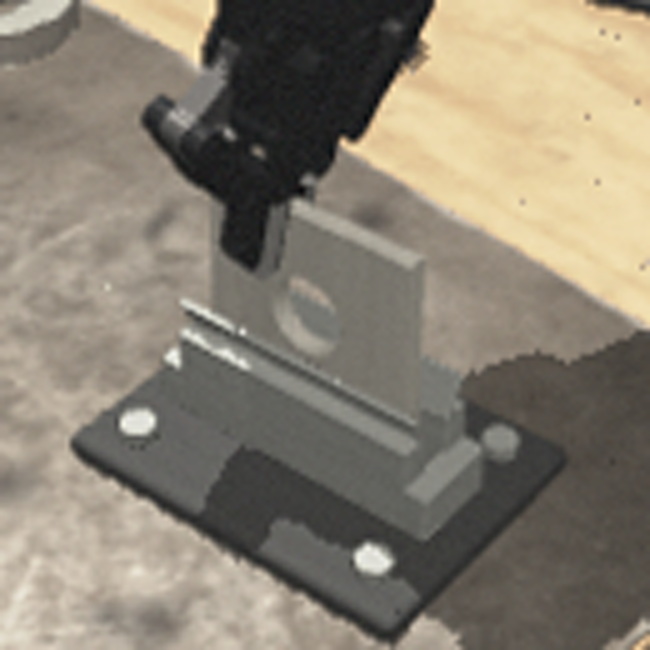

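```bash

python3 -m crank '[{"hand":0.9,"dx":0,"dy":0,"dz":0,"yaw":0},{"hand":0.86,"dx":0,"dy":0,"dz":0,"yaw":0},{"hand":0.82,"dx":0,"dy":0,"dz":0,"yaw":0},{"hand":0.78,"dx":0,"dy":0,"dz":0,"yaw":0},{"hand":0.7,"dx":0,"dy":0,"dz":0,"yaw":0},{"hand":0.62,"dx":0,"dy":0,"dz":0,"yaw":0}]' | grep -E "force|pos|grip"
python3 - <<'E'
from workcell import bot
import cv2
for n in("scene","wrist"): cv2.imwrite(f"pics/{n}24.png",bot.grab_frame(n)[:,:,::-1])
a=cv2.imread("pics/scene24.png");cv2.imwrite("pics/scene24z.png",cv2.resize(a[230:360,200:330],None,fx=5,fy=5,interpolation=cv2.INTER_CUBIC))
E
```

```text
position: [0.448, 0.2875, 0.0853]
force: [0.0, -0.1, -0.2]
grip_width: 0.0325
```

View pics/scene24z.png

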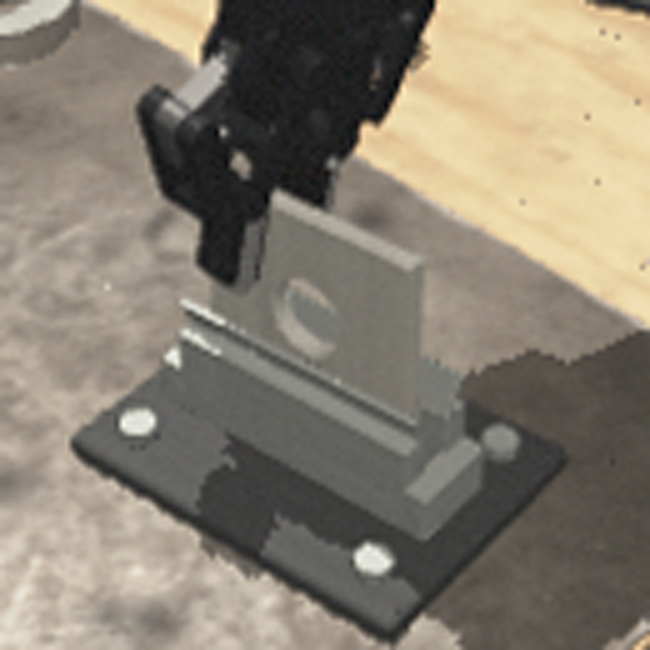

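View pics/wrist24.png

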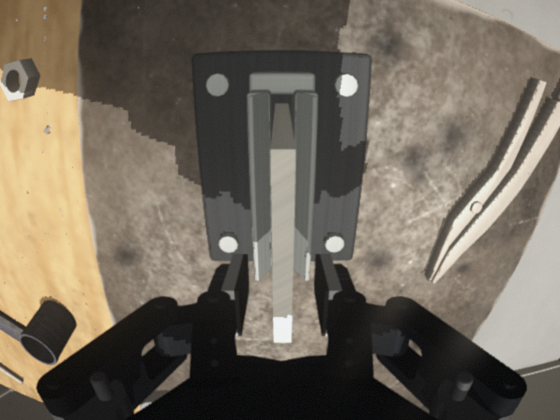

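Released; the plate stands on its own between the open fingers (top edge at ~(282,240) in the wrist view, centred). Retreat along the tool axis.

```bash

python3 -m crank '[{"hand":0.55,"dx":0,"dy":-10,"dz":0,"yaw":0},{"hand":0.5,"dx":0,"dy":-30,"dz":0,"yaw":0},{"hand":0.5,"dx":0,"dy":-60,"dz":0,"yaw":0},{"hand":0.5,"dx":0,"dy":-100,"dz":0,"yaw":0},{"hand":0.5,"dx":0,"dy":-140,"dz":0,"yaw":0},{"hand":0.5,"dx":0,"dy":-180,"dz":0,"yaw":0},{"hand":0.5,"dx":0,"dy":-220,"dz":0,"yaw":0},{"hand":0.5,"dx":-100,"dy":-240,"dz":150,"yaw":0},{"hand":0.5,"dx":-100,"dy":-240,"dz":150,"yaw":0},{"hand":0.5,"dx":-200,"dy":-240,"dz":150,"yaw":0},{"hand":0.5,"dx":-200,"dy":-240,"dz":150,"yaw":0},{"hand":0.5,"dx":-200,"dy":-240,"dz":150,"yaw":0}]' | grep -E "clock|force|pos|grip"
python3 - <<'E'
from workcell import bot
import cv2
for n in("scene","top"): cv2.imwrite(f"pics/{n}25.png",bot.grab_frame(n)[:,:,::-1])
a=cv2.imread("pics/scene25.png");cv2.imwrite("pics/scene25z.png",cv2.resize(a[230:360,200:330],None,fx=5,fy=5,interpolation=cv2.INTER_CUBIC))
E
```

```text
clock: 24.22
position: [0.3223, 0.1638, 0.2973]
force: [-0.0, -0.7, -0.6]
grip_width: 0.0427
```

View pics/scene25z.png

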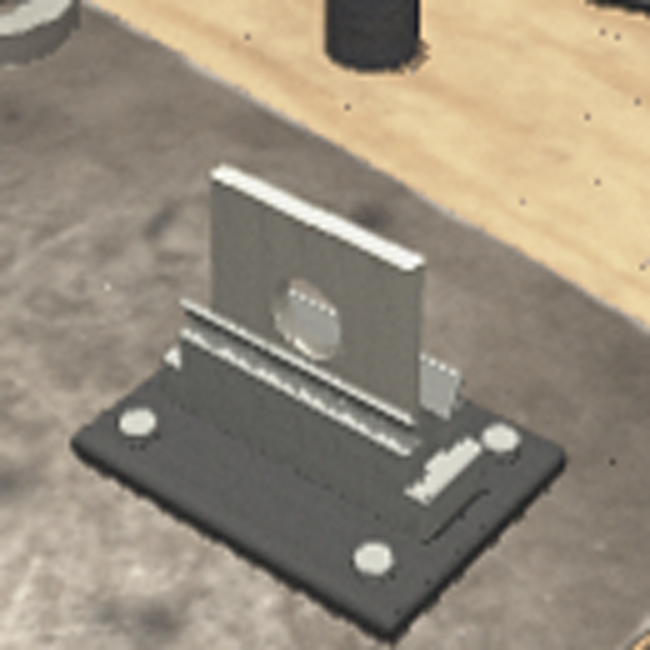

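View pics/top25.png

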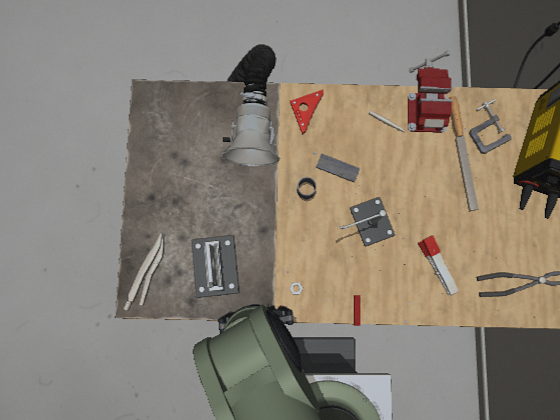

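View pics/scene25.png

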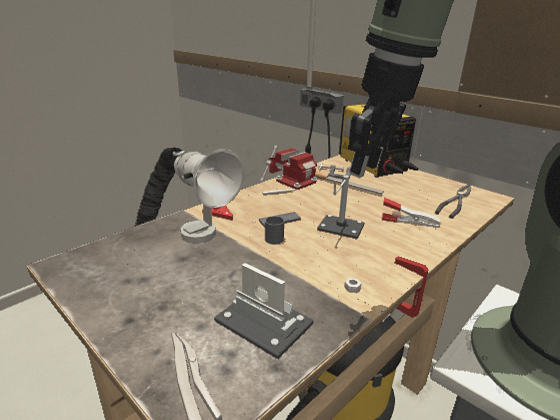

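```bash
python3 - <<'E'
from h import *
J=np.array([.4225,.2847,.014]);ja=1.6782;JX=np.array([np.cos(ja),np.sin(ja),0]);JY=np.array([-np.sin(ja),np.cos(ja),0])
for x in(4,-4):
  for y in(45,-45):
    P=J+JX*x/1000+JY*y/1000+[0,0,.1];print(x,y,(proj("scene",P)[0]-[200,230]+.5)*5-.5)
def S(X,Y):return px(200,230,5,X,Y)
# top-edge front corners intersected with plane x=+4 of slot
for v in((212,180),(418,271)):
    o,d=ray("scene",S(*v));t=((J+JX*.004-o)@JX)/(d@JX);q=o+t*d-J;print(v,"slot y,z mm",q@JY*1000,q[2]*1000)
E
```

```text
4 45 [417.95924027 271.86578968]
4 -45 [216.53366195 175.68435307]
-4 45 [432.137871   260.52100691]
-4 -45 [231.38280426 165.83213903]
(212, 180) slot y,z mm -47.249900148524056 97.17121904045285
(418, 271) slot y,z mm 45.005929542289614 100.35990633902982
```

```bash
python3 - <<'E'
from h import *
a=cv2.imread("pics/scene25.png");g=cv2.cvtColor(a,cv2.COLOR_BGR2GRAY).astype(float)
xs=[];ys=[]
for x in range(245,283):
    c=g[258:288,x];w=np.clip(c-150,0,None)
    if w.sum()>20:xs.append(x);ys.append((np.arange(258,288)*w).sum()/w.sum())
print(np.round(np.c_[xs,ys],1).tolist())
m=[(x,y) for x,y in zip(xs,ys) if 247<=x<=281];print("slope",np.polyfit(*np.array(m).T,1))
J=np.array([.4225,.2847,.014]);ja=1.6782;JX=np.array([np.cos(ja),np.sin(ja),0]);JY=np.array([-np.sin(ja),np.cos(ja),0])
A=proj("scene",np.array([J+JY*.04+[0,0,.1],J-JY*.04+[0,0,.1]]));print("pred",A,"slope",(A[0]-A[1])[1]/(A[0]-A[1])[0])
for roll in(-2,-1,1,2):
    r=np.radians(roll);A=proj("scene",np.array([J+JY*.04*np.cos(r)+[0,0,.1+.04*np.sin(r)],J-JY*.04*np.cos(r)+[0,0,.1-.04*np.sin(r)]]));print(roll,(A[0]-A[1])[1]/(A[0]-A[1])[0])
E
```

```text
[[245.0, 264.7], [246.0, 264.8], [247.0, 265.4], [248.0, 265.8], [249.0, 266.4], [250.0, 266.7], [251.0, 267.2], [252.0, 267.6], [253.0, 268.2], [254.0, 268.7], [255.0, 269.2], [256.0, 269.6], [257.0, 270.2], [258.0, 270.9], [259.0, 271.2], [260.0, 271.7], [261.0, 272.2], [262.0, 272.7], [263.0, 272.9], [264.0, 273.5], [265.0, 273.9], [266.0, 273.8], [267.0, 273.0], [268.0, 273.1], [269.0, 272.0], [270.0, 271.3], [271.0, 270.7], [272.0, 270.9], [273.0, 270.6], [274.0, 270.4], [275.0, 270.2], [276.0, 270.4], [277.0, 270.2], [278.0, 270.7], [279.0, 270.5], [280.0, 270.9], [281.0, 270.7], [282.0, 269.7]]
slope [1.24724476e-01 2.37457231e+02]
pred [[282.235293   281.70421464]
 [246.4942589  264.74278609]] slope 0.4745645720242956
-2 0.5116843920422762
-1 0.49311748339206835
1 0.45601434607795066
2 0.43745550024073393
```

```bash
python3 -c "
from workcell import bot
o=bot.observe();print(o['clock'],abs(o['qd']).max(),o['force'])
print(bot.job_done())"
```

```text
24.3167 0.2802758147968001 [ 0.65783169 -0.27276306 -0.17524097]
the job is handed in; nothing more can be done
None
```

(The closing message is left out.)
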